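# Wedge the sprung catch of a hat-blocking stand and take the forming block out

### The job

Free the wooden forming block from the sloping blocking stand: slide the loose wooden wedge, narrow end first, down the slope between the stand's fixed steel cheek and the roller of its sprung catch, and let go, so that the wedge alone holds the catch open with its nose clear of the block. Then lift the block out by its rib and lay it, base down and without dropping it, in the plywood tray. Leave the wedge where it holds the catch and leave the other things on the table undisturbed.

Things in the scene. Friction and masses are not known exactly. Their poses are not given: they have to be found in the camera images.
- face: Sloping grey face plate of the fixed blocking stand, 245 x 225 mm, leaning back 35 degrees. Origin: on its surface at the middle of the block's seat, 90 mm above the table. x up the slope (away from the robot), y left across it, z square out of it. In mm: plate x -100..145, y -90..135; a steel rim 14 high round the seat at x -53 (lower side), y 49 (left), y -49 (right).
- cheek (a point): Top centre, 36 mm above the face, of the fixed steel cheek that the wedge bears on: an upright block beside the upper left corner of the seat, spanning face x 45..82, y 49..58, z 0..36 mm. The wedge belongs on its left, straight side along face y 58.
- wedge_home (a point): Where the wedge's origin should come to lie, on the face (face x 97, y 81 mm, give or take 10 mm in x): wedge flat on the face, its x up the slope, narrow end down the slope, straight (-y) side on the cheek. Its full 46 mm width is then between cheek and roller, holding the catch open about 0.22 rad; released there, it stays.
- catch (a joint): Angle of the sprung steel catch about its hinge pin (square to the face, at face x -80, y 84 mm); 0 = shut, its nose reaching 15 mm over the left edge of the block's base, grows as its upper end swings left (face +y), limit 0.5. Above 0.17 rad the nose is clear of the block. The spring takes 2 N at the roller to start and 4 N at 0.22 rad. Arm 170 mm long, 12 mm wide, its top 32 mm above the face.
- roller (a point): Top centre, 34 mm above the face, of the round steel roller (24 mm diameter, 26 mm tall, does not turn) near the catch's upper end, 150 mm from the hinge. With the catch shut it is at face x 70, y 82, leaving a 12 mm gap to the cheek; the wedge's taper pushes it to the left.
- nose (a point): Top of the free tip of the catch's nose (a steel tongue 22 mm wide, 8 mm thick), 36 mm above the face; when shut at face x 30, y 30. The tongue spans face z 28..36 mm, so the wedge's 22 mm high narrow part passes beneath it.
- pipe_end (a point): Open end of the fixed brass steam pipe (20 mm thick, 28 mm collar near the end) that rises 98 mm to the right of it and runs level, 278 mm above the table, to 32 mm right of the block's rib, over it. It leaves no room for a gripper pointing straight down on the block, only for one leaning back to the robot, square to the face.
- wedge: The loose wooden wedge, lying on the table, 140 mm long, about 0.13 kg. Origin: on the underside, 35 mm from the wide (butt) end; x along it to the butt, z up. x -40..35: a full-width part 40 mm high with parallel sides y -23..23. From x -40 to the narrow end at x -105: 22 mm high, the +y side tapering in to leave 8 mm (y -23..-15). The -y side is straight all along.
- block: The forming block: pale wood base 100 mm (x) by 90 mm (y) by 22 mm thick, with a rib on top along x, 80 mm long, 24 mm wide, its top 72 mm above the underside. Mass about 0.3 kg. Origin: centre of the underside; z up through the rib. It lies in its seat on the sloping face, x up the slope.
- tray: Open plywood tray for the block (fixed), 200 mm (x) by 170 mm (y) outside, walls 6 mm thick and 28 mm high, floor 6 mm thick. Origin: centre of the underside.
- bar: Bystander: a plain straight wooden bar 150 x 45 x 40 mm, no taper; origin at the centre of the underside.
- brush: Bystander: flat wood-handled brush about 200 mm long, lying behind the stand; origin at its underside near the middle, x along it.
- pins: Bystander: small white bowl, 90 mm across, 40 mm high; origin at the centre of its underside.
- spool: Bystander: thread spool, 52 mm across, 70 mm high; origin at the centre of its underside.
- jar: Bystander: glass jar, 72 mm across, 100 mm high; origin at the centre of its underside.
- mug: Bystander: white mug, 80 mm across, 90 mm high; origin at the centre of its underside.

How it is judged (in metres and radians):
On the way, in this order (a step that is already met when the one before it is completed fails the run):
1. the wedge, let go of, holds the catch open, and the block is still in its seat (value of joint catch above 0.17 rad and contact force between each of the fingers, the arm and anything else below 0.1 N and x of wedge in the frame of face between 0.06 and 0.13 m and y of wedge in the frame of face between 0.06 and 0.1 m and z of each of wedge, block in the frame of face below 0.012 m), for 0.2 s.
2. the block is lifted clear of its seat while the wedge holds the catch open (distance between block and face above 0.06 m and value of joint catch above 0.15 rad), for 0.05 s.
At the end, for the whole second after the job is handed in: The block lies at rest, base down (within 7 degrees) on the floor of the tray; the wedge still lies between cheek and roller (its origin at face x 60 to 130 mm, y 60 to 100 mm) and holds the catch open by more than 0.17 rad (z of block in the frame of tray between 0 and 0.013 m and angle between block's own z axis and vertical below 0.12 rad and height (world z) of block below 0.03 m and horizontal distance between block and tray below 0.075 m and linear speed of block below 0.02 m/s and value of joint catch above 0.17 rad and x of wedge in the frame of face between 0.06 and 0.13 m and y of wedge in the frame of face between 0.06 and 0.1 m); the robot touches nothing.
It fails at once if the block is taken out of its seat past a catch that is not held open (distance between block and face above 0.04 m and value of joint catch below 0.12 rad).
It fails at once if the block is dropped (falls freely by more than about 25 mm) (contact force between the fingers and block below 0.05 N and linear speed of block above 0.7 m/s).
It fails at once if a bystander is shoved more than 40 mm or knocked over (distance of any of bar, brush, pins, spool, jar, mug from where it was at the start of the episode above 0.04 m or angle between any of spool, jar, mug's own z axis and vertical above 0.6 rad).
It also fails if it takes over 72 s, if anything falls off the work surface, if the arm or the gripper's body presses on something with over 40 N, if the wrist force passes 120 N, or if a joint passes its speed limit or range.

### The arm

A 6-joint arm with a two-finger parallel gripper is mounted at the origin on the work surface. World frame = base frame: x ahead of the robot, y to its left, z up, the work surface at z = 0. Lengths are in mm, angles in rad, forces in N, time in s.
With the tool pointing down it reaches from about 350 to 875 mm from the base axis. Payload 4.2 kg.
Tool frame: the origin (TCP) lies on the centre line of the jaws, within the pads' length; the fingertips stand 22 mm ahead of it and the grasp point (between the pads) lies 3 mm ahead of it (arm.nose_length is the distance from the TCP to the fingertips, in mm); z points along the fingers, x is the direction in which the jaws open and shut, and the axes are right-handed (so a half turn about z gives the same grasp; the last joint's range is limited). The gripper opens to 85 mm and grips with 20 to 120 N. Pads are 22 mm wide; open, the fingers measure 114 mm over their backs; the gripper's body (76 mm by 85 mm) begins 54 mm behind the grasp point. The pads swing forward as they close: fully open they stand 13 mm farther back than shut.
Start: joints at [1.549, 0.385, 0.008, 0, -1.194, -0.259], TCP at [173.171, 600.509, 226.512] pointing down, gripper open.
Joint ranges: [-3.14, 3.14], [-1.21, 2.06], [-1.07, 1.41], [-3.16, 2.05], [-2.99, -0.16], [-3.1, 3.1]. Speed limits (rad/s): [2.79, 2.79, 3.14, 3.14, 3.14, 3.14].

### API

Orientations are given as a unit quaternion [x, y, z, w].
In Python, from bench import telemetry, get_image, workorder, nets, arm gives the robot as it stands.
- The arm moves only by the tool apply_moves, never from a script. Its argument "steps" is a list of rows, each an object with "hand": the opening, from 0 (shut) to 1 (fully open); "xyz": the shift along the tool's x, y, z in cm, a list of three; "delta_rot": the turn, a rotation vector about the tool's x, y, z in rad, a list of three. In form: [{"hand": hand, "xyz": [x, y, z], "delta_rot": [wx, wy, wz]}, ...]. A call has 1 to 12 rows; each row is the pose to reach, as a shift and turn from the pose commanded when the call began, along the tool's axes at that moment; what a row does not reach only later rows make up. A row lasts 1/12 s, in which the tool goes at most 41.7 mm and 7.16 degrees, less where a joint would pass 70% of its speed; a pose out of reach is approached as far as the arm can. A call with a gripper value outside its range is refused whole. The fingers move at their own pace and stop on an object; the grip force is fixed at half the most. Time passes only in rows, so rows that repeat a pose let the fingers close. It gives the time, the measured TCP pose, the force and the opening at its end, in the units of the state.
- telemetry.read_state(): the state, without advancing time (a new reading comes with each control period).
- get_image(name): name is "side" or "top" or "wrist"; returns a dict with "frame" (480x640x3 uint8, blue, green, red), "fx", "fy", "cx", "cy" (pixels), "origin" and "orientation" of the camera in the world. Camera axes: x right, y down, z forward; pixel columns grow to the right and rows downward; lengths in mm; the calibration is good to about 2 mm. A picture is of the moment at which its call begins. There is no depth.
- workorder.job_done(): hands the job in, once; it reports no verdict.
Trained networks look in a picture, given as the dict that the camera call returned (one of the last four; its "shot" number tells which), for a name from the list of things; names that differ only in an ending like _2 or _b are one class to them, and where a whole thing is asked for, a point or a joint stands for the part that bears it (a point fixed in the world has none). Each returns a list of dicts, best first, with "confidence" (0 to 1); they miss things now and then, are a little off and sometimes report something else, mostly with a low value. They report only what shows in the picture. A call takes as long as a camera call.
- nets.recognise(picture, label): "xyz" ([x, y, z] in mm, in world coordinates, good to about 4 mm: the middle of the surface that is visible of it).
- nets.outline_of(picture, label): "pixels" (480x640 bool, what is visible of it).
- nets.pinpoint(picture, label): "xyz" ([x, y, z] in mm, in world coordinates, good to about 4 mm: a listed point, or the origin of a listed thing).
The state is a dict: "clock": time; "joints": joint angles; "joint_vel": joint speeds; "joint_efforts": joint torques, N m; "position": TCP position; "ee_rot": TCP orientation; "contact_force": force on the tool from outside, world axes, zero at the start; "wrist_torque": the same for the moment, N m; "gripper_width": finger opening in mm.
Only numpy, scipy, OpenCV 4.12 (cv2) and the standard library are available. Lean on these libraries where they do the work, as an engineer would, in place of code of your own. Each camera call takes 0.05 s, during which the arm holds its last target.

## Working session

There is one attempt and no reset: what is moved stays moved. The work goes in short steps, Python scripts to look and compute and a tool call to move; the robot and the scene stay as the last step left them, time stands still between calls to the robot, and variables do not carry over. Pictures are saved under pics/ and viewed, and the job is handed in when it is done.

Besides the shell and the picture viewer there is one more tool, called as name(argument=value, ...) on one line, values as JSON. apply_moves: Moves the arm, as the interface text tells. Its arguments: {"type":"object","properties":{"steps":{"type":"array"}},"required":["steps"]}

```bash
mkdir -p pics; ls; python3 - <<'E'
from bench import telemetry, get_image, workorder, nets, arm
import cv2, numpy as np
print(telemetry.read_state())
print([a for a in dir(arm) if a[0]!='_'])
for n in ['side','top','wrist']:
    p=get_image(n); cv2.imwrite(f'pics/{n}0.png',p['frame'])
    print(n,p['shot'],p['fx'],p['cx'],p['cy'],p['origin'],p['orientation'])
    for l in ['wedge','bar','block','tray','cheek','roller','nose','wedge_home','pipe_end','face','jar','mug','spool','pins','brush']:
        r=nets.pinpoint(p,l)
        print(l,[(np.round(q['xyz'],0).tolist(),round(q['confidence'],2)) for q in r[:3]])
E
```

```text
pics
{'clock': 0.0, 'joints': array([ 1.54856159e+00,  3.85542240e-01,  6.61928006e-03, -4.89634866e-04,
       -1.19401214e+00, -2.58570950e-01]), 'joint_vel': array([-0.00063062,  0.00060311, -0.00066487,  0.0029467 , -0.00139722,
        0.00130443]), 'joint_efforts': array([-2.20485908e-04, -3.92290306e+01,  1.88400882e+01,  4.18616518e+00,
       -4.55741669e-03, -2.01201338e-06]), 'position': array([173.04346778, 599.94136393, 225.42907428]), 'ee_rot': array([-6.01122163e-01,  7.99156399e-01, -6.99234551e-04, -8.40496706e-04]), 'contact_force': array([-0.39192203,  0.17012714, -0.00434125]), 'wrist_torque': array([-0.03959829,  0.00455776, -0.03021149]), 'gripper_width': 85.19156451377606}
['IKError', 'nose_length']
side 1 590.9125885976852 316.43856541072284 236.44792688065442 [453.80554287 963.20218772 830.95931159] [-0.07439405  0.87440973 -0.47858587  0.02878733]
wedge []
bar [([689.0, 331.0, -2.0], 0.79)]
block [([497.0, -18.0, 89.0], 0.63)]
tray [([474.0, -364.0, -5.0], 0.83), ([768.0, -153.0, -1.0], 0.18)]
cheek [([541.0, 25.0, 153.0], 0.82)]
roller []
nose [([507.0, 12.
[... 791 characters left out ...]
0, 154.0], 0.57)]
nose [([512.0, 9.0, 138.0], 0.61)]
wedge_home [([594.0, 44.0, 149.0], 0.67), ([499.0, -26.0, 91.0], 0.23)]
pipe_end [([469.0, -47.0, 280.0], 0.89), ([695.0, 212.0, 1.0], 0.44)]
face [([501.0, -22.0, 92.0], 0.65)]
jar [([708.0, -273.0, 1.0], 0.59)]
mug [([684.0, -394.0, -0.0], 0.65)]
spool [([697.0, 212.0, -1.0], 0.56)]
pins [([770.0, -153.0, 0.0], 0.61)]
brush [([762.0, 19.0, -3.0], 0.96)]
wrist 3 396.60499344643756 316.75029632202524 242.37178882234906 [245.34749437 580.88424026 373.73528176] [-0.59484     0.79017513  0.11787974 -0.08884262]
wedge []
bar []
block []
tray []
cheek []
roller []
nose []
wedge_home []
pipe_end []
face []
jar []
mug []
spool []
pins []
brush []
```

View pics/side0.png

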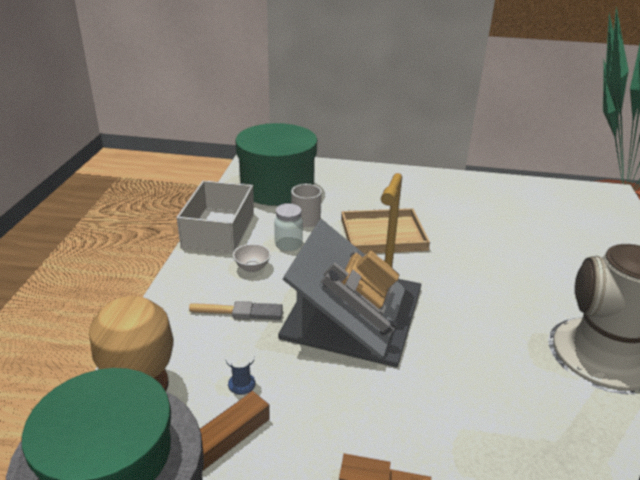

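View pics/top0.png

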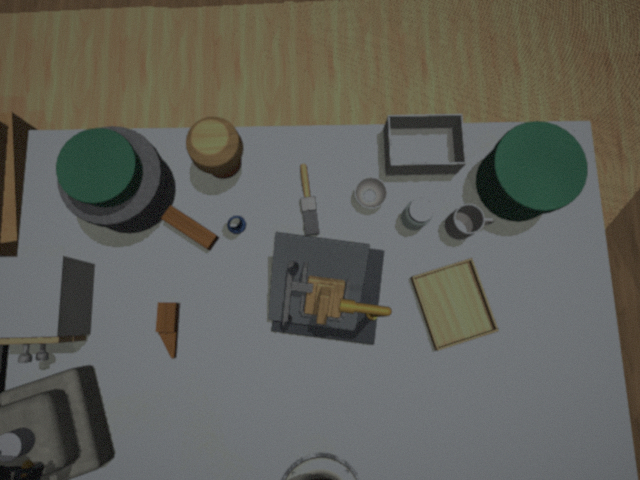

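```bash
cat > h.py <<'E'
import numpy as np, cv2
from scipy.spatial.transform import Rotation as R
def proj(p,X):
    Rc=R.from_quat(p['orientation']).as_matrix(); c=(np.atleast_2d(X)-p['origin'])@Rc
    return np.c_[p['fx']*c[:,0]/c[:,2]+p['cx'],p['fy']*c[:,1]/c[:,2]+p['cy']]
def ray(p,uv,z):
    Rc=R.from_quat(p['orientation']).as_matrix(); uv=np.atleast_2d(uv)
    d=np.c_[(uv[:,0]-p['cx'])/p['fx'],(uv[:,1]-p['cy'])/p['fy'],np.ones(len(uv))]@Rc.T
    return p['origin']+d*((z-p['origin'][2])/d[:,2])[:,None]
E
python3 - <<'E'
from bench import get_image,nets
from h import *
for n in ['top','side']:
    p=get_image(n)
    for l in ['wedge','block','tray']:
        for r in nets.outline_of(p,l)[:1]:
            m=r['pixels'].astype(np.uint8); ys,xs=np.nonzero(m)
            print(n,l,r['confidence'],m.sum(),xs.min(),xs.max(),ys.min(),ys.max(),cv2.minAreaRect(np.c_[xs,ys].astype(np.float32)))
            if l=='wedge' and n=='top':
                c=max(cv2.findContours(m,0,1)[0],key=len); a=cv2.approxPolyDP(c,2,True)[:,0]; print(a.tolist())
    if n=='top':
        f=p['frame'][:, :]; 
        cv2.imwrite('pics/topL.png',cv2.resize(f[150:330,100:340],None,fx=3,fy=3,interpolation=2))
    else: cv2.imwrite('pics/sideC.png',cv2.resize(f[150:330,100:340],None,fx=3,fy=3)); cv2.imwrite('pics/sideC.png',cv2.resize(p['frame'][100:330,200:460],None,fx=2.5,fy=2.5))
E
```

```text
top wedge 0.58 999 156 180 302 357 ((167.16307067871094, 329.0646057128906), (23.18646812438965, 55.248138427734375), 3.1798300743103027)
[[162, 302], [157, 309], [156, 329], [169, 354], [174, 357], [178, 343], [180, 306], [178, 302]]
top block 0.55 1429 305 344 275 324 ((324.03753662109375, 300.1808776855469), (37.03867721557617, 48.25543212890625), 6.709836959838867)
top tray 0.86 5241 411 497 258 349 ((454.06231689453125, 303.2767028808594), (80.00199127197266, 67.37327575683594), 71.20011138916016)
side wedge 0.59 1385 339 431 454 479 ((385.0, 466.5), (92.0, 25.0), 0.0)
side block 0.85 1635 342 398 251 307 ((370.1420593261719, 275.9237976074219), (52.430118560791016, 42.866790771484375), 35.21759033203125)
side tray 0.55 2776 341 428 209 253 ((384.52349853515625, 231.152587890625), (43.378719329833984, 86.53300476074219), 88.83085632324219)
```

View topL.

The side view shows the stand at about (350,290), the pipe end at (393,185) and the tray at (385,230). The wedge is cut off at the bottom edge, near (385,467). The top view shows the wedge at (167,330) with its narrow end pointing down the image (towards the robot), the stand at (325,290) and the tray at (454,303).

View pics/topL.png

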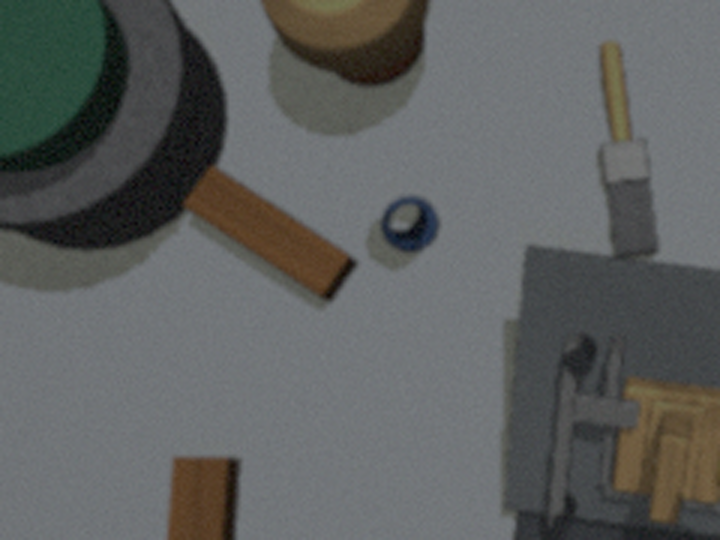

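View pics/sideC.png

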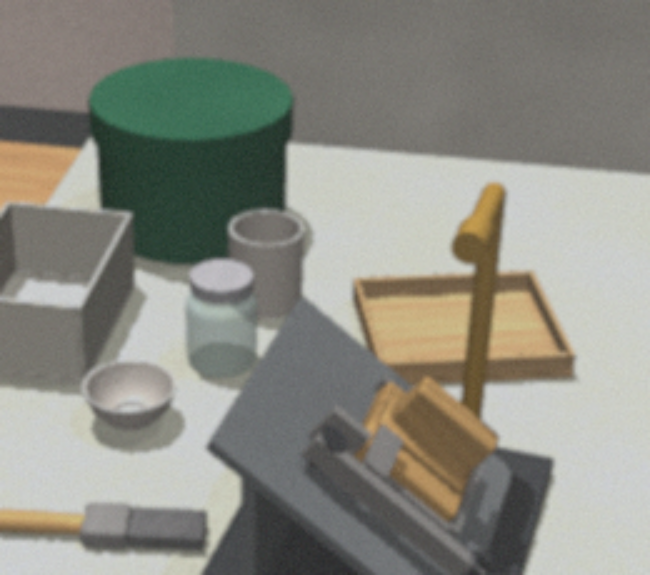

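```bash
cat >> h.py <<'E'
def faceT(x,y,yaw,z=90,a=np.radians(35)):
    return R.from_euler('z',yaw)*R.from_euler('y',-a), np.array([x,y,z])
E
python3 - <<'E'
from bench import get_image,nets
from h import *
from scipy.optimize import least_squares
L={'cheek':(63.5,53.5,36),'nose':(30,30,36),'roller':(70,82,34),'wedge_home':(97,81,0),'face':(0,0,0)}
obs=[];W=[];T=[];B=[]
for n in ['top','side','top','side']:
    p=get_image(n)
    for l in L:
        r=nets.pinpoint(p,l)
        if r and r[0]['confidence']>.5: obs.append((l,r[0]['xyz'],n))
    for l,S in (('wedge',W),('tray',T),('block',B),('pipe_end',[])):
        r=nets.pinpoint(p,l)
        if r: print(n,l,r[0]['confidence'],np.round(r[0]['xyz'],1))
    cv2.imwrite(f'pics/{n}1.png',p['frame'])
f=lambda q:np.concatenate([faceT(*q[:3])[0].apply(L[l])+faceT(*q[:3])[1]-o for l,o,_ in obs])
s=least_squares(f,[499,-22,-.17],loss='soft_l1',f_scale=4); print(s.x)
for (l,o,n),e in zip(obs,f(s.x).reshape(-1,3)): print(n,l,np.round(e,1))
# project the face model on top image
p=get_image('top'); im=p['frame'].copy()
Rf,t=faceT(*s.x)
def draw(P):
    q=proj(p,Rf.apply(np.array(P,float))+t); 
    cv2.polylines(im,[np.round(q*8).astype(int)],True,(0,0,255),1,cv2.LINE_AA,3)
draw([(-100,-90,0),(145,-90,0),(145,135,0),(-100,135,0)])
draw([(45,49,36),(82,49,36),(82,58,36),(45,58,36)])
draw([(-50,-45,22),(50,-45,22),(50,45,22),(-50,45,22)])
draw([(-40,-12,72),(40,-12,72),(40,12,72),(-40,12,72)])
cv2.imwrite('pics/ov.png',cv2.resize(im[210:360,250:410],None,fx=4,fy=4))
hsv=cv2.cvtColor(p['frame'],cv2.COLOR_BGR2HSV)
m=((hsv[...,0]<18)&(hsv[...,1]>110)).astype(np.uint8)
c=m[290:370,140:200]; 
cv2.imwrite('pics/wm.png',cv2.resize(np.hstack([p['frame'][290:370,140:200],cv2.cvtColor(c*255,8)]),None,fx=6,fy=6))
E
```

```text
top wedge 0.6 [460.5 383.9   3. ]
top tray 0.92 [ 471.9 -362.2   -4.8]
top block 0.83 [493.9 -22.9  87.7]
top pipe_end 0.73 [467.  -44.4 277.6]
side tray 0.93 [ 472.5 -364.    -6.7]
side block 0.92 [499.  -18.8  86.9]
side pipe_end 0.67 [ 704.  -271.1    3.2]
top wedge 0.69 [459.1 379.9   1.1]
top tray 0.59 [ 472.9 -360.6    2.2]
top block 0.79 [497.4 -23.3  88.7]
top pipe_end 0.61 [465.  -46.8 277.9]
side wedge 0.56 [688.1 331.2  -3.1]
side tray 0.83 [ 471.2 -363.2   -1.6]
side block 0.85 [497.3 -21.9  83.5]
side pipe_end 0.56 [469.  -44.6 278.1]
[ 5.01309848e+02 -2.15545739e+01 -1.60503259e-01]
top cheek [-1.1 -1.5 -2.5]
top nose [ 1.2 -0.4 -2.4]
top roller [-1.9 -0.2  2. ]
top wedge_home [ 0.4  1.  -2.9]
top face [-181.9  373.3   90.1]
side cheek [ 1.7 -1.8  1.2]
side nose [ 1.2 -3.   2.1]
side roller [ 3.7  0.1 -0.5]
side wedge_home [-2.6  3.   0. ]
side face [ 2.8  0.8 -4.1]
top cheek [ 0.5 -0.2  0.2]
top nose [ 0.1 -1.1  0.3]
top roller [-3.7 -1.7  2.4]
top wedge_home [-1.6  0.1 -2.3]
top face [-4.9  2.3 -0.6]
side cheek [2.1 1.5 2. ]
side nose [-0.1 -2.5  0.3]
side roller [ 0.8 -2.   2.5]
side wedge_home [ 1.6 -0.3 -0.9]
side face [ 3.1  0.8 -0.3]
```

View pics/ov.png

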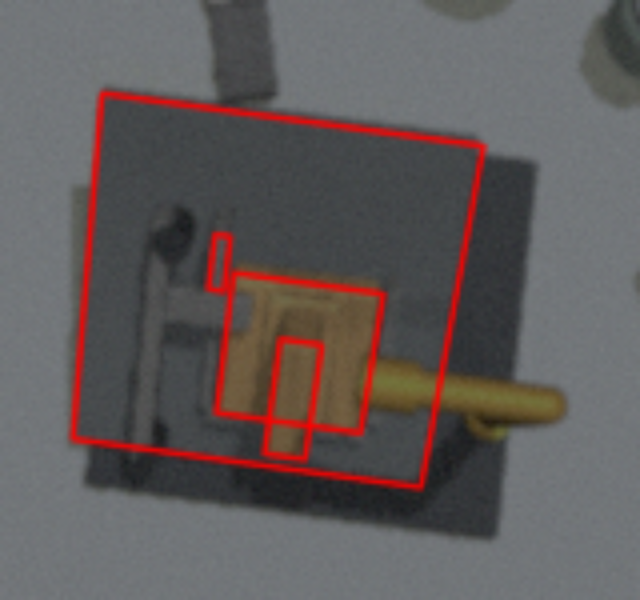

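View pics/wm.png

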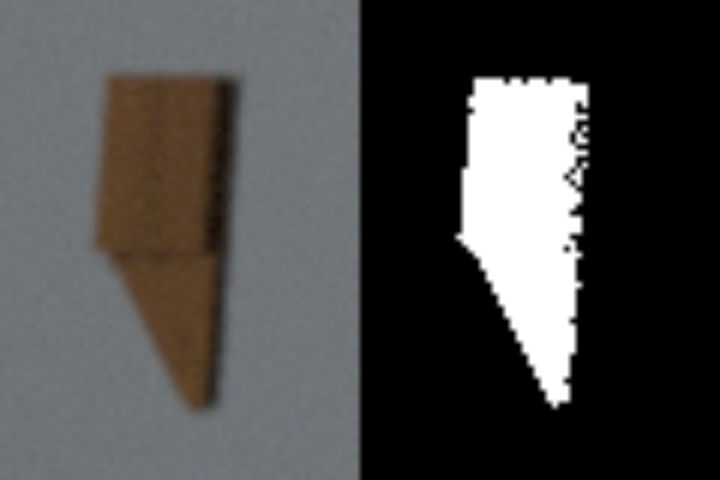

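```bash
cat >> h.py <<'E'
from scipy.spatial import ConvexHull
WEDGE=[np.array([(x,y,z) for x in(-40,35) for y in(-23,23) for z in(0,40)],float),
 np.array([(x,y,z) for z in(0,22) for x,y in((-40,-23),(-40,23),(-105,-23),(-105,-15))],float)]
def sil(p,parts,Rm,t,roi,k=6):
    x0,y0,x1,y1=roi; m=np.zeros(((y1-y0)*k,(x1-x0)*k),np.uint8)
    for P in parts:
        q=(proj(p,Rm.apply(P)+t)+.5-[x0,y0])*k-.5
        cv2.fillConvexPoly(m,cv2.convexHull(np.round(q*16).astype(np.int32)),1,cv2.LINE_8,4)
    return m
E
python3 - <<'E'
from bench import get_image
from h import *
from scipy.optimize import minimize
p=get_image('top'); roi=(140,285,200,370); k=6
f=cv2.resize(p['frame'][285:370,140:200],None,fx=k,fy=k,interpolation=2).astype(float)
m=((f[...,2]-f[...,0]>2)|(f.sum(2)<190)).astype(np.uint8)
m=cv2.morphologyEx(m,cv2.MORPH_CLOSE,np.ones((9,9)));m=cv2.morphologyEx(m,cv2.MORPH_OPEN,np.ones((9,9)))
def cost(q):
    s=sil(p,WEDGE,R.from_euler('z',q[2]),np.array([q[0],q[1],0]),roi,k)
    return 1-(s&m).sum()/(s|m).sum()
best=min((minimize(cost,[457,382,a],method='Nelder-Mead',options=dict(initial_simplex=[[457,382,a],[465,382,a],[457,388,a],[457,382,a+.1]])) for a in(-.3,-.15,0,.15)),key=lambda r:r.fun)
print(best.x,best.fun)
q=best.x;s=sil(p,WEDGE,R.from_euler('z',q[2]),np.array([q[0],q[1],0]),roi,k)
o=f.astype(np.uint8);cv2.drawContours(o,cv2.findContours(s,0,1)[0],-1,(0,0,255),1);cv2.drawContours(o,cv2.findContours(m,0,1)[0],-1,(0,255,0),1)
cv2.imwrite('pics/wfit.png',o)
E
```

```text
[ 4.58150923e+02  3.85440959e+02 -3.89237066e-02] 0.017405996888912756
```

View pics/wfit.png

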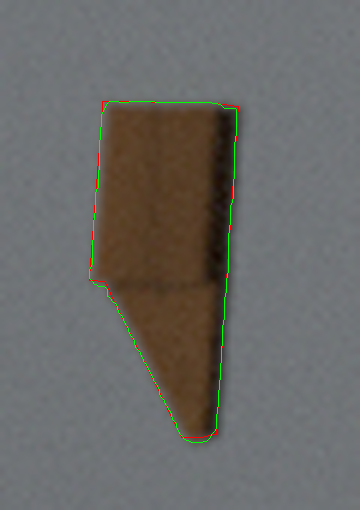

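```bash
cat >> h.py <<'E'
def delta(st,Rt,pt):
    R0=R.from_quat(st['ee_rot']); d=R0.inv().apply(np.asarray(pt)-st['position'])/10
    w=(R0.inv()*Rt).as_rotvec(); print('xyz cm',np.round(d,2),'rot',np.round(w,3)); return d,w
# tool orientation with tool x=-obj y, z=-obj z
FLIP=R.from_matrix(np.array([[0,-1,0],[-1,0,0],[0,0,-1.]]))
E
python3 - <<'E'
from bench import telemetry
from h import *
s=telemetry.read_state(); print(s['clock'])
Rw=R.from_euler('z',-.039); Rt=Rw*FLIP; o=np.array([458.2,385.4,0])
delta(s,Rt,o+Rw.apply([18,0,133])); delta(s,Rt,o+Rw.apply([18,0,33]))
E
```

```text
4.9
xyz cm [ 12.34 -35.09   9.35] rot [ 0.    -0.    -0.242]
xyz cm [ 12.34 -35.09  19.35] rot [ 0.    -0.    -0.242]
```

apply_moves(steps=[{"hand": 1,"xyz": [12.3,-35.1,9.4],"delta_rot": [0,0,-0.242]},{"hand": 1,"xyz": [12.3,-35.1,9.4],"delta_rot": [0,0,-0.242]},{"hand": 1,"xyz": [12.3,-35.1,9.4],"delta_rot": [0,0,-0.242]},{"hand": 1,"xyz": [12.3,-35.1,9.4],"delta_rot": [0,0,-0.242]},{"hand": 1,"xyz": [12.3,-35.1,9.4],"delta_rot": [0,0,-0.242]},{"hand": 1,"xyz": [12.3,-35.1,9.4],"delta_rot": [0,0,-0.242]},{"hand": 1,"xyz": [12.3,-35.1,9.4],"delta_rot": [0,0,-0.242]},{"hand": 1,"xyz": [12.3,-35.1,9.4],"delta_rot": [0,0,-0.242]},{"hand": 1,"xyz": [12.3,-35.1,9.4],"delta_rot": [0,0,-0.242]},{"hand": 1,"xyz": [12.3,-35.1,9.4],"delta_rot": [0,0,-0.242]},{"hand": 1,"xyz": [12.3,-35.1,9.4],"delta_rot": [0,0,-0.242]},{"hand": 1,"xyz": [12.3,-35.1,9.4],"delta_rot": [0,0,-0.242]}])

```text
clock: 5.9
position: [476.7, 384.7, 132.3]
ee_rot: [-0.693, 0.721, -0.0, -0.0]
contact_force: [-0.1, -0.2, 0.6]
gripper_width: 85.4
```

```bash
python3 - <<'E'
from bench import telemetry,get_image
from h import *
s=telemetry.read_state(); print(s['clock'],s['joints'])
Rw=R.from_euler('z',-.039); Rt=Rw*FLIP; o=np.array([458.2,385.4,0])
delta(s,Rt,o+Rw.apply([18,0,33]))
p=get_image('wrist'); im=p['frame'].copy()
for P in WEDGE:
    q=cv2.convexHull(proj(p,Rw.apply(P)+o).astype(np.float32)); cv2.polylines(im,[np.round(q*8).astype(int)],True,(0,0,255),1,cv2.LINE_AA,3)
cv2.imwrite('pics/wr1.png',im)
E
```

```text
5.9 [ 9.42938059e-01  4.42697433e-01 -1.51667215e-01  1.40178554e-05
 -9.76696072e-01  5.87602805e-01]
xyz cm [0.   0.05 9.93] rot [ 0.    -0.    -0.001]
```

View pics/wr1.png

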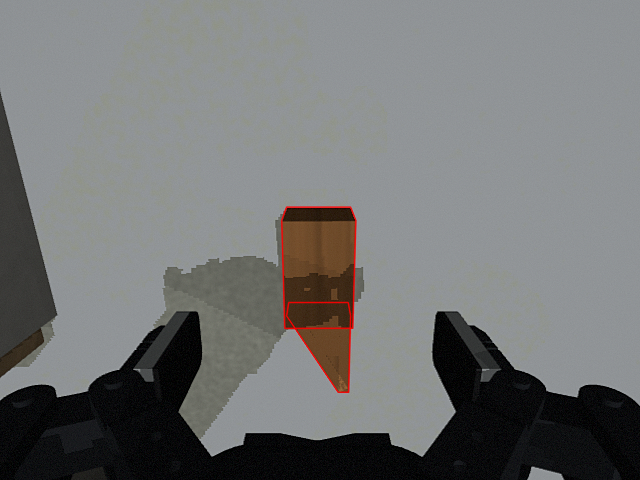

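The wedge model overlay sits on the wedge within about 1 px (butt at (318,212), narrow tip at (343,390)), and the wedge lies between the fingers. Next I lower the gripper and grip it.

apply_moves(steps=[{"hand": 1,"xyz": [0,0,5],"delta_rot": [0,0,0]},{"hand": 1,"xyz": [0,0,8],"delta_rot": [0,0,0]},{"hand": 1,"xyz": [0,0,9.9],"delta_rot": [0,0,0]},{"hand": 1,"xyz": [0,0,9.9],"delta_rot": [0,0,0]},{"hand": 1,"xyz": [0,0,9.9],"delta_rot": [0,0,0]},{"hand": 0,"xyz": [0,0,9.9],"delta_rot": [0,0,0]},{"hand": 0,"xyz": [0,0,9.9],"delta_rot": [0,0,0]},{"hand": 0,"xyz": [0,0,9.9],"delta_rot": [0,0,0]},{"hand": 0,"xyz": [0,0,9.9],"delta_rot": [0,0,0]},{"hand": 0,"xyz": [0,0,9.9],"delta_rot": [0,0,0]},{"hand": 0,"xyz": [0,0,9.9],"delta_rot": [0,0,0]},{"hand": 0,"xyz": [0,0,9.9],"delta_rot": [0,0,0]}])

```text
clock: 6.95
position: [477.2, 385.3, 35.4]
ee_rot: [-0.693, 0.721, -0.0, 0.001]
contact_force: [-0.2, -0.9, 5.4]
gripper_width: 0.8
```

apply_moves(steps=[{"hand": 0,"xyz": [0,0,0],"delta_rot": [0,0,0]},{"hand": 0,"xyz": [0,0,0],"delta_rot": [0,0,0]},{"hand": 0,"xyz": [0,0,0],"delta_rot": [0,0,0]}])

```text
clock: 7.2
position: [477.3, 385.4, 35.4]
ee_rot: [-0.693, 0.721, -0.0, 0.001]
contact_force: [-0.8, -1.3, 5.1]
gripper_width: -0.1
```

```bash
python3 - <<'E'
from bench import get_image
import cv2,numpy as np
a=get_image('wrist')['frame'];b=get_image('top')['frame'];
cv2.imwrite('pics/wr2.png',a);cv2.imwrite('pics/tp2.png',cv2.resize(b[230:400,90:330],None,fx=3,fy=3))
E
```

```text
(no output)
```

View pics/wr2.png

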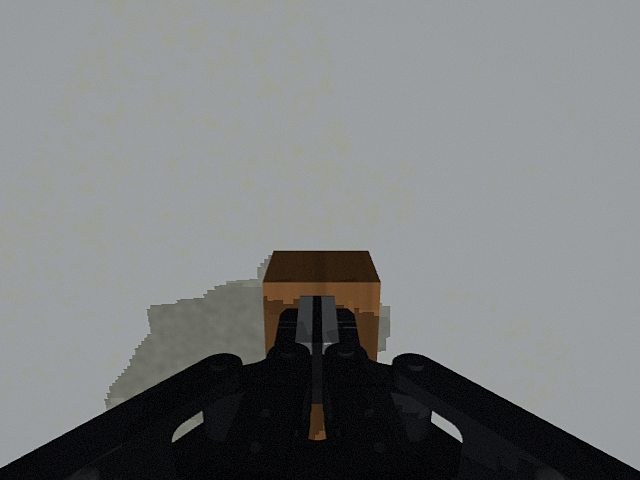

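View pics/tp2.png

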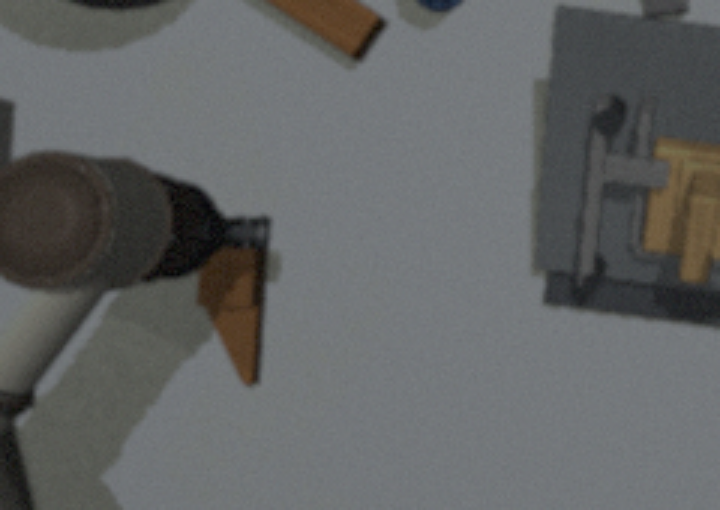

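```bash
python3 - <<'E'
from bench import get_image,arm,telemetry
from h import *
print(arm.nose_length); s=telemetry.read_state(); print(s['clock'],s['position'],s['joints'],s['gripper_width'])
Rw=R.from_euler('z',-.039); o=np.array([458.2,385.4,0])
p=get_image('wrist');im=p['frame'].copy(); print(p['origin'],p['orientation'])
for P in WEDGE:
    q=cv2.convexHull(proj(p,Rw.apply(P)+o).astype(np.float32)); cv2.polylines(im,[np.round(q*8).astype(int)],True,(0,0,255),1,cv2.LINE_AA,3)
Rt=R.from_quat(s['ee_rot'])
for d,c in((-20,(255,255,0)),(0,(0,255,0)),(3,(0,255,255)),(22,(255,0,255))):
    q=proj(p,s['position']+Rt.apply([0,0,d]))[0]; cv2.circle(im,tuple(int(v) for v in q),4,c,-1); print(d,q)
cv2.imwrite('pics/wr3.png',im)
p=get_image('side');im=p['frame'].copy()
for P in WEDGE:
    q=cv2.convexHull(proj(p,Rw.apply(P)+o).astype(np.float32)); cv2.polylines(im,[np.round(q*8).astype(int)],True,(0,0,255),1,cv2.LINE_AA,3)
cv2.imwrite('pics/sd3.png',cv2.resize(im[280:480,250:510],None,fx=3,fy=3))
E
```

```text
22.0
7.3 [477.22391947 385.40536004  35.34460017] [ 0.94333565  0.5552961  -0.24583099  0.00121346 -0.76740103  0.58819729] 0.1450372313294823
[551.9705851  383.32050246 182.71017644] [-0.68619223  0.71248425  0.10611435 -0.10122334]
-20 [319.36456723 338.05353279]
0 [319.05591406 312.57139425]
3 [319.01576653 309.25684898]
22 [318.79061332 290.66839426]
```

View pics/wr3.png

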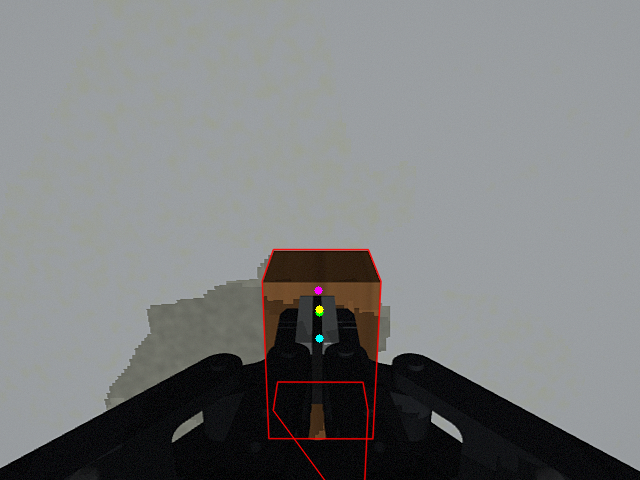

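View pics/sd3.png

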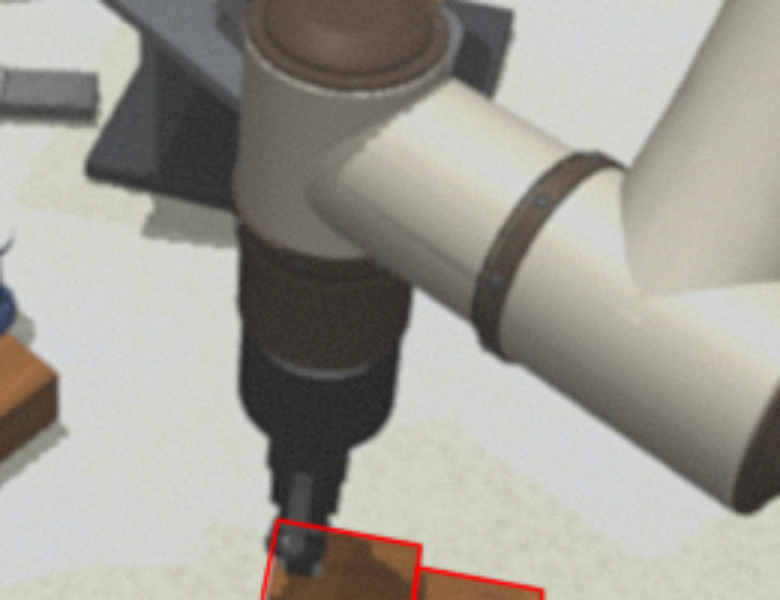

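```bash
python3 - <<'E'
from bench import get_image,telemetry
from h import *
s=telemetry.read_state();Rt=R.from_quat(s['ee_rot'])
p=get_image('wrist')
for y in(-11,0):
  for d in (-10,-5,0,5,10,15,20): print(y,d,proj(p,s['position']+Rt.apply([10,y,d]))[0].round(0))
im=p['frame'][240:460,200:440]; cv2.imwrite('pics/wr4.png',cv2.resize(np.clip(im.astype(int)*2,0,255).astype(np.uint8),None,fx=2.6,fy=2.6))
p=get_image('side'); print(ray(p,[351.7,470],40), proj(p,s['position']+Rt.apply([[0,0,-5],[0,0,22]])))
p=get_image('top'); print(proj(p,s['position']+Rt.apply([[0,0,-5],[0,0,22]])))
E
```

```text
-11 -10 [346. 298.]
-11 -5 [345. 293.]
-11 0 [344. 288.]
-11 5 [343. 283.]
-11 10 [342. 278.]
-11 15 [342. 274.]
-11 20 [341. 270.]
0 -10 [345. 324.]
0 -5 [344. 318.]
0 0 [343. 313.]
0 5 [343. 307.]
0 10 [342. 302.]
0 15 [341. 297.]
0 20 [341. 292.]
[[473.86994469 389.36058876  40.        ]] [[349.81981517 467.32921616]
 [348.89671503 478.20516528]]
[[164.90829046 307.80836627]
 [168.19083447 308.07396086]]
```

View pics/wr4.png

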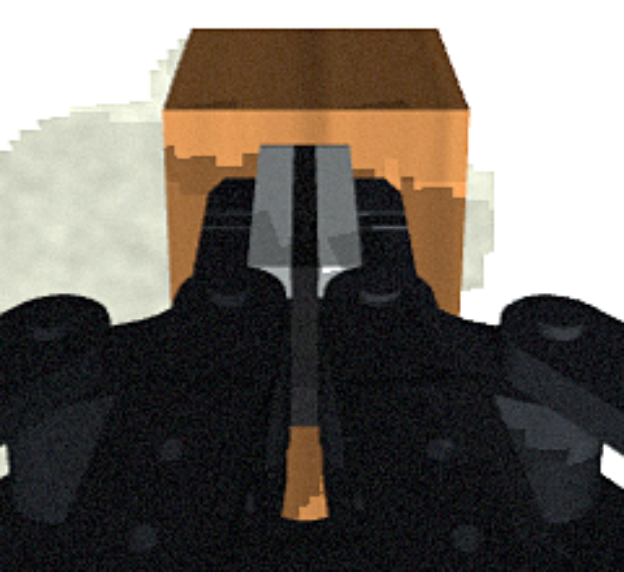

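The shut fingertips are resting on top of the wedge, with the pad ends at about (318,296) in the wrist picture. That puts the true tips about 5 mm behind the reported TCP, not 22 mm ahead of it as stated. The wedge hasn't moved. I'll go by the measured offset: lift, open, go down about 30 mm deeper and grip again.

apply_moves(steps=[{"hand": 0,"xyz": [0,0,-2],"delta_rot": [0,0,0]},{"hand": 1,"xyz": [0,0,-3],"delta_rot": [0,0,0]},{"hand": 1,"xyz": [0,0,-3],"delta_rot": [0,0,0]},{"hand": 1,"xyz": [0,0,-3],"delta_rot": [0,0,0]},{"hand": 1,"xyz": [0,0,-3],"delta_rot": [0,0,0]},{"hand": 1,"xyz": [0,0,-3],"delta_rot": [0,0,0]},{"hand": 1,"xyz": [0,0,-3],"delta_rot": [0,0,0]},{"hand": 1,"xyz": [0,0,-3],"delta_rot": [0,0,0]}])

```text
clock: 8.22
position: [476.1, 384.8, 62.8]
ee_rot: [-0.693, 0.721, -0.0, -0.001]
contact_force: [-0.4, 0.2, -0.4]
gripper_width: 83.4
```

```bash
python3 - <<'E'
from bench import get_image,telemetry
from h import *
s=telemetry.read_state();Rt=R.from_quat(s['ee_rot']); print(s['clock'],s['gripper_width'])
Rw=R.from_euler('z',-.039); o=np.array([458.2,385.4,0])
delta(s,Rw*FLIP,o+Rw.apply([18,0,3]))
p=get_image('wrist')
for x in(-42,42):
  for d in (-30,-25,-20,-15,-10,-5,0): print(x,d,proj(p,s['position']+Rt.apply([x,-11,d]))[0].round(0))
cv2.imwrite('pics/wr5.png',np.clip(p['frame'].astype(int)*2,0,255).astype(np.uint8))
E
```

```text
8.2167 83.3604133752453
xyz cm [ 0.   -0.01  5.98] rot [ 0.001 -0.001  0.   ]
-42 -30 [192. 324.]
-42 -25 [197. 317.]
-42 -20 [201. 310.]
-42 -15 [205. 304.]
-42 -10 [208. 298.]
-42 -5 [212. 293.]
-42 0 [215. 288.]
42 -30 [447. 324.]
42 -25 [442. 317.]
42 -20 [438. 311.]
42 -15 [434. 304.]
42 -10 [430. 298.]
42 -5 [427. 293.]
42 0 [424. 288.]
```

View pics/wr5.png

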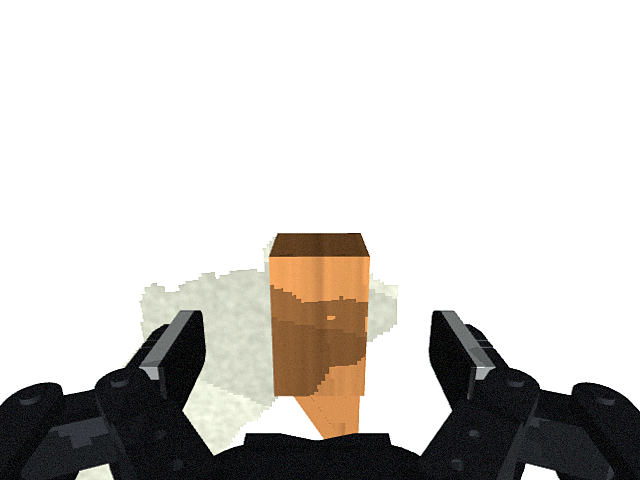

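The open pad tips are at about (203,311) and (438,311), roughly 20 mm behind the reported TCP. That agrees with the contact reading. I'll descend 61 mm and grip.

apply_moves(steps=[{"hand": 1,"xyz": [0,0,3],"delta_rot": [0,0,0]},{"hand": 1,"xyz": [0,0,5],"delta_rot": [0,0,0]},{"hand": 1,"xyz": [0,0,6.1],"delta_rot": [0,0,0]},{"hand": 1,"xyz": [0,0,6.1],"delta_rot": [0,0,0]},{"hand": 1,"xyz": [0,0,6.1],"delta_rot": [0,0,0]},{"hand": 0,"xyz": [0,0,6.1],"delta_rot": [0,0,0]},{"hand": 0,"xyz": [0,0,6.1],"delta_rot": [0,0,0]},{"hand": 0,"xyz": [0,0,6.1],"delta_rot": [0,0,0]},{"hand": 0,"xyz": [0,0,6.1],"delta_rot": [0,0,0]},{"hand": 0,"xyz": [0,0,6.1],"delta_rot": [0,0,0]},{"hand": 0,"xyz": [0,0,6.1],"delta_rot": [0,0,0]},{"hand": 0,"xyz": [0,0,6.1],"delta_rot": [0,0,0]}])

```text
clock: 9.27
position: [477.1, 385.9, 4.0]
ee_rot: [-0.693, 0.72, 0.0, 0.001]
contact_force: [-0.9, -0.0, 6.2]
gripper_width: 45.1
```

```bash
python3 - <<'E'
from bench import get_image,telemetry
from h import *
s=telemetry.read_state();Rt=R.from_quat(s['ee_rot']); print(s['clock'],s['gripper_width'],s['position'])
p=get_image('wrist')
for x in(-23,23):
  for d in (-25,-20,-15,-10,-5,0): print(x,d,proj(p,s['position']+Rt.apply([x,-11,d]))[0].round(0))
cv2.imwrite('pics/wr6.png',np.clip(p['frame'].astype(int)*2,0,255).astype(np.uint8))
E
```

```text
9.2667 45.107470059350476 [477.06679596 385.9017888    3.99343219]
-23 -25 [252. 317.]
-23 -20 [255. 310.]
-23 -15 [257. 304.]
-23 -10 [258. 298.]
-23 -5 [260. 293.]
-23 0 [262. 288.]
23 -25 [387. 317.]
23 -20 [384. 311.]
23 -15 [382. 304.]
23 -10 [380. 298.]
23 -5 [378. 293.]
23 0 [376. 288.]
```

View pics/wr6.png

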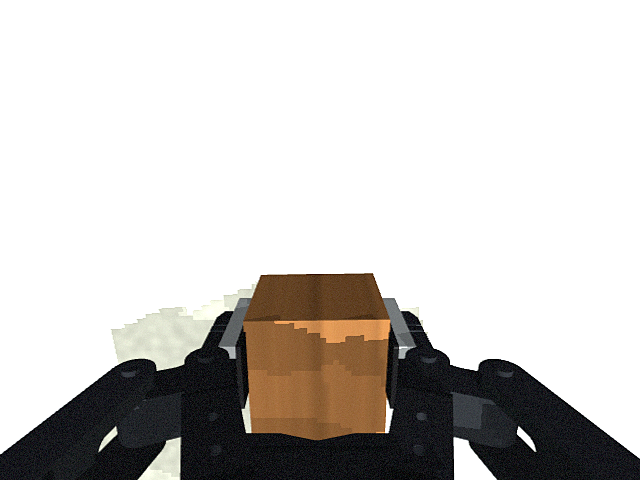

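```bash
cat >> h.py <<'E'
FQ=(501.3,-21.55,-.1605)
def tgt(w,off,fq=FQ):  # wedge origin/obj origin at face pt w; off = TCP in obj frame
    Rf,t=faceT(*fq); return Rf*FLIP, t+Rf.apply(np.asarray(w,float)+off)
E
python3 - <<'E'
from bench import get_image,telemetry
from h import *
s=telemetry.read_state();Rt=R.from_quat(s['ee_rot'])
p=get_image('wrist')
Rw=Rt*FLIP.inv()
for dx in (17,18,19,20,21):
    o=s['position']-Rw.apply([dx,0,4.0]); print(dx,proj(p,o+Rw.apply([[35,-23,40],[35,23,40],[35,-23,0],[35,23,0]])).round(0).tolist())
Rg,t=tgt((10,180,120),(18.9,0,4)); print(t); 
import copy
s2=dict(s); s2['position']=s['position']+[0,0,180]
delta(s,Rg,t)
E
```

```text
17 [[394.0, 314.0], [246.0, 314.0], [376.0, 268.0], [263.0, 268.0]]
18 [[394.0, 317.0], [246.0, 316.0], [376.0, 270.0], [263.0, 270.0]]
19 [[394.0, 319.0], [246.0, 319.0], [375.0, 273.0], [263.0, 273.0]]
20 [[393.0, 322.0], [246.0, 322.0], [375.0, 275.0], [263.0, 275.0]]
21 [[393.0, 325.0], [246.0, 325.0], [375.0, 277.0], [263.0, 277.0]]
[483.22599091 163.71961753 208.1512125 ]
xyz cm [ 22.14  -1.5  -20.45] rot [0.608 0.039 0.118]
```

apply_moves(steps=[{"hand": 0,"xyz": [0,0,-1],"delta_rot": [0,0,0]},{"hand": 0,"xyz": [0,0,-4],"delta_rot": [0,0,0]},{"hand": 0,"xyz": [0,0,-8],"delta_rot": [0,0,0]},{"hand": 0,"xyz": [0,0,-12],"delta_rot": [0,0,0]},{"hand": 0,"xyz": [0,0,-16],"delta_rot": [0,0,0]},{"hand": 0,"xyz": [0,0,-18],"delta_rot": [0,0,0]},{"hand": 0,"xyz": [0,0,-18],"delta_rot": [0,0,0]}])

```text
clock: 9.95
position: [478.3, 387.0, 189.4]
ee_rot: [-0.694, 0.72, 0.0, 0.006]
contact_force: [-0.8, 0.3, -1.2]
gripper_width: 44.7
```

```bash
python3 - <<'E'
from bench import telemetry
from h import *
s=telemetry.read_state(); print(s['gripper_width'],s['position'],s['contact_force'])
delta(s,*tgt((10,180,120),(18.9,0,4)))
E
```

```text
44.68656281646317 [478.33640541 387.02862945 189.42655307] [-0.75621929  0.25283525 -1.15604238]
xyz cm [22.28 -1.35 -2.06] rot [0.603 0.047 0.116]
```

apply_moves(steps=[{"hand": 0,"xyz": [3,-0.2,-2.1],"delta_rot": [0.1,0.008,0.02]},{"hand": 0,"xyz": [6.5,-0.4,-2.1],"delta_rot": [0.2,0.016,0.04]},{"hand": 0,"xyz": [10,-0.6,-2.1],"delta_rot": [0.3,0.024,0.06]},{"hand": 0,"xyz": [13.5,-0.8,-2.1],"delta_rot": [0.4,0.032,0.08]},{"hand": 0,"xyz": [17,-1,-2.1],"delta_rot": [0.5,0.04,0.1]},{"hand": 0,"xyz": [20,-1.2,-2.1],"delta_rot": [0.603,0.047,0.116]},{"hand": 0,"xyz": [22.3,-1.3,-2.1],"delta_rot": [0.603,0.047,0.116]},{"hand": 0,"xyz": [22.3,-1.3,-2.1],"delta_rot": [0.603,0.047,0.116]},{"hand": 0,"xyz": [22.3,-1.3,-2.1],"delta_rot": [0.603,0.047,0.116]}])

```text
clock: 10.7
position: [476.0, 155.2, 199.3]
ee_rot: [-0.62, 0.727, -0.231, 0.184]
contact_force: [-0.3, -0.5, -2.3]
gripper_width: 45.1
```

```bash
cat >> h.py <<'E'
def drawface(p,im,fq=FQ,c=(0,0,255)):
    Rf,t=faceT(*fq)
    a=np.linspace(0,6.28,40)
    for P in ([(-100,-90,0),(145,-90,0),(145,135,0),(-100,135,0)],[(45,49,36),(82,49,36),(82,58,36),(45,58,36)],[(45,49,0),(82,49,0),(82,58,0),(45,58,0)],
      [(-50,-45,22),(50,-45,22),(50,45,22),(-50,45,22)],[(-40,-12,72),(40,-12,72),(40,12,72),(-40,12,72)],
      np.c_[70+12*np.cos(a),82+12*np.sin(a),0*a+34]):
        q=proj(p,Rf.apply(np.array(P,float))+t)
        if np.abs(q).max()<3000: cv2.polylines(im,[np.round(q*8).astype(int)],True,c,1,cv2.LINE_AA,3)
E
python3 - <<'E'
from bench import get_image,telemetry,nets
from h import *
s=telemetry.read_state(); print(s['clock'],s['joints'])
p=get_image('wrist'); im=np.clip(p['frame'].astype(int)*1.8,0,255).astype(np.uint8)
drawface(p,im);cv2.imwrite('pics/wr7.png',im)
for l in ('cheek','roller','nose','wedge_home','face'):
    r=nets.pinpoint(p,l)
    if r: print(l,r[0]['confidence'],r[0]['xyz'].round(1) if hasattr(r[0]['xyz'],'round') else r[0]['xyz'])
Rf,t=faceT(*FQ); print((Rf.apply([63.5,53.5,36])+t).round(1),(Rf.apply([70,82,34])+t).round(1))
E
```

```text
10.7 [ 0.67147146  0.00824828 -1.00423205  1.28532484 -0.46303227 -0.41855599]
cheek 0.57 [538.4, 21.8, 153.1]
roller 0.7 [548.4, 58.2, 160.5]
nose 0.92 [507.0, 9.0, 134.5]
wedge_home 0.94 [594.5, 46.5, 145.5]
face 0.74 [699.8, 210.0, -3.2]
[540.8  26.2 155.9] [551.8  53.3 158. ]
```

View pics/wr7.png

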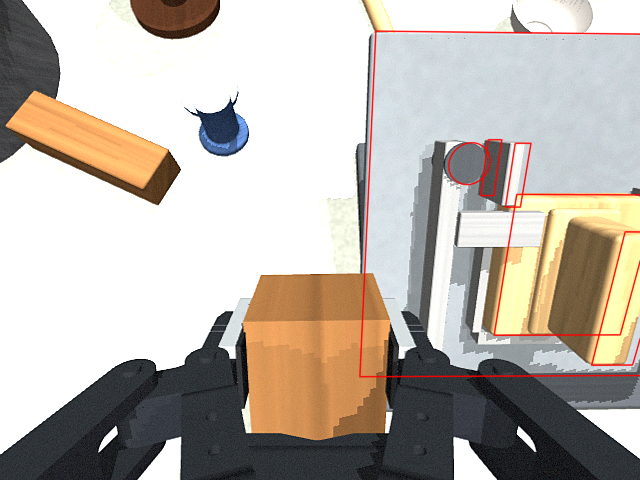

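```bash
python3 - <<'E'
from bench import get_image,telemetry,nets
from h import *
s=telemetry.read_state(); print(s['position'],s['ee_rot'])
Rg,t=tgt((10,180,120),(18.9,0,4)); print(t,Rg.as_quat())
delta(s,Rg,t)
p=get_image('wrist'); im=np.clip(p['frame'].astype(int)*1.8,0,255).astype(np.uint8)
k=5; sub=cv2.resize(im[120:240,420:560],None,fx=k,fy=k,interpolation=2)
Rf,tt=faceT(*FQ); a=np.linspace(0,6.28,60)
for P in ([(45,49,36),(82,49,36),(82,58,36),(45,58,36)],[(45,58,0),(82,58,0)],np.c_[70+12*np.cos(a),82+12*np.sin(a),0*a+34],[(19,30,36),(41,30,36)],[(-50,45,22),(50,45,22)],[(50,-45,22),(50,45,22)]):
    q=(proj(p,Rf.apply(np.array(P,float))+tt)+.5-[420,120])*k-.5
    cv2.polylines(sub,[np.round(q*8).astype(int)],True,(0,0,255),1,cv2.LINE_AA,3)
cv2.imwrite('pics/wr8.png',sub)
E
```

```text
[481.2712902  162.98408218 203.89062959] [-0.61972685  0.72613429 -0.22962675  0.18957632]
[483.22599091 163.71961753 208.1512125 ] [ 0.61814846 -0.72627027  0.22899214 -0.19490146]
xyz cm [-0.1  -0.39 -0.25] rot [ 0.006 -0.008  0.005]
```

View pics/wr8.png

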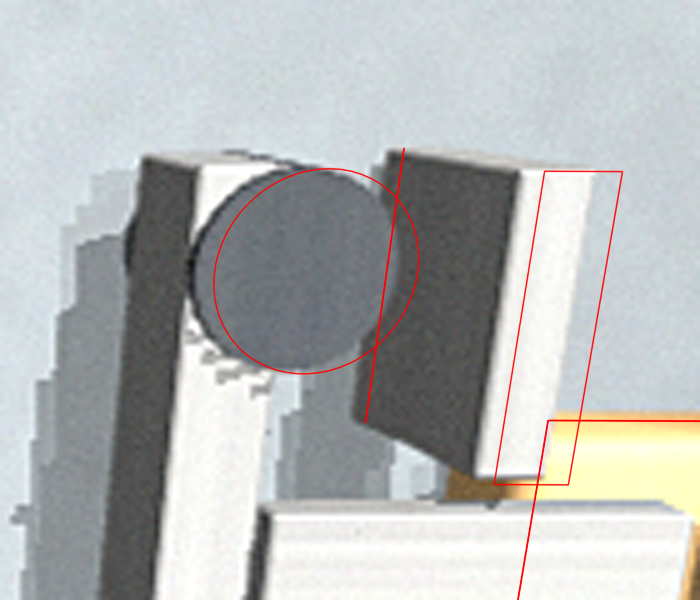

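apply_moves(steps=[{"hand": 0,"xyz": [0,0,0],"delta_rot": [0,0,0]},{"hand": 0,"xyz": [0,0,0],"delta_rot": [0,0,0]},{"hand": 0,"xyz": [0,0,0],"delta_rot": [0,0,0]}])

```text
clock: 11.3
position: [480.7, 162.3, 203.5]
ee_rot: [-0.62, 0.726, -0.23, 0.189]
contact_force: [-0.7, -0.2, -1.6]
gripper_width: 44.9
```

```bash
python3 - <<'E'
from bench import get_image,telemetry,nets
from h import *
s=telemetry.read_state(); print(s['position'],s['ee_rot'])
p=get_image('wrist'); im=np.clip(p['frame'].astype(int)*1.8,0,255).astype(np.uint8)
import pickle; pickle.dump(p,open('p9.pkl','wb'))
k=5; sub=cv2.resize(im[120:240,420:560],None,fx=k,fy=k,interpolation=2)
Rf,tt=faceT(*FQ); a=np.linspace(0,6.28,60)
for P in ([(45,49,36),(82,49,36),(82,58,36),(45,58,36)],[(45,58,0),(82,58,0)],np.c_[70+12*np.cos(a),82+12*np.sin(a),0*a+34],[(19,30,36),(41,30,36)],[(-50,45,22),(50,45,22)],[(50,-45,22),(50,45,22)]):
    q=(proj(p,Rf.apply(np.array(P,float))+tt)+.5-[420,120])*k-.5
    cv2.polylines(sub,[np.round(q*8).astype(int)],True,(0,0,255),1,cv2.LINE_AA,3)
cv2.imwrite('pics/wr9.png',sub)
drawface(p,im); cv2.imwrite('pics/wr9b.png',im)
E
```

```text
[480.73153926 162.2687937  203.45236838] [-0.61978439  0.72615959 -0.22979551  0.18908618]
```

View pics/wr9.png

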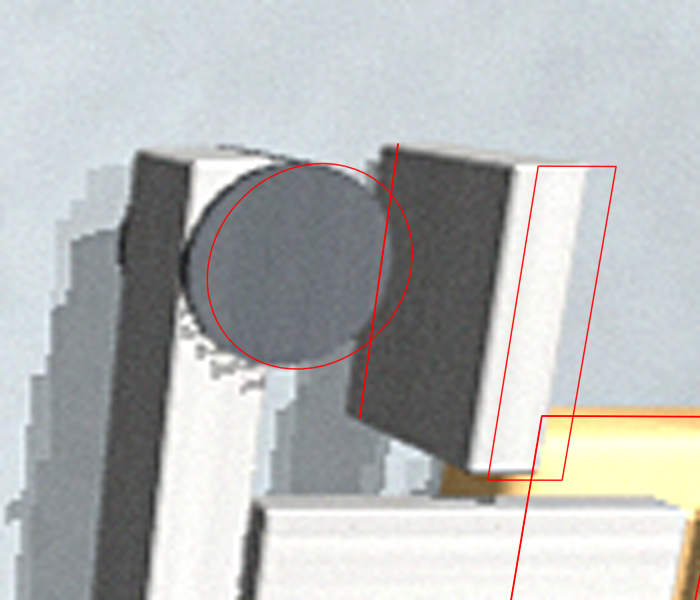

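View pics/wr9b.png

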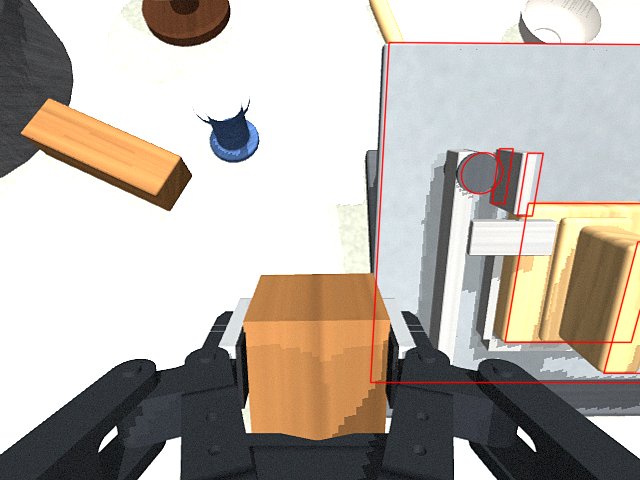

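```bash
python3 - <<'E'
import pickle
from h import *
from scipy.optimize import least_squares
p=pickle.load(open('p9.pkl','rb'))
P=np.array([(82,58,36),(82,49,36),(45,58,36),(45,49,36),(82,58,0),(45,58,0)],float)
uv=(np.array([(513,166),(586,164),(470,472),(535,470),(383,148),(348,415)])+.5)/5-.5+[420,120]
P=np.vstack([P,[70,82,34]]); uv=np.vstack([uv,(np.array([287,262])+.5)/5-.5+[420,120]])
def f(q,z=None):
    Rf,t=faceT(q[0],q[1],q[2],q[3] if len(q)>3 else 90); return (proj(p,Rf.apply(P)+t)-uv).ravel()
for q0 in ([501,-21,-.16],[501,-21,-.16,90]):
    s=least_squares(f,q0); print(s.x,np.round(s.fun.reshape(-1,2),1).tolist())
# rotation-only of the camera? 
print(np.round(f([501.3,-21.55,-.1605]).reshape(-1,2),1).tolist())
for dq in np.eye(4): print(np.round((f(np.array([501.3,-21.55,-.1605,90])+dq*[5,5,.02,5])-f([501.3,-21.55,-.1605,90])).reshape(-1,2).mean(0),1))
E
```

```text
[ 5.02033025e+02 -1.90220903e+01 -1.62817124e-01] [[0.5, -0.8], [1.5, -0.3], [-0.9, 0.8], [0.9, 1.3], [-0.9, -1.6], [-1.5, 0.1], [0.0, 0.3]]
[ 5.04720586e+02 -2.31255340e+01 -1.62733070e-01  8.34474019e+01] [[0.1, 0.1], [0.6, 0.6], [-1.0, -0.3], [0.4, 0.2], [-0.5, -0.7], [-0.9, -0.5], [1.0, 0.5]]
[[4.9, -0.1], [5.9, 0.4], [3.5, 1.5], [5.3, 1.9], [2.9, -1.0], [2.2, 0.7], [4.4, 1.1]]
[-2.5 -7.3]
[-7.9  1.1]
[-0.9  1.8]
[ 4.  -3.8]
```

apply_moves(steps=[{"hand": 0,"xyz": [4,0,0],"delta_rot": [0,0,0]},{"hand": 0,"xyz": [8,0,0],"delta_rot": [0,0,0]},{"hand": 0,"xyz": [10.5,0,0],"delta_rot": [0,0,0]},{"hand": 0,"xyz": [10.5,0,0],"delta_rot": [0,0,0]},{"hand": 0,"xyz": [10.5,0,0],"delta_rot": [0,0,0]},{"hand": 0,"xyz": [10.5,0,0],"delta_rot": [0,0,0]}])

```text
clock: 11.85
position: [467.9, 60.0, 211.4]
ee_rot: [-0.62, 0.727, -0.228, 0.186]
contact_force: [-0.4, 0.2, -1.4]
gripper_width: 45.3
```

```bash
python3 - <<'E'
from bench import get_image,telemetry,nets
from h import *
s=telemetry.read_state(); print(s['position'],s['joints'])
p=get_image('wrist'); im=np.clip(p['frame'].astype(int)*1.8,0,255).astype(np.uint8)
import pickle; pickle.dump(p,open('p10.pkl','wb'))
drawface(p,im,(502,-20.8,-.162)); cv2.imwrite('pics/wr10.png',im)
E
```

```text
[467.91273883  59.95446503 211.37652417] [ 0.4206177  -0.09593513 -1.06830922  1.3165144  -0.33456269 -0.22574399]
```

View pics/wr10.png

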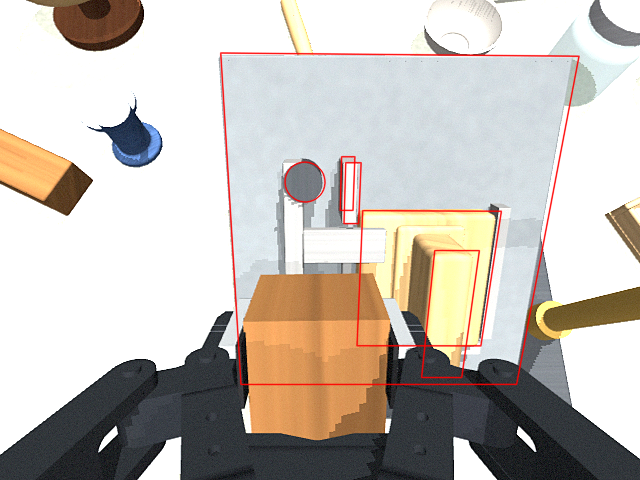

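```bash
python3 - <<'E'
from h import *
import pickle
p=pickle.load(open('p10.pkl','rb'));im=np.clip(p['frame'].astype(int)*1.8,0,255).astype(np.uint8)
sub=cv2.resize(im[140:240,265:405],None,fx=5,fy=5,interpolation=2); cv2.imwrite('pics/wr11.png',sub)
cv2.imwrite('pics/wr12.png',cv2.resize(im[40:75,205:345],None,fx=5,fy=5,interpolation=2)); cv2.imwrite('pics/wr13.png',cv2.resize(im[40:75,480:620],None,fx=5,fy=5,interpolation=2))
E
```

```text
(no output)
```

View pics/wr11.png

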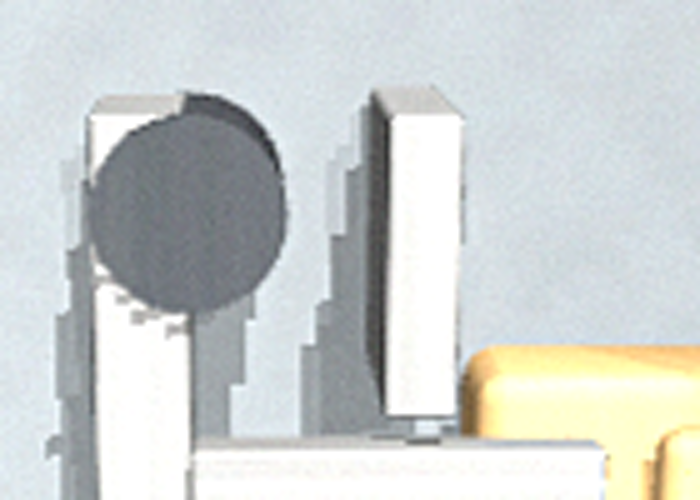

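View pics/wr12.png

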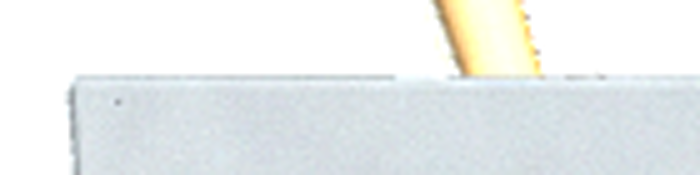

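View pics/wr13.png

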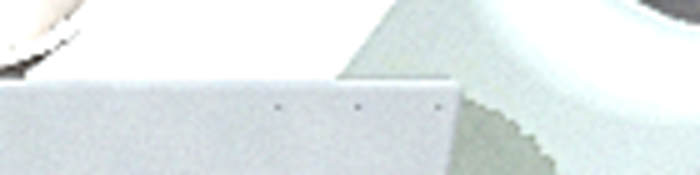

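```bash
python3 - <<'E'
import pickle
from h import *
from scipy.optimize import least_squares
c=lambda l,o:(np.array(l,float)+.5)/5-.5+o
p10=pickle.load(open('p10.pkl','rb'));p9=pickle.load(open('p9.pkl','rb'))
P10=np.array([(82,58,36),(82,49,36),(45,58,36),(45,49,36),(82,58,0),(70,82,34),(145,135,0),(145,-90,0)],float)
u10=np.vstack([c([(391,114),(461,114),(386,415),(457,415),(373,90),(188,215)],[265,140]),c([(76,78)],[205,40]),c([(461,80)],[480,40])])
P9=np.array([(82,58,36),(82,49,36),(45,58,36),(45,49,36),(82,58,0),(45,58,0),(70,82,34)],float)
u9=c([(513,166),(586,164),(470,472),(535,470),(383,148),(348,415),(287,262)],[420,120])
def f(q,sets):
    Rf,t=faceT(q[0],q[1],q[2],q[3] if len(q)>3 else 90); return np.concatenate([(proj(p,Rf.apply(P)+t)-u).ravel() for p,P,u in sets])
for sets in ([(p10,P10,u10)],[(p10,P10,u10),(p9,P9,u9)]):
  for q0 in ([501,-21,-.16],[501,-21,-.16,90]):
    s=least_squares(f,q0,args=(sets,),loss='soft_l1'); print(s.x,np.round(s.fun.reshape(-1,2),1).tolist())
E
```

```text
[ 5.02341591e+02 -1.96848819e+01 -1.54596206e-01] [[-0.1, 0.2], [1.2, 0.2], [-0.3, 0.9], [0.1, 0.9], [-0.5, -1.1], [-0.1, -0.1], [-2.9, -1.7], [3.3, -1.0]]
[ 5.04089703e+02 -2.03259477e+01 -1.54385725e-01  8.66481922e+01] [[0.0, 0.2], [1.1, 0.2], [-0.2, 0.0], [-0.0, -0.0], [-0.4, -1.0], [0.7, -0.4], [-1.0, -0.0], [-0.1, 0.6]]
[ 5.02348414e+02 -1.94979729e+01 -1.56143061e-01] [[-0.3, 0.1], [1.0, 0.1], [-0.6, 0.8], [-0.2, 0.8], [-0.7, -1.2], [-0.3, -0.2], [-2.9, -1.9], [3.3, -0.8], [0.7, -0.8], [1.6, -0.4], [-0.4, 0.8], [1.4, 1.2], [-0.9, -1.6], [-1.3, 0.1], [0.4, 0.5]]
[ 5.03560657e+02 -2.04919878e+01 -1.53060499e-01  8.76623991e+01] [[0.5, 0.3], [1.6, 0.2], [0.3, 0.3], [0.5, 0.3], [-0.1, -1.0], [0.9, -0.2], [-1.3, -0.3], [1.1, -0.1], [-0.6, -0.5], [0.2, -0.1], [-1.3, 0.4], [0.3, 0.8], [-1.8, -1.3], [-1.9, -0.2], [-0.3, 0.7]]
```

```bash
sed -i 's/^FQ=.*/FQ=(502.3,-20.6,-.157)/' h.py; cat >> h.py <<'E'
def tgt(w,off,fq=None):
    Rf,t=faceT(*(fq or FQ)); return Rf*FLIP, t+Rf.apply(np.asarray(w,float)+off)
def where(s,off):  # obj origin in face coords + rot err
    Rf,t=faceT(*FQ); Rw=R.from_quat(s['ee_rot'])*FLIP.inv(); o=s['position']-Rw.apply(off)
    print('obj in face',Rf.inv().apply(o-t).round(1),'rot',(Rf.inv()*Rw).as_rotvec().round(3),'F face',Rf.inv().apply(s['contact_force']).round(1))
WO=(19.2,0,4)
E
python3 - <<'E'
from bench import telemetry
from h import *
s=telemetry.read_state(); print(s['clock']); where(s,WO)
delta(s,*tgt((205,84.5,60),WO))
E
```

```text
11.9
obj in face [ 12.1  74.4 122.3] rot [-0.013  0.014  0.003] F face [-0.6 -0.9 -2.2]
xyz cm [ -1.02 -19.38   5.91] rot [ 0.014 -0.013  0.003]
```

apply_moves(steps=[{"hand": 0,"xyz": [-0.3,-4,0],"delta_rot": [0.014,-0.013,0.003]},{"hand": 0,"xyz": [-0.5,-8,1],"delta_rot": [0.014,-0.013,0.003]},{"hand": 0,"xyz": [-0.8,-12,2.5],"delta_rot": [0.014,-0.013,0.003]},{"hand": 0,"xyz": [-1,-16,4],"delta_rot": [0.014,-0.013,0.003]},{"hand": 0,"xyz": [-1,-19.4,5.9],"delta_rot": [0.014,-0.013,0.003]},{"hand": 0,"xyz": [-1,-19.4,5.9],"delta_rot": [0.014,-0.013,0.003]},{"hand": 0,"xyz": [-1,-19.4,5.9],"delta_rot": [0.014,-0.013,0.003]},{"hand": 0,"xyz": [-1,-19.4,5.9],"delta_rot": [0.014,-0.013,0.003]}])

```text
clock: 12.57
position: [660.1, 39.5, 269.4]
ee_rot: [-0.62, 0.725, -0.228, 0.194]
contact_force: [0.0, 0.1, -1.7]
gripper_width: 45.0
```

```bash
python3 - <<'E'
from bench import telemetry
from h import *
s=telemetry.read_state(); print(s['clock'],s['joints']); where(s,WO)
delta(s,*tgt((205,84.5,4),WO))
E
```

```text
12.5667 [ 0.36023857  0.16498725 -0.57839107  0.81182543 -0.40156699  0.3639087 ]
obj in face [203.7  84.   59. ] rot [-0.001  0.003  0.001] F face [-1.   0.1 -1.4]
xyz cm [-0.06 -0.15  5.49] rot [ 0.003 -0.001  0.001]
```

apply_moves(steps=[{"hand": 0,"xyz": [-0.1,-0.2,3],"delta_rot": [0.003,-0.001,0]},{"hand": 0,"xyz": [-0.1,-0.2,5.5],"delta_rot": [0.003,-0.001,0]},{"hand": 0,"xyz": [-0.1,-0.2,5.5],"delta_rot": [0.003,-0.001,0]},{"hand": 0,"xyz": [-0.1,-0.2,5.5],"delta_rot": [0.003,-0.001,0]},{"hand": 0,"xyz": [-0.1,-0.2,5.5],"delta_rot": [0.003,-0.001,0]}])

```text
clock: 12.98
position: [692.8, 34.6, 228.3]
ee_rot: [-0.619, 0.725, -0.229, 0.197]
contact_force: [0.2, -0.1, -1.4]
gripper_width: 45.1
```

```bash
python3 - <<'E'
from bench import telemetry,get_image
from h import *
s=telemetry.read_state(); print(s['clock']); where(s,WO)
delta(s,*tgt((190,84.5,3),WO))
for n in('side','top'):
    p=get_image(n);im=p['frame'].copy(); 
    roi=(290,190,440,370) if n=='side' else (260,205,380,330)
    x0,y0,x1,y1=roi;k=4
    cv2.imwrite(f'pics/{n}14.png',np.clip(cv2.resize(im[y0:y1,x0:x1],None,fx=k,fy=k,interpolation=2)*1.0,0,255))
E
```

```text
12.9833
obj in face [207.2  84.4   6.2] rot [ 0.001 -0.003 -0.001] F face [-0.6 -0.  -1.3]
xyz cm [-0.01  1.72  0.32] rot [-0.003  0.001 -0.001][ WARN:0@1.436] global loadsave.cpp:1063 imwrite_ Unsupported depth image for selected encoder is fallbacked to CV_8U.
```

View pics/side14.png

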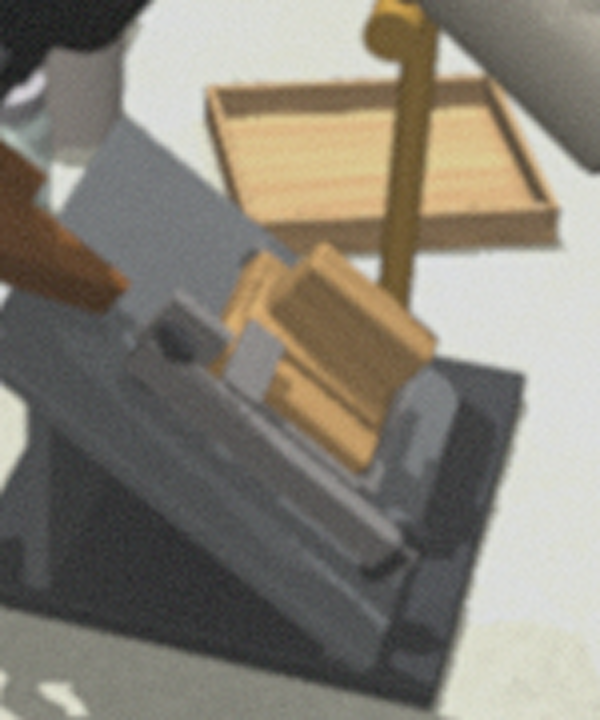

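View pics/top14.png

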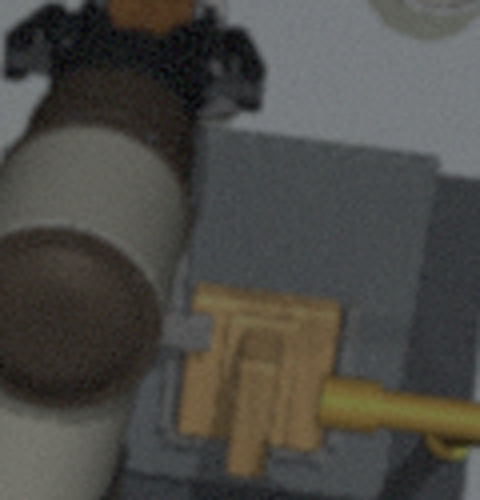

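```bash
python3 - <<'E'
from bench import telemetry,get_image
from h import *
s=telemetry.read_state(); Rw=R.from_quat(s['ee_rot'])*FLIP.inv(); o=s['position']-Rw.apply(WO)
p=get_image('side');k=6;x0,y0=290,230
im=np.clip(cv2.resize(p['frame'][y0:y0+90,x0:x0+120],None,fx=k,fy=k,interpolation=2)*1.3,0,255).astype(np.uint8)
def D(P,c):
    q=(proj(p,P)+.5-[x0,y0])*k-.5; cv2.polylines(im,[np.round(q*8).astype(int)],True,c,1,cv2.LINE_AA,3)
for P in ([(-40,-23,22),(-40,23,22),(-105,-15,22),(-105,-23,22)],[(-40,23,0),(-105,-15,0),(-105,-23,0)],[(-105,-23,0),(-105,-23,22)]): D(Rw.apply(np.array(P,float))+o,(0,255,0))
Rf,t=faceT(*FQ); a=np.linspace(0,6.28,40)
for P in ([(45,49,36),(82,49,36),(82,58,36),(45,58,36)],[(82,58,0),(82,58,36),(82,49,36)],np.c_[70+12*np.cos(a),82+12*np.sin(a),0*a+34]): D(Rf.apply(np.array(P,float))+t,(0,0,255))
cv2.imwrite('pics/sd15.png',im)
E
```

```text
(no output)
```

View pics/sd15.png

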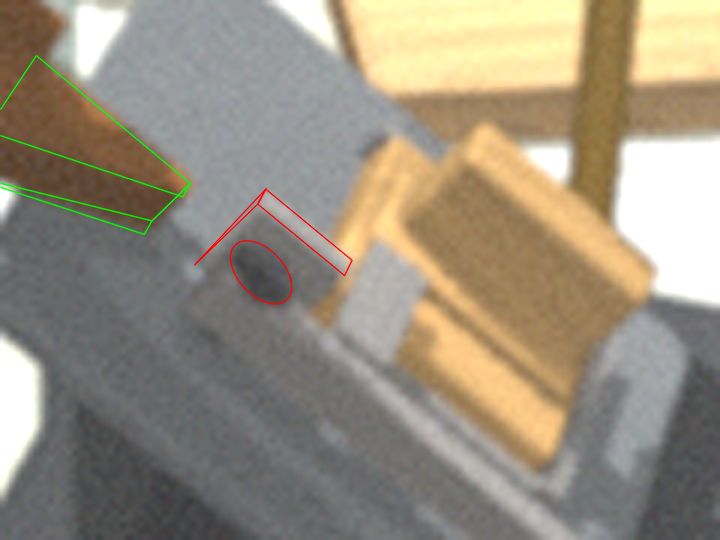

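The side picture shows the wedge tip at about (320,262) full frame and the cheek and roller outlines within 1 px of the model, with the tip lined up on the gap. Next I slide it down.

apply_moves(steps=[{"hand": 0,"xyz": [0,0.8,0.3],"delta_rot": [-0.003,0,0]},{"hand": 0,"xyz": [0,1.6,0.35],"delta_rot": [-0.003,0,0]},{"hand": 0,"xyz": [0,2.4,0.35],"delta_rot": [-0.003,0,0]},{"hand": 0,"xyz": [0,3.2,0.35],"delta_rot": [-0.003,0,0]},{"hand": 0,"xyz": [0,3.6,0.35],"delta_rot": [-0.003,0,0]},{"hand": 0,"xyz": [0,3.6,0.35],"delta_rot": [-0.003,0,0]}])

```text
clock: 13.63
position: [666.3, 38.2, 205.6]
ee_rot: [-0.619, 0.725, -0.23, 0.196]
contact_force: [0.4, -2.3, -0.5]
gripper_width: 45.5
```

```bash
cat > st.py <<'E'
from bench import telemetry
from h import *
import sys
s=telemetry.read_state(); print(s['clock'],s['gripper_width']); where(s,WO)
delta(s,*tgt([float(a) for a in sys.argv[1:4]],WO))
E
python3 st.py 150 84 2
```

```text
13.6333 45.50434117751762
obj in face [172.3  83.7   3. ] rot [-0.001 -0.003 -0.001] F face [ 0.3 -2.2 -0.8]
xyz cm [-0.03  2.23  0.1 ] rot [-0.003 -0.001 -0.001]
```

apply_moves(steps=[{"hand": 0,"xyz": [0,0.8,0.05],"delta_rot": [-0.003,0,0]},{"hand": 0,"xyz": [0,1.6,0.1],"delta_rot": [-0.003,0,0]},{"hand": 0,"xyz": [0,2.4,0.1],"delta_rot": [-0.003,0,0]},{"hand": 0,"xyz": [0,3.2,0.1],"delta_rot": [-0.003,0,0]},{"hand": 0,"xyz": [0,3.2,0.1],"delta_rot": [-0.003,0,0]}])

```text
clock: 14.05
position: [643.0, 45.1, 192.4]
ee_rot: [-0.618, 0.727, -0.23, 0.19]
contact_force: [2.9, -3.6, -0.1]
gripper_width: 45.7
```

```bash
python3 st.py 120 83 2
```

```text
14.05 45.72579337298511
obj in face [145.   86.9   6.2] rot [-0.01   0.005 -0.001] F face [ 2.8 -3.1 -2.1]
xyz cm [0.39 2.5  0.42] rot [ 0.005 -0.01  -0.001]
```

apply_moves(steps=[{"hand": 0,"xyz": [0.2,0.3,0.3],"delta_rot": [0.005,-0.01,0]},{"hand": 0,"xyz": [0.3,0.6,0.4],"delta_rot": [0.005,-0.01,0]},{"hand": 0,"xyz": [0.3,1.2,0.4],"delta_rot": [0.005,-0.01,0]},{"hand": 0,"xyz": [0.3,1.8,0.4],"delta_rot": [0.005,-0.01,0]},{"hand": 0,"xyz": [0.3,1.8,0.4],"delta_rot": [0.005,-0.01,0]},{"hand": 0,"xyz": [0.3,1.8,0.4],"delta_rot": [0.005,-0.01,0]}])

```text
clock: 14.55
position: [632.5, 48.4, 186.7]
ee_rot: [-0.617, 0.729, -0.23, 0.188]
contact_force: [6.3, -4.0, 0.9]
gripper_width: 45.0
```

```bash
python3 st.py 105 83 2;python3 -c "
from bench import telemetry;print(telemetry.read_state()['joints'])"
```

```text
14.55 45.00088449415903
obj in face [132.7  88.5   7.8] rot [-0.015  0.008 -0.003] F face [ 6.1 -2.9 -3.2]
xyz cm [0.55 2.77 0.6 ] rot [ 0.008 -0.015 -0.003]
[ 0.10172569  0.20596962 -0.81443286  1.77291708 -0.16332267 -0.42306257]
```

```bash
cat > kin.py <<'E'
import numpy as np
from scipy.spatial.transform import Rotation as R
from scipy.optimize import least_squares
J=np.array([[1.54856159,.38554224,.00661928,-.00048963,-1.19401214,-.25857095],
[.942938059,.442697433,-.151667215,1.4e-5,-.976696072,.587602805],
[.94333565,.5552961,-.24583099,.00121346,-.76740103,.58819729],
[.4206177,-.09593513,-1.06830922,1.3165144,-.33456269,-.22574399],
[.36023857,.16498725,-.57839107,.81182543,-.40156699,.3639087],
[.10172569,.20596962,-.81443286,1.77291708,-.16332267,-.42306257]])
P=np.array([[173.04346778,599.94136393,225.42907428],[476.7,384.7,132.3],[477.22391947,385.40536004,35.34460017],[467.91273883,59.95446503,211.37652417],[660.1,39.5,269.4],[632.5,48.4,186.7]])
Q=np.array([[-.601122,.799156,-.0007,-.00084],[-.693,.721,0,0],[-.693,.721,0,.001],[-.62,.727,-.228,.186],[-.62,.725,-.228,.194],[-.617,.729,-.23,.188]])
def fk(j,k,sg):
    a1,d1,L2,e,L3,LT=k
    s4,s6=sg
    R1=R.from_euler('z',j[0]); R2=R1*R.from_euler('y',j[1]); R3=R2*R.from_euler('y',-j[2])
    p=R1.apply([a1,0,d1])+R2.apply([0,0,L2])+R3.apply([L3,0,e])
    R5=R3*R.from_euler('x',s4*j[3])*R.from_euler('y',-j[4])
    R6=R5*R.from_euler('x',s6*j[5])
    B=R.from_matrix(np.array([[0,0,1],[0,1,0],[-1,0,0.]]))  # tool z=x fwd
    return p+R5.apply([LT,0,0]),R6*B
if __name__=='__main__':
    for sg in ((1,1),(1,-1),(-1,1),(-1,-1)):
        f=lambda k:np.concatenate([fk(j,k,sg)[0]-p for j,p in zip(J,P)])
        s=least_squares(f,[0,300,350,30,350,200],loss='soft_l1'); print(sg,s.x.round(1),s.cost)
        print(np.round(s.fun.reshape(-1,3),1).tolist())
        for j,q in zip(J,Q): print((fk(j,s.x,sg)[1].inv()*R.from_quat(q)).as_rotvec().round(3),end=' ')
        print()
E
python3 kin.py
```

```text
(1, 1) [ 472.5 -712.8  479.3  284.2 -170.2 -166.5] 1302.8131623123472
[[-159.8, 0.1, -0.6], [-67.8, 178.6, 85.3], [-1.3, 270.6, 145.7], [-0.6, 91.1, -8.7], [-142.1, 105.2, -48.3], [0.1, -10.5, 0.6]]
[-0.001  0.     0.518] [ 0.    -0.    -1.176] [ 1.000e-03  0.000e+00 -1.177e+00] [ 0.786 -0.    -2.064] [ 7.150e-01 -1.000e-03 -2.194e+00] [ 4.420e-01 -1.000e-03 -2.673e+00] 
(1, -1) [ 472.5 -712.8  479.3  284.2 -170.2 -166.5] 1302.8131623123472
[[-159.8, 0.1, -0.6], [-67.8, 178.6, 85.3], [-1.3, 270.6, 145.7], [-0.6, 91.1, -8.7], [-142.1, 105.2, -48.3], [0.1, -10.5, 0.6]]
[-0.001  0.     0.   ] [ 0.    -0.    -0.001] [ 0.001  0.001 -0.001] [ 0.843 -0.194 -2.487] [ 0.593  0.225 -1.496] [-0.406  0.184  2.702] 
(-1, 1) [109.5 343.4 528.1 -17.4 321.8 472.8] 832.6880879677018
[[-159.9, -0.6, -0.7], [-128.7, 94.7, 20.9], [-124.5, 100.3, 40.8], [-0.3, -15.4, -9.0], [0.7, 66.1, -23.8], [-0.0, -59.5, 0.7]]
[0.    0.    0.517] [-0.    -0.    -1.176] [-1.000e-03  0.000e+00 -1.175e+00] [0.    0.    0.451] [ 0.    -0.001 -0.729] [0.001 0.    0.847] 
(-1, -1) [109.5 343.4 528.1 -17.4 321.8 472.8] 832.6880879677018
[[-159.9, -0.6, -0.7], [-128.7, 94.7, 20.9], [-124.5, 100.3, 40.8], [-0.3, -15.4, -9.0], [0.7, 66.1, -23.8], [-0.0, -59.5, 0.7]]
[ 0.  0. -0.] [ 0.    -0.    -0.001] [-0.001 -0.     0.001] [ 0.  0. -0.] [ 0.    -0.001 -0.001] [0.001 0.    0.001]
```

```bash
python3 - <<'E'
s=open('kin.py').read()
s=s.replace("a1,d1,L2,e,L3,LT=k","a1,d1,L2,e,L3,LT,b=k").replace("R1.apply([a1,0,d1])","R1.apply([a1,b,d1])").replace("[0,300,350,30,350,200]","[0,300,350,30,350,200,-160]").replace("((1,1),(1,-1),(-1,1),(-1,-1))","((-1,-1),)")
open('kin.py','w').write(s)
E
python3 kin.py
```

```text
(-1, -1) [ 123.2   82.9  620.9   37.3  250.7  375.4 -115.8] 577.463254395355
[[-44.0, -0.0, -0.6], [-20.1, 47.1, 26.8], [-0.0, 74.7, 45.8], [2.3, -107.2, -6.9], [-0.6, -28.6, -24.3], [-0.6, -160.4, 0.6]]
[ 0.  0. -0.] [ 0.    -0.    -0.001] [-0.001 -0.     0.001] [ 0.  0. -0.] [ 0.    -0.001 -0.001] [0.001 0.    0.001]
```

```bash
python3 - <<'E'
import numpy as np
from kin import *
from scipy.spatial.transform import Rotation as R
def Rs(j):
    R1=R.from_euler('z',j[0]); R2=R1*R.from_euler('y',j[1]); R3=R2*R.from_euler('y',-j[2])
    R5=R3*R.from_euler('x',-j[3])*R.from_euler('y',-j[4]); R6=R5*R.from_euler('x',-j[5]); return [R.identity(),R1,R2,R3,R5,R6]
def A(j,cols):
    M=[r.as_matrix() for r in Rs(j)]; return np.stack([M[a][:,i] for a,i in cols],1)
names={'bx':(0,0),'by':(0,1),'z':(0,2),'a1':(1,0),'b1':(1,1),'L2':(2,2),'e2':(2,0),'L3':(3,0),'e3':(3,2),'LT':(4,0),'t5z':(4,2),'t6y':(5,1),'t6z':(5,2)}
for use in (['bx','by','z','a1','L2','L3','e3','LT'],['bx','by','z','a1','L2','L3','LT'],['bx','by','z','a1','b1','L2','L3','LT']):
    X=np.vstack([A(j,[names[n] for n in use]) for j in J]); s=np.linalg.lstsq(X,P.ravel(),rcond=None)[0]
    print(dict(zip(use,s.round(1))),np.abs(X@s-P.ravel()).reshape(-1,3).round(1).tolist())
E
```

```text
{'bx': np.float64(182.9), 'by': np.float64(32.2), 'z': np.float64(419.4), 'a1': np.float64(22.9), 'L2': np.float64(537.2), 'L3': np.float64(389.5), 'e3': np.float64(-157.4), 'LT': np.float64(411.8)} [[21.4, 40.3, 10.4], [7.4, 41.9, 12.1], [21.0, 23.0, 39.4], [1.7, 44.5, 8.3], [27.6, 58.0, 37.7], [18.8, 38.2, 4.9]]
{'bx': np.float64(171.5), 'by': np.float64(29.6), 'z': np.float64(207.5), 'a1': np.float64(-61.3), 'L2': np.float64(604.5), 'L3': np.float64(352.3), 'LT': np.float64(399.2)} [[9.3, 78.0, 12.8], [17.7, 41.0, 25.0], [9.8, 51.5, 33.7], [3.2, 38.2, 23.3], [14.7, 58.7, 31.7], [6.8, 35.0, 16.6]]
{'bx': np.float64(122.4), 'by': np.float64(104.7), 'z': np.float64(289.8), 'a1': np.float64(-48.7), 'b1': np.float64(-78.6), 'L2': np.float64(554.1), 'L3': np.float64(316.2), 'LT': np.float64(463.7)} [[37.7, 44.7, 3.0], [26.1, 38.4, 17.3], [18.2, 48.9, 34.4], [12.7, 42.6, 14.8], [8.8, 46.5, 27.8], [15.0, 46.5, 6.2]]
```

```bash
python3 - <<'E'
import numpy as np, itertools
from kin import J,P
from scipy.spatial.transform import Rotation as R
J=np.vstack([J,[.67147146,.00824828,-1.00423205,1.28532484,-.46303227,-.41855599]]);P=np.vstack([P,[476.0,155.2,199.3]])
def Rs(j):
    R1=R.from_euler('z',j[0]); R2=R1*R.from_euler('y',j[1]); R3=R2*R.from_euler('y',-j[2]); R4=R3*R.from_euler('x',-j[3])
    R5=R4*R.from_euler('y',-j[4]); R6=R5*R.from_euler('x',-j[5]); return [R.identity(),R1,R2,R3,R4,R5,R6]
cols=[('z',0,2),('a1',1,0),('b1',1,1),('e2',2,0),('L2',2,2),('L3',3,0),('e3',3,2),('y4',4,1),('z4',4,2),('LT',5,0),('z5',5,2),('y6',6,1),('z6',6,2)]
X=np.vstack([np.stack([Rs(j)[a].as_matrix()[:,i] for _,a,i in cols],1) for j in J])
print(np.linalg.matrix_rank(X,tol=1e-3))
base=['z','a1','L2','L3','LT']
N=[c[0] for c in cols]; rest=[n for n in N if n not in base]
res=[]
for k in (1,2,3):
    for ex in itertools.combinations(rest,k):
        idx=[N.index(n) for n in base+list(ex)]; s=np.linalg.lstsq(X[:,idx],P.ravel(),rcond=None)[0]
        res.append((np.sqrt(np.mean((X[:,idx]@s-P.ravel())**2)),dict(zip(base+list(ex),s.round(1).tolist()))))
for r in sorted(res,key=lambda r:r[0])[:6]: print(r)
E
```

```text
13
(np.float64(0.018669485907666195), {'z': 160.5, 'a1': -0.0, 'L2': 565.0, 'L3': 421.8, 'LT': 302.5, 'b1': 0.1, 'y4': -159.9, 'z5': -0.0})
(np.float64(0.019698312654955797), {'z': 160.5, 'a1': -0.0, 'L2': 565.0, 'L3': 421.8, 'LT': 302.5, 'b1': 0.0, 'y4': -159.8, 'z4': -0.0})
(np.float64(0.01976986749163721), {'z': 160.5, 'a1': -0.0, 'L2': 565.0, 'L3': 421.8, 'LT': 302.5, 'b1': 0.0, 'y4': -159.8, 'z6': -0.0})
(np.float64(0.019879325712518683), {'z': 160.5, 'a1': -0.0, 'L2': 565.0, 'L3': 421.8, 'LT': 302.5, 'b1': 0.0, 'e2': -0.0, 'y4': -159.8})
(np.float64(0.01989291541465783), {'z': 160.5, 'a1': -0.0, 'L2': 565.0, 'L3': 421.8, 'LT': 302.5, 'b1': 0.0, 'e3': 0.0, 'y4': -159.8})
(np.float64(0.019894124209570745), {'z': 160.5, 'a1': -0.0, 'L2': 565.0, 'L3': 421.8, 'LT': 302.5, 'b1': 0.0, 'y4': -159.8, 'y6': 0.0})
```

```bash
cat > ik.py <<'E'
import numpy as np
from scipy.spatial.transform import Rotation as R
from scipy.optimize import least_squares
LO=np.array([-3.14,-1.21,-1.07,-3.16,-2.99,-3.1]);HI=np.array([3.14,2.06,1.41,2.05,-.16,3.1])
B=R.from_matrix(np.array([[0,0,1],[0,1,0],[-1,0,0.]]))
ey=lambda a:R.from_euler('y',a)
def fk(j):
    R1=R.from_euler('z',j[0]); R2=R1*ey(j[1]); R3=R2*ey(-j[2]); R4=R3*R.from_euler('x',-j[3]); R5=R4*ey(-j[4]); R6=R5*R.from_euler('x',-j[5])
    return np.array([0,0,160.5])+R2.apply([0,0,565])+R3.apply([421.8,0,0])+R4.apply([0,-159.8,0])+R5.apply([302.5,0,0]),R6*B
def err(j,p,Rt):
    a,r=fk(j); return np.r_[(a-p)/100,(r.inv()*Rt).as_rotvec()]
def ik(p,Rt,j0):
    s=least_squares(err,np.clip(j0,LO+1e-4,HI-1e-4),args=(p,Rt),bounds=(LO,HI),xtol=1e-12,ftol=1e-12); return s.x,s.cost
def iks(p,Rt,n=60,seed=0):
    g=np.random.default_rng(seed); out=[]
    for i in range(n):
        for H in (Rt,Rt*R.from_euler('z',np.pi)):
            x,c=ik(p,H,g.uniform(LO,HI))
            if c<1e-8 and not any(np.abs(x-o).max()<.02 for o in out): out.append(x)
    return out
E
python3 - <<'E'
from h import *; from ik import *
print(fk([.10172569,.20596962,-.81443286,1.77291708,-.16332267,-.42306257])[0])
for wx in (200,130,97):
    Rt,p=tgt((wx,82,2),WO)
    print('wedge',wx); [print(o.round(2)) for o in iks(p,Rt,25)]
print('blk')
Rt,p=tgt((0,0,0),(0,0,55-3+27-3))
[print(o.round(2)) for o in iks(p,Rt,25)]
E
```

```text
[632.47279178  48.37283385 186.69628126]
wedge 200
[ 0.24  0.25 -0.65  1.17 -0.24 -3.06]
[ 0.24  0.25 -0.65  1.17 -0.24  0.08]
wedge 130
wedge 97
blk
```

```bash
cat >> h.py <<'E'
def tgt2(w,g,d,delta_deg,off=24,fq=None):
    """object origin at face pt w, grasp centre g in object frame, tool tilted d deg about obj y (+ = handle upslope)"""
    Rf,t=faceT(*(fq or FQ)); Rt=Rf*R.from_euler('y',np.radians(delta_deg))*FLIP
    return Rt,t+Rf.apply(np.asarray(w,float)+np.asarray(g,float))+Rt.apply([0,0,d])
E
cat > scan.py <<'E'
from h import *; from ik import *
mid=(LO+HI)/2
def rep(name,f,rng):
    for a in rng:
        Rt,p=f(a); S=iks(p,Rt,8)
        S=sorted(S,key=lambda x:-np.minimum(x-LO,HI-x).min())
        for x in S[:2]: print(name,a,x.round(2),'margin',np.minimum(x-LO,HI-x).min().round(2))
        if not S: print(name,a,'-')
if __name__=='__main__':
    rep('wedge97',lambda a:tgt2((97,82,2),(18,0,28),24,a),range(-30,46,10))
    rep('wedge190',lambda a:tgt2((190,82,2),(18,0,28),24,a),range(0,46,10))
    rep('block',lambda a:tgt2((0,0,0),(0,0,55),24,a),range(-30,46,10))
E
python3 scan.py
```

```text
wedge97 -30 [-0.22  0.32 -0.89 -3.06 -0.77 -1.6 ] margin 0.1
wedge97 -30 [-0.22  0.32 -0.89 -3.06 -0.77  1.54] margin 0.1
wedge97 -20 [-0.21  0.24 -0.78 -3.03 -0.41 -1.64] margin 0.13
wedge97 -20 [-0.21  0.24 -0.78 -3.03 -0.41  1.5 ] margin 0.13
wedge97 -10 -
wedge97 0 -
wedge97 10 [ 0.39  0.23 -0.71  0.74 -0.33  0.36] margin 0.17
wedge97 10 [ 0.39  0.23 -0.71  0.74 -0.33 -2.78] margin 0.17
wedge97 20 [ 0.42  0.29 -0.44  0.24 -0.63  0.82] margin 0.47
wedge97 20 [ 0.42  0.29 -0.44  0.24 -0.63 -2.32] margin 0.47
wedge97 30 [ 0.38  0.35 -0.25  0.06 -0.89 -2.14] margin 0.73
wedge97 30 [ 0.38  0.35 -0.25  0.06 -0.89  1.  ] margin 0.73
wedge97 40 [ 0.33  0.43 -0.1  -0.05 -1.13 -2.04] margin 0.97
wedge97 40 [ 0.33  0.43 -0.1  -0.05 -1.13  1.1 ] margin 0.97
wedge190 0 [ 0.21  0.24 -0.69  1.29 -0.21 -0.02] margin 0.05
wedge190 10 [ 0.37  0.3  -0.38  0.42 -0.55  0.73] margin 0.39
wedge190 10 [ 0.37  0.3  -0.38  0.42 -0.55 -2.42] margin 0.39
wedge190 20 [ 0.35  0.36 -0.17  0.17 -0.82  0.96] margin 0.66
wedge190 20 [ 0.35  0.36 -0.17  0.17 -0.82 -2.18] margin 0.66
wedge190 30 [ 0.31  0.43  0.01  0.04 -1.08  1.08] margin 0.92
wedge190 30 [ 0.31  0.43  0.01  0.04 -1.08 -2.06] margin 0.92
wedge190 40 [ 0.28  0.51  0.18 -0.04 -1.32  1.14] margin 1.16
wedge190 40 [ 0.28  0.51  0.18 -0.04 -1.32 -2.  ] margin 1.1
block -30 -
block -20 [-0.51  0.2  -0.96 -2.61 -0.59 -1.82] margin 0.11
block -20 [-0.51  0.2  -0.96 -2.61 -0.59  1.32] margin 0.11
block -10 -
block 0 -
block 10 -
block 20 [ 0.38  0.15 -0.81  0.34 -0.4  -2.4 ] margin 0.24
block 20 [ 0.38  0.15 -0.81  0.34 -0.4   0.74] margin 0.24
block 30 [ 0.34  0.22 -0.6   0.07 -0.68  1.03] margin 0.47
block 30 [ 0.34  0.22 -0.6   0.07 -0.68 -2.12] margin 0.47
block 40 [ 0.29  0.29 -0.45 -0.05 -0.91 -1.99] margin 0.62
block 40 [ 0.29  0.29 -0.45 -0.05 -0.91  1.16] margin 0.62
```

```bash
python3 - <<'E'
from scan import *
rep('block',lambda a:tgt2((0,0,0),(0,0,57),24,a),[-18,-14,-10,-6,-3,12,15,18])
rep('block-designer',lambda a:tgt2((0,0,0),(0,0,55),-3,a),[-10,0,10])
rep('block lifted 60',lambda a:tgt2((0,0,60),(0,0,57),24,a),[-20,-10,0,15,20,25])
rep('block g-20',lambda a:tgt2((0,0,0),(-20,0,57),24,a),[-15,-10,15,20,25])
rep('block g+20',lambda a:tgt2((0,0,0),(20,0,57),24,a),[-15,-10,0,15,20,25])
E
```

```text
block -18 [-0.48  0.16 -0.92 -2.56 -0.48 -1.9 ] margin 0.15
block -18 [-0.48  0.16 -0.92 -2.56 -0.48  1.24] margin 0.15
block -14 [-0.39  0.12 -0.8  -2.39 -0.26  0.99] margin 0.1
block -14 [-0.39  0.12 -0.8  -2.39 -0.26 -2.15] margin 0.1
block -10 -
block -6 -
block -3 -
block 12 -
block 15 [ 0.31  0.12 -0.97  0.76 -0.23 -2.76] margin 0.07
block 15 [ 0.31  0.12 -0.97  0.76 -0.23  0.38] margin 0.07
block 18 [ 0.37  0.13 -0.87  0.45 -0.34 -2.51] margin 0.18
block 18 [ 0.37  0.13 -0.87  0.45 -0.34  0.63] margin 0.18
block-designer -10 -
block-designer 0 -
block-designer 10 -
block lifted 60 -20 [-0.35 -0.06 -0.81 -2.22 -0.2   0.77] margin 0.04
block lifted 60 -20 [-0.35 -0.06 -0.81 -2.22 -0.2  -2.37] margin 0.04
block lifted 60 -10 -
block lifted 60 0 -
block lifted 60 15 [ 0.44 -0.03 -0.9   0.46 -0.45 -2.57] margin 0.17
block lifted 60 15 [ 0.44 -0.03 -0.9   0.46 -0.45  0.57] margin 0.17
block lifted 60 20 [ 0.44  0.01 -0.79  0.27 -0.58  0.76] margin 0.28
block lifted 60 20 [ 0.44  0.01 -0.79  0.27 -0.58 -2.38] margin 0.28
block lifted 60 25 [ 0.41  0.05 -0.69  0.15 -0.7  -2.25] margin
[... 337 characters left out ...]
.4  -0.36  0.66] margin 0.19
block g-20 25 [ 0.38  0.17 -0.75  0.18 -0.51 -2.27] margin 0.32
block g-20 25 [ 0.38  0.17 -0.75  0.18 -0.51  0.87] margin 0.32
block g+20 -15 [-0.36  0.11 -0.75 -2.34 -0.22  0.92] margin 0.06
block g+20 -15 [-0.36  0.11 -0.75 -2.34 -0.22 -2.23] margin 0.06
block g+20 -10 -
block g+20 0 -
block g+20 15 [ 0.34  0.13 -0.89  0.59 -0.29  0.53] margin 0.13
block g+20 15 [ 0.34  0.13 -0.89  0.59 -0.29 -2.61] margin 0.13
block g+20 20 [ 0.36  0.16 -0.74  0.29 -0.46  0.8 ] margin 0.3
block g+20 20 [ 0.36  0.16 -0.74  0.29 -0.46 -2.34] margin 0.3
block g+20 25 [ 0.34  0.19 -0.64  0.15 -0.6  -2.19] margin 0.43
block g+20 25 [ 0.34  0.19 -0.64  0.15 -0.6   0.95] margin 0.43
```

```bash
python3 st.py 205 85 4; python3 - <<'E'
from h import *
Rf,t=faceT(*FQ)
for q in ([467,-46,278],[466,-46,278]): print(Rf.inv().apply(np.array(q)-t))
E
```

```text
14.55 45.00088449415903
obj in face [132.7  88.5   7.8] rot [-0.015  0.008 -0.003] F face [ 6.1 -2.9 -3.2]
xyz cm [ 0.32 -7.23  0.31] rot [ 0.008 -0.015 -0.003]
[ 82.52515877 -30.60696036 171.72088442]
[ 81.71608165 -30.76331617 172.28740633]
```

apply_moves(steps=[{"hand": 0,"xyz": [0,-1,0],"delta_rot": [0,0,0]},{"hand": 0,"xyz": [0,-2,0],"delta_rot": [0,0,0]},{"hand": 0,"xyz": [0,-3.5,0],"delta_rot": [0,0,0]},{"hand": 0,"xyz": [0,-5,0],"delta_rot": [0,0,0]},{"hand": 0,"xyz": [0,-7,0],"delta_rot": [0,0,0]},{"hand": 0,"xyz": [0,-7.5,-1],"delta_rot": [0,0,0]},{"hand": 0,"xyz": [0,-7.5,-4],"delta_rot": [0,0,0]},{"hand": 0,"xyz": [0,-7.5,-7],"delta_rot": [0,0,0]},{"hand": 0,"xyz": [0,-7.5,-7],"delta_rot": [0,0,0]},{"hand": 0,"xyz": [0,-7.5,-7],"delta_rot": [0,0,0]}])

```text
clock: 15.38
position: [652.2, 49.0, 285.6]
ee_rot: [-0.619, 0.728, -0.227, 0.189]
contact_force: [-0.0, -0.0, -1.8]
gripper_width: 44.9
```

```bash
python3 st.py 205 85 4; python3 - <<'E'
from bench import telemetry
from h import *
from ik import *
s=telemetry.read_state(); print(s['joints'].round(3),s['position'])
# pose above the table, tool down, yaw -.04
Rw=R.from_euler('z',-.04); Rt=Rw*FLIP
for z in (250,120): 
    delta(s,Rt,[477,385,z])
x=s['joints']
for Rd,p in ((Rt,[477,385,4]),):
    print(ik(p,Rd,x))
Rt2=Rw*R.from_euler('y',np.radians(20))*FLIP
g=np.array([458,385.5,0])+Rw.apply([18,0,28]); p2=g+Rt2.apply([0,0,24]); print(p2,ik(p2,Rt2,x))
E
```

```text
15.3833 44.89855598116302
obj in face [205.3  92.1  77.7] rot [-0.008  0.012 -0.001] F face [-1.  -0.  -1.4]
xyz cm [ 0.66 -0.05  7.36] rot [ 0.012 -0.008 -0.001]
[ 0.404  0.145 -0.541  0.734 -0.475  0.413] [652.24360252  48.95785592 285.59068012]
xyz cm [-30.35  20.68 -10.02] rot [-0.598 -0.042 -0.117]
xyz cm [-30.42  28.01   0.72] rot [-0.598 -0.042 -0.117]
(array([ 9.42809343e-01,  5.98016955e-01, -2.66677393e-01,  1.24915122e-16,
       -7.06101979e-01,  5.87986984e-01]), np.float64(3.0546469187194326e-30))
[467.78368439 385.10844377   5.4473771 ] (array([ 0.81338456,  0.71036104,  0.03448983, -0.28681184, -1.14568115,
        0.8693843 ]), np.float64(7.683369726659914e-22))
```

apply_moves(steps=[{"hand": 0,"xyz": [-30.4,20.7,-10],"delta_rot": [-0.598,-0.042,-0.117]},{"hand": 0,"xyz": [-30.4,20.7,-10],"delta_rot": [-0.598,-0.042,-0.117]},{"hand": 0,"xyz": [-30.4,20.7,-10],"delta_rot": [-0.598,-0.042,-0.117]},{"hand": 0,"xyz": [-30.4,20.7,-10],"delta_rot": [-0.598,-0.042,-0.117]},{"hand": 0,"xyz": [-30.4,20.7,-10],"delta_rot": [-0.598,-0.042,-0.117]},{"hand": 0,"xyz": [-30.4,20.7,-10],"delta_rot": [-0.598,-0.042,-0.117]},{"hand": 0,"xyz": [-30.4,20.7,-10],"delta_rot": [-0.598,-0.042,-0.117]},{"hand": 0,"xyz": [-30.4,20.7,-10],"delta_rot": [-0.598,-0.042,-0.117]},{"hand": 0,"xyz": [-30.4,20.7,-10],"delta_rot": [-0.598,-0.042,-0.117]},{"hand": 0,"xyz": [-30.4,20.7,-10],"delta_rot": [-0.598,-0.042,-0.117]},{"hand": 0,"xyz": [-30.4,20.7,-10],"delta_rot": [-0.598,-0.042,-0.117]},{"hand": 0,"xyz": [-30.4,20.7,-10],"delta_rot": [-0.598,-0.042,-0.117]}])

```text
clock: 16.38
position: [476.6, 384.9, 244.5]
ee_rot: [-0.693, 0.721, 0.0, -0.004]
contact_force: [0.1, -0.7, -1.1]
gripper_width: 45.5
```

```bash
python3 - <<'E'
from bench import telemetry
from h import *
s=telemetry.read_state(); print(s['clock'],s['joints'].round(3),s['position'],s['gripper_width'])
Rt=R.from_euler('z',-.04)*FLIP
delta(s,Rt,[477,385,30]);delta(s,Rt,[477,385,5.0])
E
```

```text
16.3833 [ 0.942  0.357  0.012 -0.002 -1.234  0.589] [476.57200427 384.94213756 244.49692186] 45.525607961467394
xyz cm [-0.14 -0.18 21.45] rot [ 0.006 -0.006 -0.   ]
xyz cm [-0.16 -0.19 23.95] rot [ 0.006 -0.006 -0.   ]
```

apply_moves(steps=[{"hand": 0,"xyz": [-0.1,-0.1,4],"delta_rot": [0.006,-0.006,0]},{"hand": 0,"xyz": [-0.1,-0.1,8],"delta_rot": [0.006,-0.006,0]},{"hand": 0,"xyz": [-0.1,-0.1,12],"delta_rot": [0.006,-0.006,0]},{"hand": 0,"xyz": [-0.1,-0.1,16],"delta_rot": [0.006,-0.006,0]},{"hand": 0,"xyz": [-0.1,-0.1,20],"delta_rot": [0.006,-0.006,0]},{"hand": 0,"xyz": [-0.1,-0.1,22.5],"delta_rot": [0.006,-0.006,0]},{"hand": 0,"xyz": [-0.1,-0.1,23.5],"delta_rot": [0.006,-0.006,0]},{"hand": 0,"xyz": [-0.1,-0.1,24.0],"delta_rot": [0.006,-0.006,0]},{"hand": 0,"xyz": [-0.1,-0.1,24.0],"delta_rot": [0.006,-0.006,0]},{"hand": 0,"xyz": [-0.1,-0.1,24.0],"delta_rot": [0.006,-0.006,0]}])

```text
clock: 17.22
position: [479.4, 384.7, 8.6]
ee_rot: [-0.692, 0.722, -0.0, 0.004]
contact_force: [-0.6, -0.5, -0.9]
gripper_width: 45.0
```

apply_moves(steps=[{"hand": 0,"xyz": [0,0,0.1],"delta_rot": [0,0,0]},{"hand": 0,"xyz": [0,0,0.1],"delta_rot": [0,0,0]},{"hand": 0,"xyz": [0,0,0.2],"delta_rot": [0,0,0]},{"hand": 0,"xyz": [0,0,0.2],"delta_rot": [0,0,0]}])

```text
clock: 17.55
position: [478.6, 384.4, 6.0]
ee_rot: [-0.692, 0.722, -0.0, 0.003]
contact_force: [0.5, 0.8, 0.8]
gripper_width: 44.9
```

apply_moves(steps=[{"hand": 0,"xyz": [0,0,0.15],"delta_rot": [0,0,0]},{"hand": 0,"xyz": [0,0,0.2],"delta_rot": [0,0,0]},{"hand": 0,"xyz": [0,0,0.2],"delta_rot": [0,0,0]},{"hand": 1,"xyz": [0,0,0.2],"delta_rot": [0,0,0]},{"hand": 1,"xyz": [0,0,0.1],"delta_rot": [0,0,0]},{"hand": 1,"xyz": [0,0,0],"delta_rot": [0,0,0]},{"hand": 1,"xyz": [0,0,0],"delta_rot": [0,0,0]},{"hand": 1,"xyz": [0,0,0],"delta_rot": [0,0,0]},{"hand": 1,"xyz": [0,0,-3],"delta_rot": [0,0,0]},{"hand": 1,"xyz": [0,0,-7],"delta_rot": [0,0,0]},{"hand": 1,"xyz": [0,0,-8],"delta_rot": [0,0,0]},{"hand": 1,"xyz": [0,0,-8],"delta_rot": [0,0,0]}])

```text
clock: 18.55
position: [479.7, 385.7, 89.3]
ee_rot: [-0.692, 0.722, 0.0, 0.006]
contact_force: [0.4, 1.0, 0.9]
gripper_width: 85.3
```

```bash
python3 - <<'E'
from bench import get_image,telemetry
from h import *
from scipy.optimize import minimize
s=telemetry.read_state();print(s['clock'],s['position'],s['gripper_width'])
p=get_image('wrist'); im=np.clip(p['frame'].astype(int)*2,0,255).astype(np.uint8)
Rw=R.from_euler('z',-.04); o=np.array([459.,385.,0])
f=p['frame'].astype(int); m=((f[...,2]-f[...,0])>25).astype(np.uint8)
m[:,:200]=0;m[:,440:]=0;m[400:]=0
m=cv2.morphologyEx(m,cv2.MORPH_CLOSE,np.ones((5,5)))
roi=(200,150,440,400); mm=cv2.resize(m[150:400,200:440],None,fx=3,fy=3,interpolation=0)
cv2.imwrite('pics/m16.png',mm*255)
def cost(q):
    S=sil(p,WEDGE,R.from_euler('z',q[2]),np.array([q[0],q[1],0]),roi,3); return 1-(S&mm).sum()/(S|mm).sum()
b=minimize(cost,[459,385,-.04],method='Nelder-Mead',options=dict(initial_simplex=[[459,385,-.04],[463,385,-.04],[459,389,-.04],[459,385,0]])); print(b.x,b.fun)
q=b.x
for P in WEDGE:
    h=cv2.convexHull(proj(p,R.from_euler('z',q[2]).apply(P)+[q[0],q[1],0]).astype(np.float32)); cv2.polylines(im,[np.round(h*8).astype(int)],True,(0,0,255),1,cv2.LINE_AA,3)
cv2.imwrite('pics/wr16.png',im)
E
```

```text
18.55 [479.66501549 385.70212155  89.32288671] 85.27859609152569
[ 4.59453135e+02  3.85917125e+02 -3.34261985e-02] 0.011387372275135643
```

View pics/wr16.png

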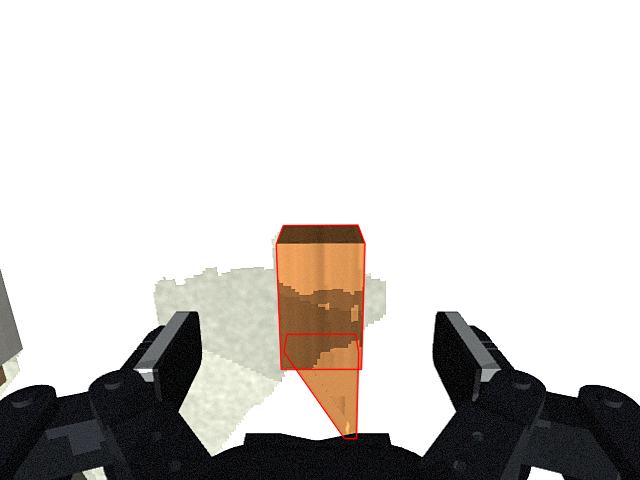

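```bash
cat >> h.py <<'E'
def tab(q,g,d,deg,dz=0):
    Rw=R.from_euler('z',q[2]); Rt=Rw*R.from_euler('y',np.radians(deg))*FLIP
    return Rt,np.array([q[0],q[1],dz])+Rw.apply(np.asarray(g,float))+Rt.apply([0,0,d])
E
python3 - <<'E'
from bench import telemetry
from h import *
s=telemetry.read_state()
q=(459.45,385.9,-.0334)
for dz in (80,0): delta(s,*tab(q,(17,0,27),24,20,dz))
E
```

```text
xyz cm [-0.07  1.03  0.24] rot [-0.354  0.007 -0.008]
xyz cm [-0.02  1.07  8.24] rot [-0.354  0.007 -0.008]
```

apply_moves(steps=[{"hand": 1,"xyz": [-0.1,1,0.2],"delta_rot": [-0.118,0,0]},{"hand": 1,"xyz": [-0.1,1,0.2],"delta_rot": [-0.236,0,0]},{"hand": 1,"xyz": [-0.1,1,0.2],"delta_rot": [-0.354,0.007,-0.008]},{"hand": 1,"xyz": [-0.1,1,0.2],"delta_rot": [-0.354,0.007,-0.008]},{"hand": 1,"xyz": [0,1,4],"delta_rot": [-0.354,0.007,-0.008]},{"hand": 1,"xyz": [0,1,7.5],"delta_rot": [-0.354,0.007,-0.008]},{"hand": 1,"xyz": [0,1,7.5],"delta_rot": [-0.354,0.007,-0.008]},{"hand": 1,"xyz": [0,1,7.5],"delta_rot": [-0.354,0.007,-0.008]}])

```text
clock: 19.27
position: [466.3, 382.3, 7.2]
ee_rot: [-0.683, 0.708, 0.124, -0.126]
contact_force: [0.6, 0.1, 0.3]
gripper_width: 85.6
```

```bash
python3 - <<'E'
from bench import telemetry
from h import *
s=telemetry.read_state();print(s['clock'],s['position'],s['contact_force'])
q=(459.45,385.9,-.0334)
delta(s,*tab(q,(17,0,27),24,20,0))
E
```

```text
19.2667 [466.30637551 382.2962067    7.19775674] [0.60421693 0.0949064  0.26100308]
xyz cm [-0.34 -0.27  0.19] rot [ 0.007 -0.009 -0.004]
```

apply_moves(steps=[{"hand": 1,"xyz": [-0.2,-0.2,0.2],"delta_rot": [0.005,-0.006,-0.003]},{"hand": 1,"xyz": [-0.2,-0.2,0.2],"delta_rot": [0.005,-0.006,-0.003]},{"hand": 1,"xyz": [-0.2,-0.2,0.2],"delta_rot": [0.005,-0.006,-0.003]}])

```text
clock: 19.52
position: [470.1, 387.1, 9.5]
ee_rot: [-0.686, 0.708, 0.125, -0.117]
contact_force: [0.5, -0.4, 0.9]
gripper_width: 85.6
```

```bash
python3 - <<'E'
from bench import telemetry
from h import *
s=telemetry.read_state();print(s['clock'],s['position'],s['contact_force'])
q=(459.45,385.9,-.0334)
delta(s,*tab(q,(17,0,27),24,20,0))
E
```

```text
19.5167 [470.11110248 387.06658819   9.46465195] [ 0.53654768 -0.36593785  0.9290602 ]
xyz cm [0.15 0.   0.53] rot [-0.006  0.005  0.003]
```

apply_moves(steps=[{"hand": 1,"xyz": [0.1,0,0.3],"delta_rot": [0,0,0]},{"hand": 1,"xyz": [0.1,0,0.3],"delta_rot": [0,0,0]},{"hand": 1,"xyz": [0.1,0,0.3],"delta_rot": [0,0,0]},{"hand": 1,"xyz": [0.1,0,0.3],"delta_rot": [0,0,0]},{"hand": 0,"xyz": [0.1,0,0.3],"delta_rot": [0,0,0]},{"hand": 0,"xyz": [0.1,0,0.3],"delta_rot": [0,0,0]},{"hand": 0,"xyz": [0.1,0,0.3],"delta_rot": [0,0,0]},{"hand": 0,"xyz": [0.1,0,0.3],"delta_rot": [0,0,0]},{"hand": 0,"xyz": [0.1,0,0.3],"delta_rot": [0,0,0]},{"hand": 0,"xyz": [0.1,0,0.3],"delta_rot": [0,0,0]},{"hand": 0,"xyz": [0.1,0,0.3],"delta_rot": [0,0,0]},{"hand": 0,"xyz": [0.1,0,0.3],"delta_rot": [0,0,0]}])

```text
clock: 20.52
position: [468.6, 385.3, 4.7]
ee_rot: [-0.685, 0.708, 0.125, -0.118]
contact_force: [1.1, 0.4, 1.8]
gripper_width: 45.6
```

```bash
python3 - <<'E'
from bench import telemetry,get_image
from h import *
s=telemetry.read_state();print(s['clock'],s['position'],s['ee_rot'],s['contact_force'],s['gripper_width'])
Rw=R.from_euler('z',-.0334);o=np.array([459.45,385.9,0])
print('tcp in wedge',Rw.inv().apply(s['position']-o),'rot',(Rw.inv()*R.from_quat(s['ee_rot'])*FLIP.inv()).as_rotvec())
p=get_image('wrist'); im=np.clip(p['frame'].astype(int)*2,0,255).astype(np.uint8)
for P in WEDGE:
    h=cv2.convexHull(proj(p,Rw.apply(P)+o).astype(np.float32)); cv2.polylines(im,[np.round(h*8).astype(int)],True,(0,0,255),1,cv2.LINE_AA,3)
cv2.imwrite('pics/wr17.png',im)
E
```

```text
20.5167 [468.63325513 385.3305569    4.68353767] [-0.68517427  0.70777859  0.12483442 -0.11833025] [1.13751924 0.43153147 1.78412688] 45.63177144140982
tcp in wedge [ 9.19714923 -0.2624618   4.68353767] rot [0.00347163 0.34571163 0.00093813]
```

View pics/wr17.png

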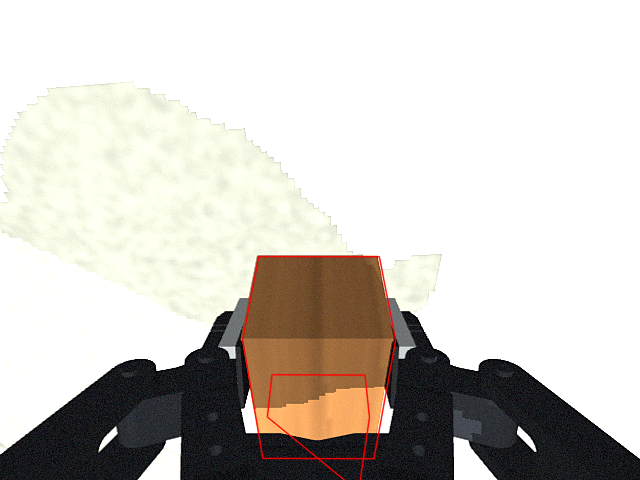

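```bash
cat >> h.py <<'E'
WO=(9.2,-.2,4.7); TI=R.from_rotvec([.0035,.3457,.001])*FLIP   # tool in wedge frame
def tgt(w,off=WO,fq=None):
    Rf,t=faceT(*(fq or FQ)); return Rf*TI, t+Rf.apply(np.asarray(w,float)+off)
def where(s,off=WO):
    Rf,t=faceT(*FQ); Rw=R.from_quat(s['ee_rot'])*TI.inv(); o=s['position']-Rw.apply(off)
    print('obj in face',Rf.inv().apply(o-t).round(1),'rot',(Rf.inv()*Rw).as_rotvec().round(3),'F face',Rf.inv().apply(s['contact_force']).round(1))
E
python3 - <<'E'
from bench import telemetry
from h import *
from ik import *
s=telemetry.read_state()
s['position']=s['position']+np.array([0,0,240]); print(ik(s['position'],R.from_quat(s['ee_rot']),s['joints']))
print(R.from_quat(s['ee_rot']).inv().apply([0,0,24]))
delta(s,*tgt((205,84.5,70)))
x=s['joints']
for w in ((205,84.5,70),(205,84.5,3),(150,84,2),(97,82,1)):
    Rt,p=tgt(w); x,c=ik(p,Rt,x); print(w,p.round(0),x.round(2),c)
E
```

```text
(array([ 0.81524611,  0.48914059,  0.27430004, -0.25936629, -1.58673967,
        0.74919275]), np.float64(2.7391094225712797e-30))
[ -0.08496382   8.13377092 -22.5795162 ]
xyz cm [ 33.72 -16.76  -9.28] rot [ 0.611 -0.004  0.123]
(205, 84.5, 70) [646.  42. 274.] [ 0.37  0.27 -0.13  0.16 -0.95  0.96] 1.5051968117342595e-19
(205, 84.5, 3) [684.  36. 219.] [ 0.34  0.37 -0.13  0.16 -0.85  0.98] 1.244153887928268e-20
(150, 84, 2) [640.  42. 187.] [ 0.38  0.32 -0.29  0.2  -0.74  0.91] 3.453518738345018e-27
(97, 82, 1) [598.  47. 156.] [ 0.41  0.29 -0.45  0.24 -0.62  0.82] 2.3038936995084373e-23
```

apply_moves(steps=[{"hand": 0,"xyz": [0,0.7,-2],"delta_rot": [0,0,0]},{"hand": 0,"xyz": [0,2,-5.6],"delta_rot": [0,0,0]},{"hand": 0,"xyz": [0,3.4,-9.4],"delta_rot": [0,0,0]},{"hand": 0,"xyz": [0,4.8,-13.3],"delta_rot": [0,0,0]},{"hand": 0,"xyz": [0,6.2,-17.2],"delta_rot": [0,0,0]},{"hand": 0,"xyz": [0,7.5,-21],"delta_rot": [0,0,0]},{"hand": 0,"xyz": [0,8.1,-22.6],"delta_rot": [0,0,0]},{"hand": 0,"xyz": [0,8.1,-22.6],"delta_rot": [0,0,0]}])

```text
clock: 21.23
position: [470.2, 385.3, 250.1]
ee_rot: [-0.686, 0.708, 0.125, -0.114]
contact_force: [0.7, 0.9, -0.1]
gripper_width: 45.2
```

```bash
python3 - <<'E'
from bench import telemetry
from h import *
s=telemetry.read_state(); print(s['clock'],s['position'],s['gripper_width'])
delta(s,*tgt((205,84.5,70)))
E
```

```text
21.2333 [470.22106257 385.27755397 250.07391335] 45.24910738118779
xyz cm [ 33.72 -16.76  -8.8 ] rot [0.604 0.003 0.124]
```

apply_moves(steps=[{"hand": 0,"xyz": [33.7,-16.8,-8.8],"delta_rot": [0.604,0.003,0.124]},{"hand": 0,"xyz": [33.7,-16.8,-8.8],"delta_rot": [0.604,0.003,0.124]},{"hand": 0,"xyz": [33.7,-16.8,-8.8],"delta_rot": [0.604,0.003,0.124]},{"hand": 0,"xyz": [33.7,-16.8,-8.8],"delta_rot": [0.604,0.003,0.124]},{"hand": 0,"xyz": [33.7,-16.8,-8.8],"delta_rot": [0.604,0.003,0.124]},{"hand": 0,"xyz": [33.7,-16.8,-8.8],"delta_rot": [0.604,0.003,0.124]},{"hand": 0,"xyz": [33.7,-16.8,-8.8],"delta_rot": [0.604,0.003,0.124]},{"hand": 0,"xyz": [33.7,-16.8,-8.8],"delta_rot": [0.604,0.003,0.124]},{"hand": 0,"xyz": [33.7,-16.8,-8.8],"delta_rot": [0.604,0.003,0.124]},{"hand": 0,"xyz": [33.7,-16.8,-8.8],"delta_rot": [0.604,0.003,0.124]},{"hand": 0,"xyz": [33.7,-16.8,-8.8],"delta_rot": [0.604,0.003,0.124]},{"hand": 0,"xyz": [33.7,-16.8,-8.8],"delta_rot": [0.604,0.003,0.124]}])

```text
clock: 22.23
position: [644.5, 40.4, 266.9]
ee_rot: [-0.645, 0.754, -0.099, 0.08]
contact_force: [-0.5, 0.6, -1.1]
gripper_width: 45.3
```

apply_moves(steps=[{"hand": 0,"xyz": [0,0,0],"delta_rot": [0,0,0]},{"hand": 0,"xyz": [0,0,0],"delta_rot": [0,0,0]},{"hand": 0,"xyz": [0,0,0],"delta_rot": [0,0,0]}])

```text
clock: 22.48
position: [644.9, 42.5, 268.9]
ee_rot: [-0.646, 0.753, -0.099, 0.081]
contact_force: [0.1, -0.0, -1.2]
gripper_width: 44.9
```

```bash
cat > st.py <<'E'
from bench import telemetry
from h import *
import sys
s=telemetry.read_state(); print(s['clock'],s['gripper_width'],s['joints'].round(2)); where(s)
delta(s,*tgt([float(a) for a in sys.argv[1:4]]))
E
python3 st.py 205 84.5 4
```

```text
22.4833 44.90454690011376 [ 0.38  0.27 -0.14  0.17 -0.95  0.96]
obj in face [200.6  84.8  66.8] rot [-0.006  0.008  0.006] F face [-0.6 -0.  -1. ]
xyz cm [ 0.02 -2.58  5.73] rot [ 0.008 -0.008  0.004]
```

apply_moves(steps=[{"hand": 0,"xyz": [0,-1,2.5],"delta_rot": [0.008,-0.008,0.004]},{"hand": 0,"xyz": [0,-2.2,5],"delta_rot": [0.008,-0.008,0.004]},{"hand": 0,"xyz": [0,-2.5,5.7],"delta_rot": [0.008,-0.008,0.004]},{"hand": 0,"xyz": [0,-2.5,5.7],"delta_rot": [0.008,-0.008,0.004]},{"hand": 0,"xyz": [0,-2.5,5.7],"delta_rot": [0.008,-0.008,0.004]},{"hand": 0,"xyz": [0,-2.5,5.7],"delta_rot": [0.008,-0.008,0.004]}])

```text
clock: 22.98
position: [683.8, 35.6, 222.1]
ee_rot: [-0.644, 0.753, -0.1, 0.088]
contact_force: [0.6, 0.0, -0.6]
gripper_width: 45.3
```

```bash
python3 st.py 172 84.5 3;  python3 - <<'E'
from bench import telemetry,get_image
from h import *
s=telemetry.read_state(); Rw=R.from_quat(s['ee_rot'])*TI.inv(); o=s['position']-Rw.apply(WO)
p=get_image('side');k=6;x0,y0=290,230
im=np.clip(cv2.resize(p['frame'][y0:y0+90,x0:x0+120],None,fx=k,fy=k,interpolation=2)*1.3,0,255).astype(np.uint8)
def D(P,c):
    q=(proj(p,P)+.5-[x0,y0])*k-.5; cv2.polylines(im,[np.round(q*8).astype(int)],True,c,1,cv2.LINE_AA,3)
for P in ([(-40,-23,22),(-40,23,22),(-105,-15,22),(-105,-23,22)],[(-40,23,0),(-105,-15,0),(-105,-23,0)],[(-105,-23,0),(-105,-23,22)]): D(Rw.apply(np.array(P,float))+o,(0,255,0))
Rf,t=faceT(*FQ); a=np.linspace(0,6.28,40)
for P in ([(45,49,36),(82,49,36),(82,58,36),(45,58,36)],[(82,58,0),(82,58,36),(82,49,36)],np.c_[70+12*np.cos(a),82+12*np.sin(a),0*a+34]): D(Rf.apply(np.array(P,float))+t,(0,0,255))
cv2.imwrite('pics/sd18.png',im)
E
```

```text
22.9833 45.32260087799471 [ 0.34  0.36 -0.13  0.16 -0.85  0.98]
obj in face [206.2  84.1   5.7] rot [ 0.    -0.003 -0.002] F face [ 0.2  0.1 -0.8]
xyz cm [-0.03  3.13  1.4 ] rot [-0.003  0.001 -0.001]
```

View pics/sd18.png

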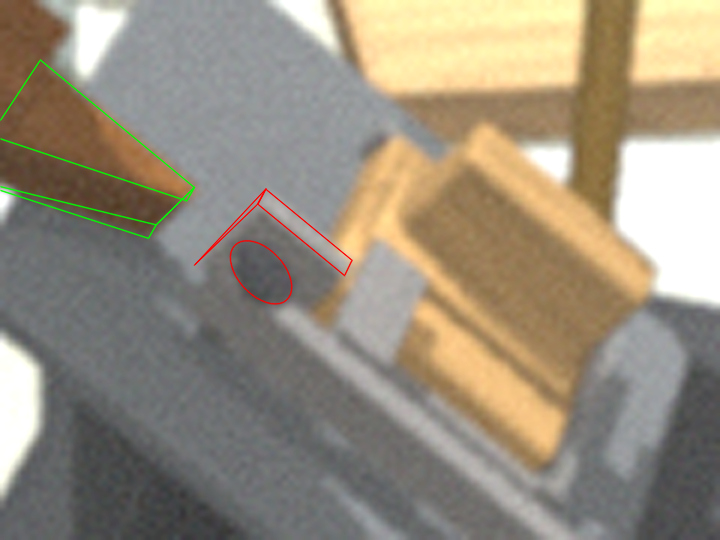

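apply_moves(steps=[{"hand": 0,"xyz": [0,0.8,0.5],"delta_rot": [-0.003,0,0]},{"hand": 0,"xyz": [0,1.6,0.8],"delta_rot": [-0.003,0,0]},{"hand": 0,"xyz": [0,2.4,1.1],"delta_rot": [-0.003,0,0]},{"hand": 0,"xyz": [0,3.1,1.4],"delta_rot": [-0.003,0,0]},{"hand": 0,"xyz": [0,3.1,1.4],"delta_rot": [-0.003,0,0]},{"hand": 0,"xyz": [0,3.1,1.4],"delta_rot": [-0.003,0,0]}])

```text
clock: 23.53
position: [656.9, 38.8, 199.0]
ee_rot: [-0.644, 0.754, -0.099, 0.086]
contact_force: [0.6, -2.7, -1.7]
gripper_width: 45.0
```

```bash
python3 st.py 140 84 2
```

```text
23.5333 45.0276021052475 [ 0.36  0.34 -0.23  0.18 -0.78  0.94]
obj in face [170.8  83.    2.4] rot [-0.001  0.003 -0.001] F face [-0.1 -2.6 -2. ]
xyz cm [-0.1   2.88  1.09] rot [ 0.003 -0.001 -0.002]
```

apply_moves(steps=[{"hand": 0,"xyz": [-0.1,0.8,0.3],"delta_rot": [0.003,0,0]},{"hand": 0,"xyz": [-0.1,1.6,0.6],"delta_rot": [0.003,0,0]},{"hand": 0,"xyz": [-0.1,2.3,0.85],"delta_rot": [0.003,0,0]},{"hand": 0,"xyz": [-0.1,2.9,1.1],"delta_rot": [0.003,0,0]},{"hand": 0,"xyz": [-0.1,2.9,1.1],"delta_rot": [0.003,0,0]},{"hand": 0,"xyz": [-0.1,2.9,1.1],"delta_rot": [0.003,0,0]}])

```text
clock: 24.03
position: [632.8, 43.9, 180.7]
ee_rot: [-0.644, 0.754, -0.1, 0.087]
contact_force: [2.3, -3.1, -0.2]
gripper_width: 45.2
```

```bash
python3 st.py 110 83.5 2
```

```text
24.0333 45.16559158372911 [ 0.38  0.32 -0.32  0.2  -0.71  0.89]
obj in face [140.1  84.3   1.4] rot [-0.001 -0.    -0.002] F face [ 2.1 -2.7 -1.8]
xyz cm [0.08 2.85 0.97] rot [-0.    -0.001 -0.002]
```

apply_moves(steps=[{"hand": 0,"xyz": [0.1,0.8,0.25],"delta_rot": [0,0,-0.002]},{"hand": 0,"xyz": [0.1,1.6,0.5],"delta_rot": [0,0,-0.002]},{"hand": 0,"xyz": [0.1,2.3,0.75],"delta_rot": [0,0,-0.002]},{"hand": 0,"xyz": [0.1,2.9,0.97],"delta_rot": [0,0,-0.002]},{"hand": 0,"xyz": [0.1,2.9,0.97],"delta_rot": [0,0,-0.002]},{"hand": 0,"xyz": [0.1,2.9,0.97],"delta_rot": [0,0,-0.002]}])

```text
clock: 24.53
position: [607.0, 46.6, 163.2]
ee_rot: [-0.644, 0.753, -0.1, 0.086]
contact_force: [-0.1, -4.6, 0.0]
gripper_width: 45.6
```

```bash
python3 st.py 97 82 1.5
```

```text
24.5333 45.55190568474125 [ 0.41  0.3  -0.41  0.23 -0.65  0.84]
obj in face [108.9  82.9   2. ] rot [-0.002  0.001 -0.   ] F face [ 0.5 -4.6 -0.3]
xyz cm [0.09 1.1  0.44] rot [ 0.001 -0.002 -0.001]
```

apply_moves(steps=[{"hand": 0,"xyz": [0.1,0.6,0.2],"delta_rot": [0,0,0]},{"hand": 0,"xyz": [0.1,1.1,0.4],"delta_rot": [0,0,0]},{"hand": 0,"xyz": [0.1,1.2,0.45],"delta_rot": [0,0,0]},{"hand": 0,"xyz": [0.1,1.2,0.45],"delta_rot": [0,0,0]},{"hand": 0,"xyz": [0.15,1.2,0.45],"delta_rot": [0,0,0]},{"hand": 0,"xyz": [0.15,1.2,0.45],"delta_rot": [0,0,0]}])

```text
clock: 25.03
position: [595.7, 46.8, 154.8]
ee_rot: [-0.644, 0.753, -0.099, 0.085]
contact_force: [-2.7, -3.1, -2.0]
gripper_width: 45.1
```

```bash
python3 st.py 97 81 0.5;  python3 - <<'E'
from bench import telemetry,get_image
from h import *
p=get_image('side');k=6;x0,y0=290,210
cv2.imwrite('pics/sd19.png',np.clip(cv2.resize(p['frame'][y0:y0+100,x0:x0+130],None,fx=k,fy=k,interpolation=2)*1.3,0,255).astype(np.uint8))
cv2.imwrite('pics/wr19.png',np.clip(get_image('wrist')['frame']*1.8,0,255).astype(np.uint8))
E
```

```text
25.0333 45.11855412558824 [ 0.41  0.29 -0.45  0.24 -0.62  0.82]
obj in face [94.9 81.4  1.6] rot [-0.002  0.003  0.   ] F face [-3.  -3.5 -0.4]
xyz cm [ 0.04 -0.23  0.03] rot [ 0.003 -0.002 -0.001]
```

View pics/sd19.png

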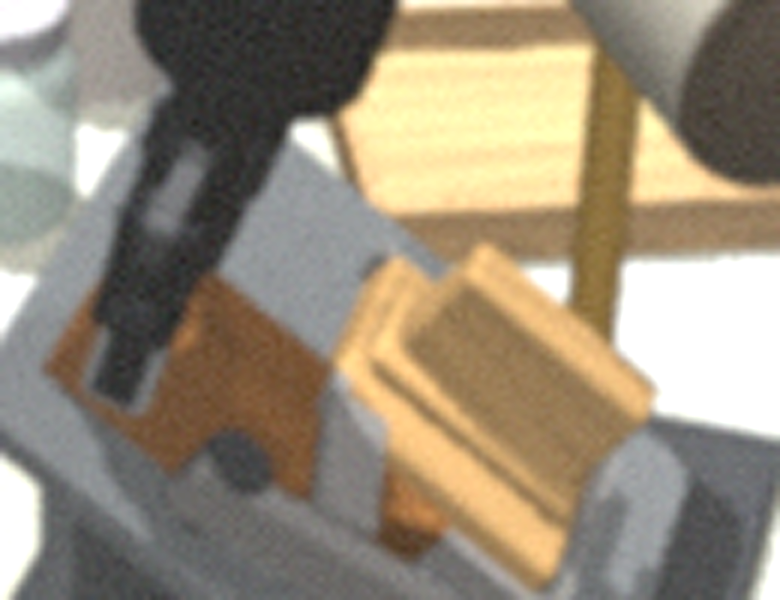

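View pics/wr19.png

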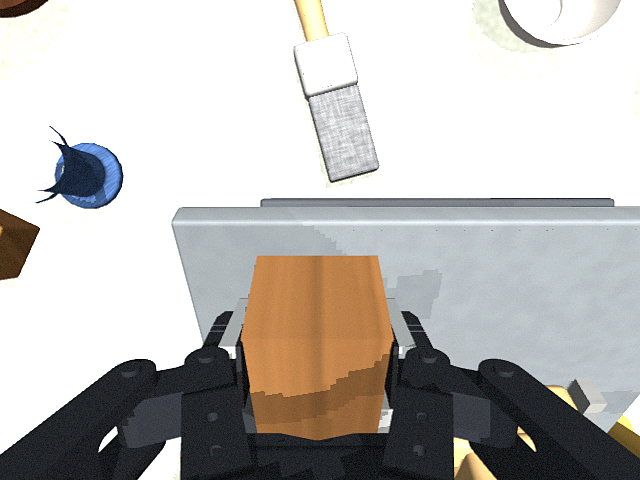

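The side picture shows the wedge between cheek and roller: roller at about (330,287), nose tongue at (347,285) beside the block's edge instead of over it. Now I let go and back off along the tool axis.

apply_moves(steps=[{"hand": 0,"xyz": [0,0,0.05],"delta_rot": [0,0,0]},{"hand": 1,"xyz": [0,0,0.05],"delta_rot": [0,0,0]},{"hand": 1,"xyz": [0,0,0],"delta_rot": [0,0,0]},{"hand": 1,"xyz": [0,0,0],"delta_rot": [0,0,0]},{"hand": 1,"xyz": [0,0,0],"delta_rot": [0,0,0]},{"hand": 1,"xyz": [0,0,0],"delta_rot": [0,0,0]},{"hand": 1,"xyz": [0,0,-1],"delta_rot": [0,0,0]},{"hand": 1,"xyz": [0,0,-3],"delta_rot": [0,0,0]},{"hand": 1,"xyz": [0,0,-6],"delta_rot": [0,0,0]},{"hand": 1,"xyz": [0,0,-9],"delta_rot": [0,0,0]},{"hand": 1,"xyz": [0,0,-12],"delta_rot": [0,0,0]},{"hand": 1,"xyz": [0,0,-12],"delta_rot": [0,0,0]}])

```text
clock: 26.13
position: [568.5, 53.1, 280.7]
ee_rot: [-0.644, 0.752, -0.103, 0.094]
contact_force: [0.9, -0.3, 1.1]
gripper_width: 85.3
```

```bash
python3 - <<'E'
from bench import telemetry,get_image,nets
from h import *
s=telemetry.read_state(); print(s['clock'],s['position'],s['joints'].round(2),s['contact_force'])
p=get_image('side');k=6;x0,y0=290,210
cv2.imwrite('pics/sd20.png',np.clip(cv2.resize(p['frame'][y0:y0+100,x0:x0+130],None,fx=k,fy=k,interpolation=2)*1.3,0,255).astype(np.uint8))
for l in ('wedge','block','roller'):
    for r in nets.pinpoint(p,l)[:2]:
        Rf,t=faceT(*FQ); print(l,r['confidence'],Rf.inv().apply(np.array(r['xyz'])-t).round(1))
w=get_image('wrist'); im=np.clip(w['frame']*1.8,0,255).astype(np.uint8); drawface(w,im); cv2.imwrite('pics/wr20.png',im)
Rf,t=faceT(*FQ)
pe=[r['xyz'] for r in nets.pinpoint(w,'pipe_end')[:1]]; print('pipe',[Rf.inv().apply(np.array(q)-t) for q in pe])
E
```

```text
26.1333 [568.46348449  53.07243823 280.66146806] [ 0.46  0.12 -0.31  0.19 -0.91  0.86] [ 0.92924632 -0.30080321  1.08435499]
wedge 0.68 [91.4 81.3  0.2]
block 0.68 [-8.9 -0.6  0.4]
block 0.25 [ 66.1 115.1  37.1]
roller 0.9 [ 68.  114.9  36.9]
pipe []
```

View pics/sd20.png

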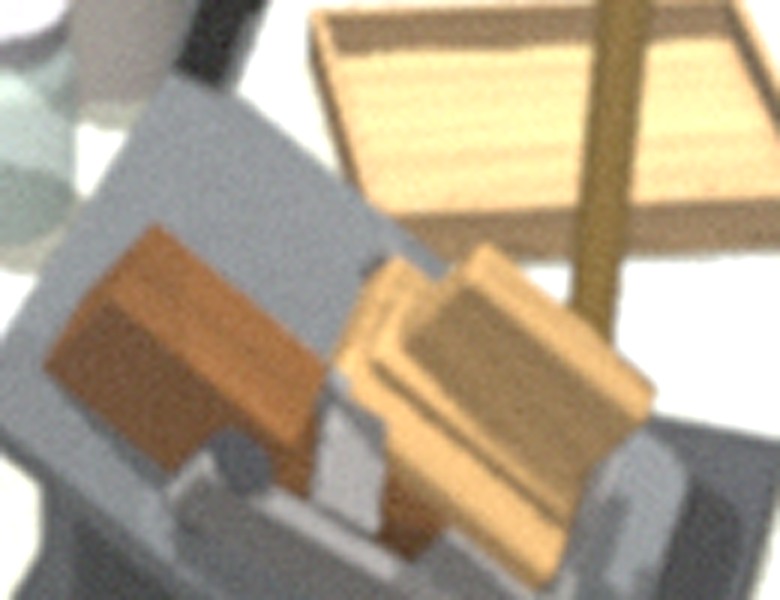

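View pics/wr20.png

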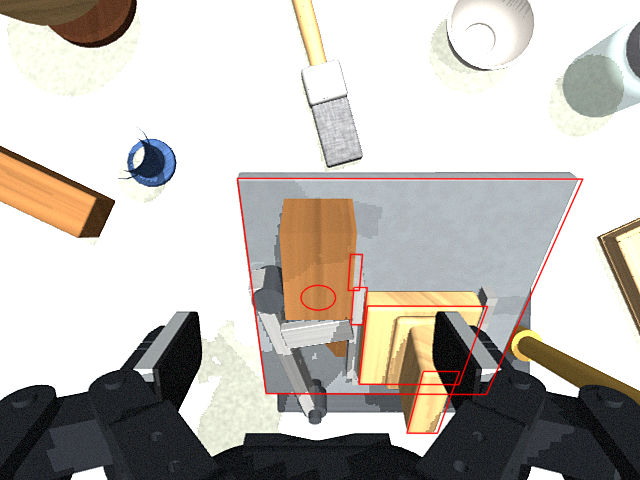

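```bash
python3 - <<'E'
from h import *; from ik import *
from bench import telemetry
s=telemetry.read_state()
for gx in (-24,-30):
  for d in (16,18,20,22):
    x=s['joints']; row=[]
    for h in (120,60,0):
        Rt,p=tgt2((0,0,h),(gx,0,50),24,d); x,c=ik(p,Rt,x); row.append((np.minimum(x-LO,HI-x).min().round(2),c<1e-8))
    a=np.radians(d); perp=(82-gx)*np.cos(a)-(172-50)*np.sin(a)-14
    print(gx,d,perp.round(1),row,x.round(2))
E
```

```text
-24 16 54.3 [(np.float64(0.17), np.True_), (np.float64(0.11), np.True_), (np.float64(0.0), np.False_)] [ 0.26  0.13 -1.05  0.96 -0.16  0.23]
-24 18 49.1 [(np.float64(0.21), np.True_), (np.float64(0.16), np.True_), (np.float64(0.08), np.True_)] [ 0.35  0.14 -0.97  0.63 -0.24  0.46]
-24 20 43.9 [(np.float64(0.25), np.True_), (np.float64(0.21), np.True_), (np.float64(0.16), np.True_)] [ 0.38  0.15 -0.9   0.43 -0.32  0.63]
-24 22 38.6 [(np.float64(0.28), np.True_), (np.float64(0.25), np.True_), (np.float64(0.23), np.True_)] [ 0.39  0.17 -0.84  0.31 -0.39  0.75]
-30 16 60.0 [(np.float64(0.15), np.True_), (np.float64(0.09), np.True_), (np.float64(0.0), np.False_)] [ 0.26  0.13 -1.06  0.95 -0.16  0.22]
-30 18 54.8 [(np.float64(0.19), np.True_), (np.float64(0.14), np.True_), (np.float64(0.06), np.True_)] [ 0.34  0.14 -1.    0.69 -0.22  0.41]
-30 20 49.5 [(np.float64(0.23), np.True_), (np.float64(0.19), np.True_), (np.float64(0.14), np.True_)] [ 0.38  0.15 -0.92  0.46 -0.3   0.6 ]
-30 22 44.1 [(np.float64(0.27), np.True_), (np.float64(0.24), np.True_), (np.float64(0.21), np.True_)] [ 0.39  0.16 -0.86  0.33 -0.37  0.72]
```

```bash
cat > sb.py <<'E'
from bench import telemetry
from h import *
import sys
h=float(sys.argv[1]); s=telemetry.read_state(); print(s['clock'],s['gripper_width'],s['joints'].round(3))
Rt,p=tgt2((0,0,h),(-30,0,52),24,20); 
Rf,t=faceT(*FQ); Rb=R.from_quat(s['ee_rot'])*(R.from_euler('y',np.radians(20))*FLIP).inv()
print('err face mm',Rf.inv().apply(s['position']-p).round(1),'rot',(Rf.inv()*Rb).as_rotvec().round(3),'F',Rf.inv().apply(s['contact_force']).round(1),'pos',s['position'].round(1))
delta(s,Rt,p)
E
python3 sb.py 110
```

```text
26.4333 85.28080956835582 [ 0.454  0.131 -0.323  0.189 -0.906  0.86 ]
err face mm [183.8  81.2 -20.8] rot [ 0.003 -0.002  0.001] F [ 0.1  0.2 -0.9] pos [565.6  51.6 270.7]
xyz cm [ 8.11 18.01  4.27] rot [-0.002  0.002  0.001]
```

apply_moves(steps=[{"hand": 1,"xyz": [0,0,-2],"delta_rot": [0,0,0]},{"hand": 1,"xyz": [0,4,0],"delta_rot": [0,0,0]},{"hand": 1,"xyz": [0,8,1.5],"delta_rot": [0,0,0]},{"hand": 1,"xyz": [0.5,12,3],"delta_rot": [0,0,0]},{"hand": 1,"xyz": [2,15.5,4.2],"delta_rot": [0,0,0]},{"hand": 1,"xyz": [4,18,4.3],"delta_rot": [0,0,0]},{"hand": 1,"xyz": [7,18,4.3],"delta_rot": [0,0,0]},{"hand": 1,"xyz": [8.1,18,4.3],"delta_rot": [0,0,0]},{"hand": 1,"xyz": [8.1,18,4.3],"delta_rot": [0,0,0]},{"hand": 1,"xyz": [8.1,18,4.3],"delta_rot": [0,0,0]},{"hand": 1,"xyz": [8.1,18,4.3],"delta_rot": [0,0,0]}])

```text
clock: 27.35
position: [393.8, -2.5, 182.9]
ee_rot: [-0.644, 0.753, -0.1, 0.087]
contact_force: [0.0, -0.3, 0.3]
gripper_width: 85.7
```

```bash
python3 sb.py 110; python3 - <<'E'
from bench import get_image
from h import *
w=get_image('wrist'); im=np.clip(w['frame']*1.8,0,255).astype(np.uint8); drawface(w,im); cv2.imwrite('pics/wr21.png',im)
p=get_image('top'); cv2.imwrite('pics/tp21.png',np.clip(cv2.resize(p['frame'][200:360,230:430],None,fx=3.5,fy=3.5,interpolation=2)*1.5,0,255).astype(np.uint8))
E
```

```text
27.35 85.68834990947559 [ 0.538 -0.124 -0.847  0.275 -0.658  0.675]
err face mm [ 1.4  0.9 -0.3] rot [ 0.003 -0.005  0.   ] F [ 0.2 -0.3  0.2] pos [393.8  -2.5 182.9]
xyz cm [0.09 0.14 0.02] rot [-0.005  0.003  0.001]
```

View pics/wr21.png

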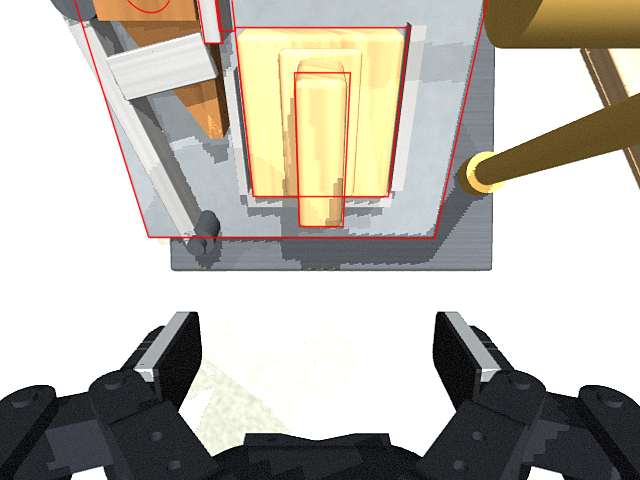

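View pics/tp21.png

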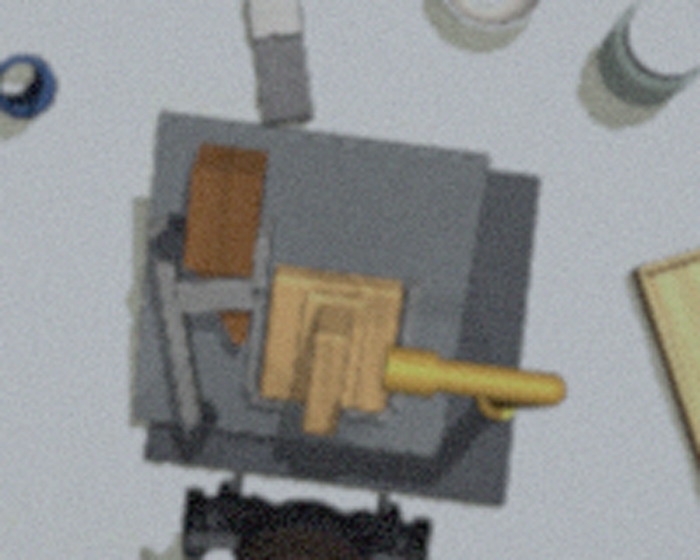

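```bash
python3 sb.py 0|tail -1; python3 sb.py 20|tail -1
```

```text
xyz cm [ 0.14 -3.58 10.37] rot [-0.004  0.003  0.002]
xyz cm [ 0.14 -2.91  8.49] rot [-0.004  0.003  0.002]
```

apply_moves(steps=[{"hand": 1,"xyz": [0.1,-1,2.8],"delta_rot": [-0.004,0.003,0]},{"hand": 1,"xyz": [0.1,-2,5.6],"delta_rot": [-0.004,0.003,0]},{"hand": 1,"xyz": [0.1,-2.9,8.5],"delta_rot": [-0.004,0.003,0]},{"hand": 1,"xyz": [0.1,-2.9,8.5],"delta_rot": [-0.004,0.003,0]},{"hand": 1,"xyz": [0.1,-2.9,8.5],"delta_rot": [-0.004,0.003,0]},{"hand": 1,"xyz": [0.1,-2.9,8.5],"delta_rot": [-0.004,0.003,0]},{"hand": 1,"xyz": [0.1,-2.9,8.5],"delta_rot": [-0.004,0.003,0]}])

```text
clock: 28.03
position: [443.3, -10.9, 109.8]
ee_rot: [-0.645, 0.753, -0.1, 0.086]
contact_force: [-0.4, 0.4, -0.0]
gripper_width: 85.4
```

```bash
python3 sb.py 0; python3 - <<'E'
from bench import get_image
from h import *
w=get_image('wrist'); im=np.clip(w['frame']*1.8,0,255).astype(np.uint8); drawface(w,im); cv2.imwrite('pics/wr22.png',im)
p=get_image('side'); cv2.imwrite('pics/sd22.png',np.clip(cv2.resize(p['frame'][150:330,270:480],None,fx=3.5,fy=3.3,interpolation=2)*1.3,0,255).astype(np.uint8))
E
```

```text
28.0333 85.428898520651 [ 0.419  0.095 -0.903  0.395 -0.375  0.643]
err face mm [ 0.6  0.4 21. ] rot [ 0.002 -0.003  0.001] F [-0.4  0.3  0.3] pos [443.3 -10.9 109.8]
xyz cm [ 0.04 -0.66  2.  ] rot [-0.003  0.002  0.002]
```

View pics/wr22.png

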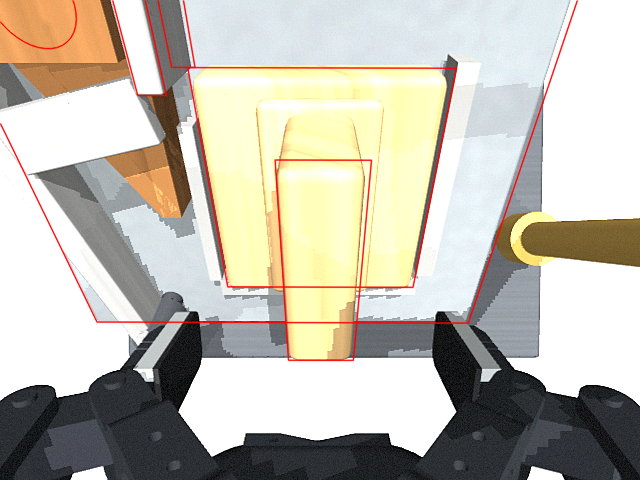

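View pics/sd22.png

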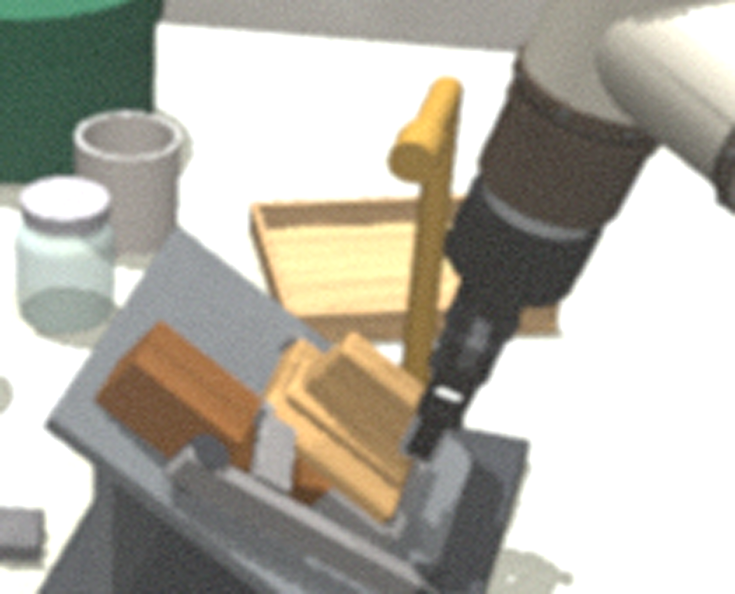

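apply_moves(steps=[{"hand": 1,"xyz": [0.05,-0.5,1],"delta_rot": [0,0,0]},{"hand": 1,"xyz": [0.05,-0.95,1.9],"delta_rot": [0,0,0]},{"hand": 1,"xyz": [0.05,-0.95,1.9],"delta_rot": [0,0,0]},{"hand": 1,"xyz": [0.05,-0.95,1.9],"delta_rot": [0,0,0]},{"hand": 1,"xyz": [0.05,-0.95,1.9],"delta_rot": [0,0,0]}])

```text
clock: 28.55
position: [456.7, -14.0, 93.5]
ee_rot: [-0.644, 0.753, -0.1, 0.086]
contact_force: [-0.1, 0.0, -0.4]
gripper_width: 85.2
```

```bash
python3 sb.py 0
```

```text
28.55 85.23594493830969 [ 0.385  0.148 -0.911  0.448 -0.313  0.617]
err face mm [ 2.4 -0.6 -0.2] rot [ 0.001 -0.002  0.001] F [-0.3  0.  -0.3] pos [456.7 -14.   93.5]
xyz cm [-0.06  0.24  0.07] rot [-0.002  0.001  0.001]
```

Aligned to about 1 mm across the rib. I close the gripper on it.

apply_moves(steps=[{"hand": 0,"xyz": [0,0,0],"delta_rot": [0,0,0]},{"hand": 0,"xyz": [0,0,0],"delta_rot": [0,0,0]},{"hand": 0,"xyz": [0,0,0],"delta_rot": [0,0,0]},{"hand": 0,"xyz": [0,0,0],"delta_rot": [0,0,0]},{"hand": 0,"xyz": [0,0,0],"delta_rot": [0,0,0]},{"hand": 0,"xyz": [0,0,0],"delta_rot": [0,0,0]},{"hand": 0,"xyz": [0,0,0],"delta_rot": [0,0,0]},{"hand": 0,"xyz": [0,0,0],"delta_rot": [0,0,0]},{"hand": 0,"xyz": [0,0,0],"delta_rot": [0,0,0]},{"hand": 0,"xyz": [0,0,0],"delta_rot": [0,0,0]}])

```text
clock: 29.38
position: [456.7, -14.0, 92.8]
ee_rot: [-0.644, 0.753, -0.099, 0.085]
contact_force: [-3.9, 1.2, 5.3]
gripper_width: 23.2
```

```bash
python3 sb.py 0;python3 sb.py 30|tail -1; python3 sb.py 110|tail -1; python3 - <<'E'
from bench import get_image
from h import *
w=get_image('wrist'); im=np.clip(w['frame']*1.8,0,255).astype(np.uint8); drawface(w,im); cv2.imwrite('pics/wr23.png',im)
E
```

```text
29.3833 23.168937165434585 [ 0.385  0.15  -0.911  0.448 -0.313  0.617]
err face mm [ 2.1 -0.6 -0.7] rot [ 0.001 -0.001  0.001] F [-0.2  0.5  6.6] pos [456.7 -14.   92.8]
xyz cm [-0.06  0.23  0.01] rot [-0.001  0.     0.002]
xyz cm [-0.07  1.25 -2.81] rot [-0.001  0.     0.002]
xyz cm [ -0.08   3.98 -10.33] rot [-0.001  0.     0.002]
```

View pics/wr23.png

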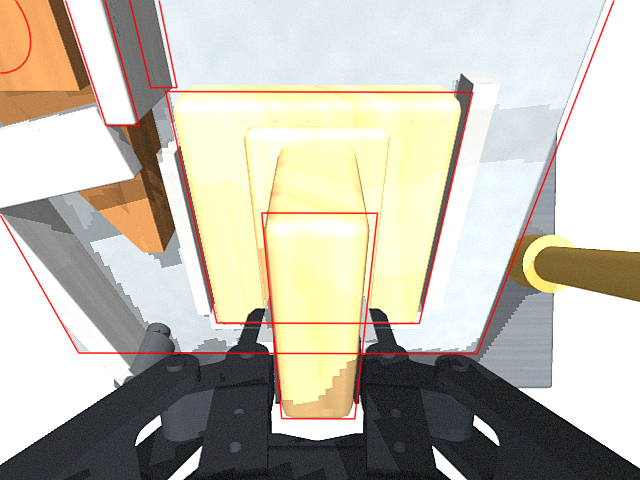

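apply_moves(steps=[{"hand": 0,"xyz": [0,0.2,-0.5],"delta_rot": [0,0,0]},{"hand": 0,"xyz": [0,0.4,-1.2],"delta_rot": [0,0,0]},{"hand": 0,"xyz": [0,0.8,-2.2],"delta_rot": [0,0,0]},{"hand": 0,"xyz": [0,1.2,-3.4],"delta_rot": [0,0,0]},{"hand": 0,"xyz": [0,1.7,-4.7],"delta_rot": [0,0,0]},{"hand": 0,"xyz": [0,2.2,-6.1],"delta_rot": [0,0,0]},{"hand": 0,"xyz": [0,2.7,-7.5],"delta_rot": [0,0,0]},{"hand": 0,"xyz": [0,3.2,-8.9],"delta_rot": [0,0,0]},{"hand": 0,"xyz": [0,3.7,-10.2],"delta_rot": [0,0,0]},{"hand": 0,"xyz": [0,3.7,-10.2],"delta_rot": [0,0,0]},{"hand": 0,"xyz": [0,3.7,-10.2],"delta_rot": [0,0,0]}])

```text
clock: 30.35
position: [394.4, -4.5, 181.4]
ee_rot: [-0.644, 0.753, -0.099, 0.085]
contact_force: [0.6, -0.4, -2.9]
gripper_width: 23.5
```

```bash
python3 sb.py 110; python3 - <<'E'
from bench import get_image,nets
from h import *
p=get_image('side'); cv2.imwrite('pics/sd24.png',np.clip(cv2.resize(p['frame'][150:330,270:480],None,fx=3.5,fy=3.3,interpolation=2)*1.3,0,255).astype(np.uint8))
p=get_image('top'); print([ (r['xyz'],r['confidence']) for r in nets.pinpoint(p,'tray')[:1]])
m=nets.outline_of(p,'tray')[0]['pixels'].astype(np.uint8); ys,xs=np.nonzero(m); b=cv2.boxPoints(cv2.minAreaRect(np.c_[xs,ys].astype(np.float32))); print(b, ray(p,b,28).round(0))
x=ray(p,b,28)[:,:2]; print(x.mean(0)); e=np.diff(np.vstack([x,x[:1]]),axis=0); print(np.linalg.norm(e,axis=1),np.arctan2(e[:,1],e[:,0]))
cv2.imwrite('pics/tp24.png',np.clip(cv2.resize(p['frame'][200:380,330:530],None,fx=3.5,fy=3.3,interpolation=2)*1.5,0,255).astype(np.uint8))
E
```

```text
30.35 23.507242608752428 [ 0.53  -0.118 -0.844  0.27  -0.658  0.686]
err face mm [ 1.3 -1.  -2. ] rot [ 0.002 -0.     0.001] F [-1.1 -0.3 -2.8] pos [394.4  -4.5 181.4]
xyz cm [-0.1   0.19 -0.15] rot [-0.     0.001  0.001]
[([473.0, -357.8, -0.6], 0.74)]
[[409.78955 276.42618]
 [473.00494 255.0145 ]
 [498.39117 329.96432]
 [435.17578 351.376  ]] [[ 544. -248.   28.]
 [ 597. -419.   28.]
 [ 400. -469.   28.]
 [ 351. -302.   28.]]
[ 472.92429265 -359.25304711]
[179.37553372 202.58940299 174.46815594 200.40979707] [-1.27146727 -2.89290265  1.85871358  0.27270139]
```

View pics/sd24.png

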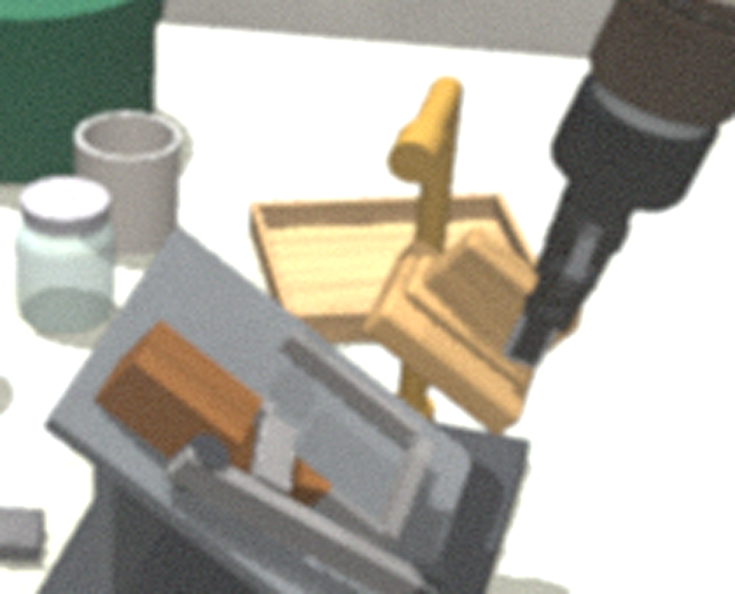

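View pics/tp24.png

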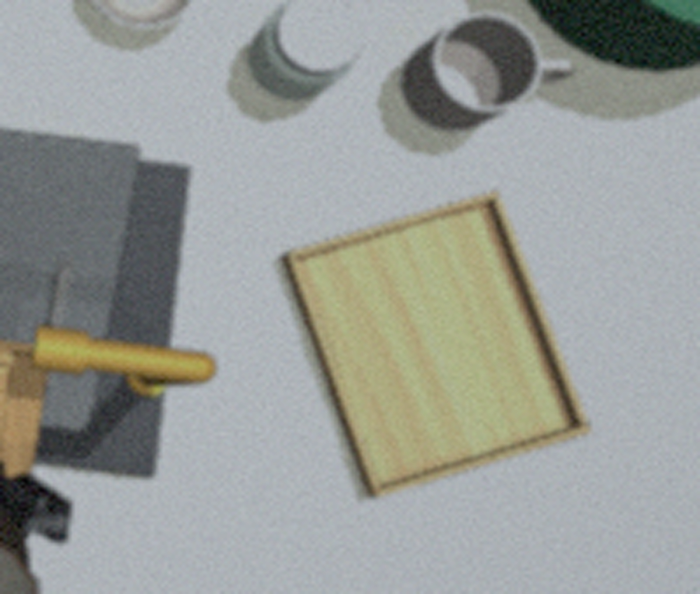

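```bash
cat > plan.py <<'E'
from h import *; from ik import *
from scipy.spatial.transform import Slerp
TB=np.array([-36.1,-.6,28.75]); TBI=R.from_euler('y',np.radians(20))*FLIP
def pose(o,Rb): return Rb*TBI, np.asarray(o,float)+Rb.apply(TB)
Rf,t=faceT(*FQ)
BOX=np.array([(x,y,z) for x in(-50,0,50) for y in(-45,0,45) for z in(0,22)]+[(x,y,72) for x in(-40,0,40) for y in(-12,12)],float)
pe=np.array([467,-46,278.]); d=-Rf.apply([0,1,0]); PIPE=[pe+d*a for a in np.linspace(0,98,15)]; PIPE+= [np.r_[PIPE[-1][:2],z] for z in np.linspace(0,278,30)]
PIPE=np.array(PIPE)
def clear(o,Rb):
    P=Rb.inv().apply(PIPE-o); q=np.abs(P-[0,0,11])-[50,45,11]; a=np.linalg.norm(np.maximum(q,0),axis=1)
    q=np.abs(P-[0,0,36])-[40,12,36]; b=np.linalg.norm(np.maximum(q,0),axis=1)
    # tool: cylinder r45 from 54+... behind grasp
    Rt,p=pose(o,Rb); T=Rt.inv().apply(PIPE-p); m=T[:,2]<-70; c=np.linalg.norm(T[m][:,:2],axis=1).min()-45 if m.any() else 999
    return min(a.min(),b.min())-14,c-14
def run(way,x,n=8):
    for (o0,R0),(o1,R1) in zip(way[:-1],way[1:]):
        sl=Slerp([0,1],R.concatenate([R0,R1]))
        for k in np.linspace(0,1,n+1)[1:]:
            o=np.asarray(o0)+(np.asarray(o1)-o0)*k; Rb=sl(k); Rt,p=pose(o,Rb); x2,c=ik(p,Rt,x)
            cl=clear(o,Rb); print(np.round(o),x2.round(2),'m',np.minimum(x2-LO,HI-x2).min().round(2),'ok' if c<1e-7 else 'BAD',np.round(cl,0),np.abs(x2-x).max().round(2)); x=x2
    return x
E
python3 - <<'E'
from plan import *
from bench import telemetry
s=telemetry.read_state(); x=s['joints']
o0=t+Rf.apply([0,0,108])
for yaw in (-.157,-.6):
    L=R.from_euler('z',yaw)
    print('yaw',yaw); run([(o0,Rf),(t+Rf.apply([0,0,180]),Rf),((380,0,310),R.from_euler('z',-.157)),((400,-200,310),L),((473,-361,310),L),((473,-361,8),L)],x,4)
E
```

```text
yaw -0.157
[431.  -9. 193.] [ 0.56 -0.16 -0.83  0.26 -0.72  0.68] m 0.24 ok [ 26. 985.] 0.06
[421.  -8. 208.] [ 0.58 -0.2  -0.82  0.25 -0.78  0.67] m 0.25 ok [ 19. 985.] 0.06
[411.  -6. 223.] [ 0.61 -0.24 -0.8   0.25 -0.84  0.65] m 0.27 ok [ 19. 985.] 0.06
[400.  -4. 237.] [ 0.64 -0.28 -0.79  0.24 -0.9   0.63] m 0.28 ok [ 20. 985.] 0.06
[395.  -3. 256.] [ 0.55 -0.21 -0.6   0.08 -1.1   0.83] m 0.47 ok [ 19. 985.] 0.21
[390.  -2. 274.] [ 0.46 -0.14 -0.44 -0.03 -1.31  0.96] m 0.63 ok [ 23. 985.] 0.2
[385.  -1. 292.] [ 0.39 -0.06 -0.3  -0.1  -1.51  1.04] m 0.77 ok [ 30. 985.] 0.2
[380.   0. 310.] [ 0.34  0.01 -0.17 -0.16 -1.7   1.08] m 0.9 ok [ 40. 985.] 0.19
[385. -50. 310.] [ 0.22  0.03 -0.17 -0.13 -1.7   1.2 ] m 0.9 ok [ 30. 985.] 0.12
[ 390. -100.  310.] [ 0.11  0.06 -0.15 -0.09 -1.7   1.31] m 0.92 ok [ 23. 985.] 0.11
[ 395. -150.  310.] [-0.    0.09 -0.13 -0.05 -1.7   1.42] m 0.94 ok [ 18. 985.] 0.11
[ 400. -200.  310.] [-0.11  0.13 -0.09 -0.02 -1.69  1.52] m 0.98 ok [ 24. 985.] 0.1
[ 418. -240.  310.] [-0.18  0.2  -0.03  0.01 -1.7   1.59] m 1.04 ok [ 51. 985.] 0.07
[ 436. -280.  31
[... 1552 characters left out ...]
03 ok [ 31. 985.] 0.12
[ 418. -240.  310.] [-0.24  0.2   0.03 -0.12 -1.73  1.21] m 1.1 ok [ 49. 985.] 0.07
[ 436. -280.  310.] [-0.3   0.27  0.11 -0.1  -1.75  1.27] m 1.18 ok [ 71. 985.] 0.08
[ 455. -321.  310.] [-0.36  0.34  0.2  -0.08 -1.77  1.32] m 1.21 ok [104. 985.] 0.09
[ 473. -361.  310.] [-0.4   0.41  0.3  -0.07 -1.81  1.37] m 1.11 ok [142. 985.] 0.1
[ 473. -361.  234.] [-0.4   0.44  0.16 -0.07 -1.64  1.38] m 1.23 ok [139. 985.] 0.17
[ 473. -361.  159.] [-0.4   0.49  0.05 -0.07 -1.48  1.39] m 1.12 ok [139. 985.] 0.16
[ 473. -361.   84.] [-0.4   0.56 -0.03 -0.07 -1.32  1.4 ] m 1.04 ok [139. 159.] 0.15
[ 473. -361.    8.] [-0.4   0.64 -0.1  -0.07 -1.18  1.41] m 0.97 ok [139. 159.] 0.15
```

apply_moves(steps=[{"hand": 0,"xyz": [0,0.8,-2.3],"delta_rot": [0,0,0]},{"hand": 0,"xyz": [0,1.6,-4.5],"delta_rot": [0,0,0]},{"hand": 0,"xyz": [0,2.5,-6.8],"delta_rot": [0,0,0]},{"hand": 0,"xyz": [0,2.5,-6.8],"delta_rot": [0,0,0]},{"hand": 0,"xyz": [0,2.5,-6.8],"delta_rot": [0,0,0]}])

```text
clock: 30.97
position: [354.1, 2.4, 240.9]
ee_rot: [-0.645, 0.753, -0.099, 0.086]
contact_force: [-0.5, -0.5, -4.0]
gripper_width: 23.6
```

```bash
cat > sp.py <<'E'
from bench import telemetry
from plan import *
import sys
a=[float(v) for v in sys.argv[1:5]]
s=telemetry.read_state(); print(s['clock'],s['gripper_width'],s['joints'].round(2),s['contact_force'].round(1))
Rb=R.from_quat(s['ee_rot'])*TBI.inv(); print('block at',(s['position']-Rb.apply(TB)).round(1),'euler',Rb.as_euler('ZYX').round(3))
delta(s,*pose(a[:3],R.from_euler('z',a[3])))
E
python3 sp.py 380 0 330 -.157
```

```text
30.9667 23.62620786753409 [ 0.65 -0.29 -0.79  0.24 -0.9   0.64] [-0.5 -0.5 -4. ]
block at [399.7  -4.1 238.1] euler [-0.156 -0.612  0.002]
xyz cm [ -0.13  -2.09 -11.65] rot [-0.612  0.002  0.002]
```

apply_moves(steps=[{"hand": 0,"xyz": [0,-0.3,-2],"delta_rot": [-0.1,0,0]},{"hand": 0,"xyz": [0,-0.7,-4],"delta_rot": [-0.2,0,0]},{"hand": 0,"xyz": [-0.1,-1,-6],"delta_rot": [-0.3,0,0]},{"hand": 0,"xyz": [-0.1,-1.4,-8],"delta_rot": [-0.4,0,0]},{"hand": 0,"xyz": [-0.1,-1.7,-10],"delta_rot": [-0.5,0,0]},{"hand": 0,"xyz": [-0.1,-2.1,-11.6],"delta_rot": [-0.612,0.002,0.002]},{"hand": 0,"xyz": [-0.1,-2.1,-11.6],"delta_rot": [-0.612,0.002,0.002]},{"hand": 0,"xyz": [-0.1,-2.1,-11.6],"delta_rot": [-0.612,0.002,0.002]},{"hand": 0,"xyz": [-0.1,-2.1,-11.6],"delta_rot": [-0.612,0.002,0.002]}])

```text
clock: 31.72
position: [344.7, 4.3, 356.2]
ee_rot: [-0.638, 0.749, 0.132, -0.115]
contact_force: [0.5, -0.1, -3.2]
gripper_width: 23.1
```

```bash
python3 sp.py 400 -210 330 -.157;python3 sp.py 473 -361 330 -.157|tail -1
```

```text
31.7167 23.070443392363536 [ 0.33  0.01 -0.13 -0.16 -1.74  1.07] [ 0.5 -0.1 -3.2]
block at [380.4  -0.9 327.3] euler [-0.159  0.003 -0.004]
xyz cm [20.35 -4.85 -1.98] rot [ 0.003 -0.003 -0.003]
xyz cm [ 34.11 -13.87  -5.24] rot [ 0.003 -0.003 -0.003]
```

apply_moves(steps=[{"hand": 0,"xyz": [3,-0.7,-0.3],"delta_rot": [0,0,0]},{"hand": 0,"xyz": [6,-1.4,-0.6],"delta_rot": [0,0,0]},{"hand": 0,"xyz": [9,-2.1,-0.9],"delta_rot": [0,0,0]},{"hand": 0,"xyz": [12,-2.8,-1.2],"delta_rot": [0,0,0]},{"hand": 0,"xyz": [15,-3.5,-1.5],"delta_rot": [0,0,0]},{"hand": 0,"xyz": [18,-4.2,-1.8],"delta_rot": [0,0,0]},{"hand": 0,"xyz": [20.4,-4.9,-2],"delta_rot": [0,0,0]},{"hand": 0,"xyz": [23.5,-6.8,-2.7],"delta_rot": [0,0,0]},{"hand": 0,"xyz": [26.5,-8.8,-3.4],"delta_rot": [0,0,0]},{"hand": 0,"xyz": [29.5,-10.8,-4.1],"delta_rot": [0,0,0]},{"hand": 0,"xyz": [32.2,-12.6,-4.8],"delta_rot": [0,0,0]},{"hand": 0,"xyz": [34.1,-13.9,-5.2],"delta_rot": [0,0,0]}])

```text
clock: 32.72
position: [438.0, -357.3, 358.5]
ee_rot: [-0.639, 0.749, 0.132, -0.114]
contact_force: [1.1, 0.3, -3.6]
gripper_width: 23.3
```

apply_moves(steps=[{"hand": 0,"xyz": [0,0,0],"delta_rot": [0,0,0]},{"hand": 0,"xyz": [0,0,0],"delta_rot": [0,0,0]},{"hand": 0,"xyz": [0,0,0],"delta_rot": [0,0,0]},{"hand": 0,"xyz": [0,0,0],"delta_rot": [0,0,0]}])

```text
clock: 33.05
position: [437.2, -354.5, 360.5]
ee_rot: [-0.64, 0.749, 0.131, -0.114]
contact_force: [0.1, 0.3, -2.7]
gripper_width: 23.4
```

```bash
python3 sp.py 473 -361 60 -.157;python3 sp.py 473 -361 16 -.157|tail -1; python3 - <<'E'
from bench import get_image,telemetry
from plan import *
s=telemetry.read_state(); Rb=R.from_quat(s['ee_rot'])*TBI.inv(); o=s['position']-Rb.apply(TB)
p=get_image('top'); im=np.clip(p['frame']*1.5,0,255).astype(np.uint8); cv2.imwrite('pics/tp25.png',im)
p=get_image('side'); im=np.clip(p['frame']*1.3,0,255).astype(np.uint8)
for P in ([(-50,-45,0),(50,-45,0),(50,45,0),(-50,45,0)],[(-50,-45,22),(50,-45,22),(50,45,22),(-50,45,22)],[(-40,-12,72),(40,-12,72),(40,12,72),(-40,12,72)]):
    cv2.polylines(im,[np.round(proj(p,Rb.apply(np.array(P,float))+o)*8).astype(int)],True,(0,0,255),1,cv2.LINE_AA,3)
cv2.imwrite('pics/sd25.png',cv2.resize(im[50:290,240:540],None,fx=2.5,fy=2.5))
E
```

```text
33.05 23.374651501807325 [-0.36  0.39  0.27  0.07 -1.79  1.77] [ 0.1  0.3 -2.7]
block at [ 472.9 -359.6  331.8] euler [-0.156  0.    -0.002]
xyz cm [ 0.08 -9.33 25.53] rot [ 0.    -0.002  0.   ]
xyz cm [  0.07 -10.83  29.66] rot [ 0.    -0.002  0.   ]
```

View pics/sd25.png

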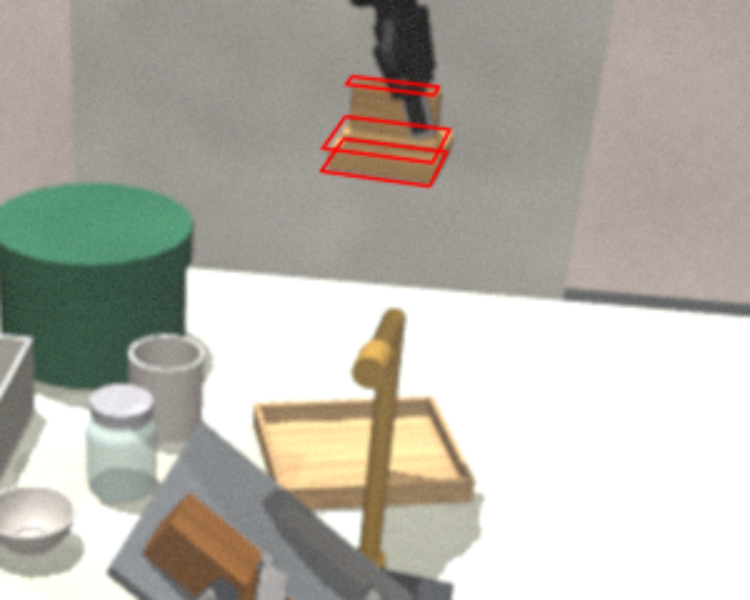

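View pics/tp25.png

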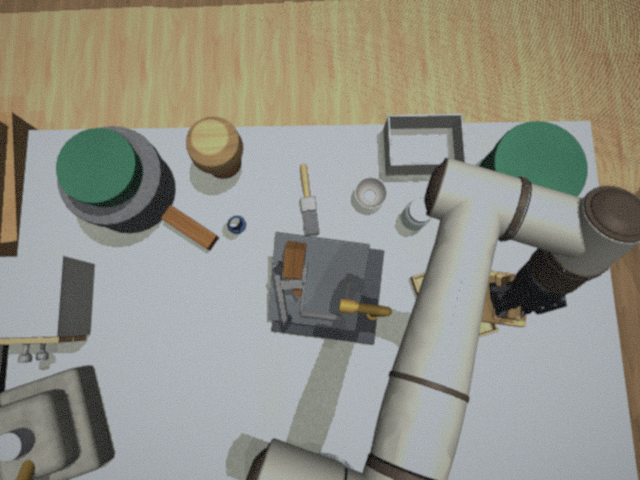

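apply_moves(steps=[{"hand": 0,"xyz": [0,-1,2.8],"delta_rot": [0,0,0]},{"hand": 0,"xyz": [0,-2.2,6],"delta_rot": [0,0,0]},{"hand": 0,"xyz": [0,-3.4,9.3],"delta_rot": [0,0,0]},{"hand": 0,"xyz": [0,-4.6,12.6],"delta_rot": [0,0,0]},{"hand": 0,"xyz": [0,-5.8,15.9],"delta_rot": [0,0,0]},{"hand": 0,"xyz": [0,-7,19.2],"delta_rot": [0,0,0]},{"hand": 0,"xyz": [0,-8.2,22.4],"delta_rot": [0,0,0]},{"hand": 0,"xyz": [0,-9.3,25.5],"delta_rot": [0,0,0]},{"hand": 0,"xyz": [0,-9.3,25.5],"delta_rot": [0,0,0]},{"hand": 0,"xyz": [0,-9.3,25.5],"delta_rot": [0,0,0]},{"hand": 0,"xyz": [0,-9.3,25.5],"delta_rot": [0,0,0]},{"hand": 0,"xyz": [0,-9.3,25.5],"delta_rot": [0,0,0]}])

```text
clock: 34.15
position: [439.4, -356.9, 91.7]
ee_rot: [-0.64, 0.749, 0.129, -0.113]
contact_force: [-0.4, -0.6, -2.9]
gripper_width: 23.5
```

```bash
python3 sp.py 473 -361 12 -.157; python3 - <<'E'
from bench import get_image,telemetry
from plan import *
s=telemetry.read_state(); Rb=R.from_quat(s['ee_rot'])*TBI.inv(); o=s['position']-Rb.apply(TB)
p=get_image('side'); im=np.clip(p['frame']*1.3,0,255).astype(np.uint8)
for P in ([(-50,-45,0),(50,-45,0),(50,45,0),(-50,45,0)],[(-50,-45,22),(50,-45,22),(50,45,22),(-50,45,22)],[(-40,-12,72),(40,-12,72),(40,12,72),(-40,12,72)]):
    cv2.polylines(im,[np.round(proj(p,Rb.apply(np.array(P,float))+o)*8).astype(int)],True,(0,0,255),1,cv2.LINE_AA,3)
cv2.imwrite('pics/sd26.png',cv2.resize(im[130:290,300:480],None,fx=4,fy=3.7))
E
```

```text
34.15 23.469989948604745 [-0.36  0.57 -0.13  0.08 -1.22  1.73] [-0.4 -0.6 -2.9]
block at [ 475.3 -362.1   63.1] euler [-0.156 -0.005 -0.004]
xyz cm [-0.08 -1.5   4.87] rot [-0.005 -0.004 -0.001]
```

View pics/sd26.png

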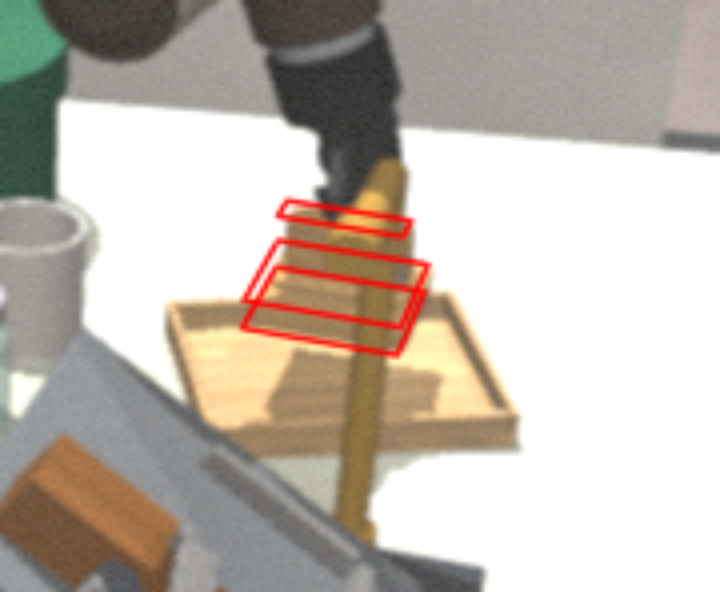

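apply_moves(steps=[{"hand": 0,"xyz": [-0.1,-0.7,2],"delta_rot": [-0.003,-0.003,0]},{"hand": 0,"xyz": [-0.1,-1.3,4],"delta_rot": [-0.003,-0.003,0]},{"hand": 0,"xyz": [-0.1,-1.5,4.8],"delta_rot": [-0.003,-0.003,0]},{"hand": 0,"xyz": [-0.1,-1.5,4.8],"delta_rot": [-0.003,-0.003,0]},{"hand": 0,"xyz": [-0.1,-1.5,4.8],"delta_rot": [-0.003,-0.003,0]},{"hand": 0,"xyz": [-0.1,-1.5,4.8],"delta_rot": [-0.003,-0.003,0]}])

```text
clock: 34.7
position: [436.5, -355.5, 40.1]
ee_rot: [-0.639, 0.749, 0.132, -0.113]
contact_force: [0.5, -0.4, -2.2]
gripper_width: 22.9
```

```bash
python3 sp.py 473 -361 6 -.157
```

```text
34.7 22.881034242117906 [-0.36  0.63 -0.17  0.08 -1.12  1.73] [ 0.5 -0.4 -2.2]
block at [ 472.2 -360.6   11.3] euler [-0.158  0.001 -0.   ]
xyz cm [ 0.03 -0.26  0.47] rot [ 0.001 -0.    -0.001]
```

apply_moves(steps=[{"hand": 0,"xyz": [0,-0.1,0.2],"delta_rot": [0,0,0]},{"hand": 0,"xyz": [0,-0.15,0.4],"delta_rot": [0,0,0]},{"hand": 0,"xyz": [0,-0.2,0.5],"delta_rot": [0,0,0]},{"hand": 0,"xyz": [0,-0.2,0.5],"delta_rot": [0,0,0]},{"hand": 0,"xyz": [0,-0.2,0.5],"delta_rot": [0,0,0]}])

```text
clock: 35.12
position: [435.9, -355.1, 34.6]
ee_rot: [-0.639, 0.749, 0.133, -0.114]
contact_force: [-1.0, 2.7, 5.6]
gripper_width: 23.7
```

```bash
python3 sp.py 473 -361 6 -.157
```

```text
35.1167 23.682265027027047 [-0.36  0.63 -0.17  0.08 -1.11  1.72] [-1.   2.7  5.6]
block at [ 471.6 -360.2    5.7] euler [-0.158  0.003 -0.   ]
xyz cm [ 0.06 -0.13 -0.07] rot [ 0.003  0.    -0.001]
```

The reading rose from -2.2 to +5.6 N at the expected floor height, so the block is standing on the tray floor. I open and withdraw along the tool axis.

apply_moves(steps=[{"hand": 0,"xyz": [0,0,0],"delta_rot": [0,0,0]},{"hand": 1,"xyz": [0,0,0],"delta_rot": [0,0,0]},{"hand": 1,"xyz": [0,0,0],"delta_rot": [0,0,0]},{"hand": 1,"xyz": [0,0,0],"delta_rot": [0,0,0]},{"hand": 1,"xyz": [0,0,0],"delta_rot": [0,0,0]},{"hand": 1,"xyz": [0,0,0],"delta_rot": [0,0,0]},{"hand": 1,"xyz": [0,0,0],"delta_rot": [0,0,0]},{"hand": 1,"xyz": [0,0,-2],"delta_rot": [0,0,0]},{"hand": 1,"xyz": [0,0,-5],"delta_rot": [0,0,0]},{"hand": 1,"xyz": [0,0,-9],"delta_rot": [0,0,0]},{"hand": 1,"xyz": [0,0,-13],"delta_rot": [0,0,0]},{"hand": 1,"xyz": [0,0,-16],"delta_rot": [0,0,0]}])

```text
clock: 36.12
position: [491.4, -364.3, 186.6]
ee_rot: [-0.639, 0.749, 0.132, -0.113]
contact_force: [1.2, -0.3, 0.9]
gripper_width: 85.6
```

apply_moves(steps=[{"hand": 1,"xyz": [0,0,0],"delta_rot": [0,0,0]},{"hand": 1,"xyz": [0,0,0],"delta_rot": [0,0,0]},{"hand": 1,"xyz": [0,0,0],"delta_rot": [0,0,0]},{"hand": 1,"xyz": [0,0,0],"delta_rot": [0,0,0]}])

```text
clock: 36.45
position: [488.9, -363.2, 181.6]
ee_rot: [-0.639, 0.749, 0.135, -0.114]
contact_force: [-0.1, 0.8, -0.7]
gripper_width: 85.4
```

```bash
python3 - <<'E'
from bench import get_image,telemetry,nets
from h import *
s=telemetry.read_state(); print(s['clock'],s['position'].round(1),s['contact_force'].round(1),s['gripper_width'])
Rf,t=faceT(*FQ)
p=get_image('side'); cv2.imwrite('pics/sd27.png',np.clip(cv2.resize(p['frame'][130:330,250:480],None,fx=3.2,fy=3,interpolation=2)*1.3,0,255).astype(np.uint8))
for l in ('wedge','roller'):
    for r in nets.pinpoint(p,l)[:1]: print(l,r['confidence'],Rf.inv().apply(np.array(r['xyz'])-t).round(1))
for l in ('block','tray','jar','mug','pins','spool','bar','brush'):
    for r in nets.pinpoint(p,l)[:1]: print(l,r['confidence'],np.round(r['xyz'],1))
p=get_image('wrist'); cv2.imwrite('pics/wr27.png',np.clip(p['frame']*1.8,0,255).astype(np.uint8))
p=get_image('top')
for l in ('wedge','roller'):
    for r in nets.pinpoint(p,l)[:1]: print(l,r['confidence'],Rf.inv().apply(np.array(r['xyz'])-t).round(1))
E
```

```text
36.45 [ 488.9 -363.2  181.6] [-0.1  0.8 -0.7] 85.36769413536052
wedge 0.65 [91.5 87.4 -1.2]
roller 0.77 [ 65.4 114.5  33.1]
block 0.71 [ 464.7 -359.2    4.5]
tray 0.56 [ 475.  -363.5   -2.4]
jar 0.63 [ 705.5 -272.5    1.3]
mug 0.83 [ 685.7 -393.2    0.7]
pins 0.77 [ 768.9 -153.5    1.2]
bar 0.7 [688.1 329.9  -5.3]
brush 0.71 [697.4 213.9   1.6]
wedge 0.9 [97.9 80.7  3. ]
roller 0.65 [ 66.6 113.7  30.9]
```

View pics/sd27.png

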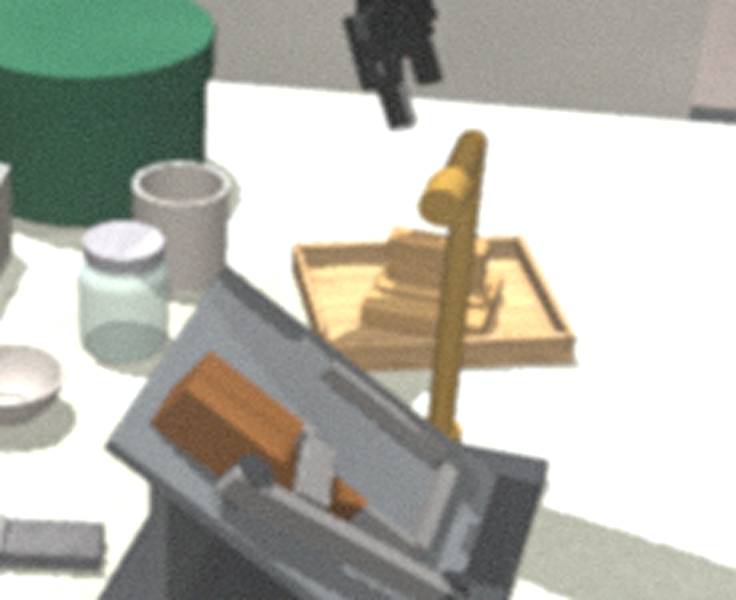

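View pics/wr27.png

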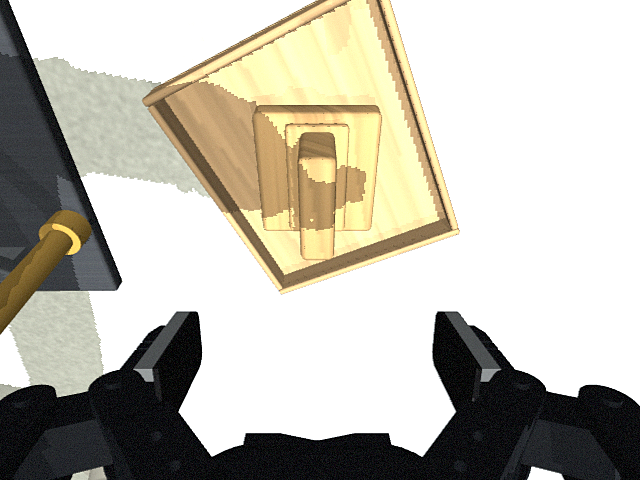

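The block lies flat inside the tray, at about (385,224) in the side view and (316,170) in the wrist view. The wedge still holds the roller out and the gripper is clear of everything. I hand the job in.

```bash
python3 - <<'E'
from bench import workorder,telemetry
print(workorder.job_done()); print(telemetry.read_state()['clock'])
E
```

```text
the job is handed in; nothing more can be done
None
the job is handed in; nothing more can be done
```

The block is lying base down in the tray, the wedge alone is holding the catch open, and I handed the job in at about 37 s of the 72 s allowed. The hand-in gives no verdict.

**What I did:**
- **Wedge:** I slid it narrow end first between the cheek and the roller, let go, and backed off.
- **Block:** I gripped it by the lower part of the rib, lifted it square off its seat, carried it level in front of and above the pipe, and set it on the tray floor before opening.

**Last checks, before hand-in:**
- **Catch:** the roller was at about face x 66, y 114, which matches an opening of roughly 0.2 rad.
- **Wedge:** the top view put its origin at face (98, 81) mm. The side view gave (91, 87) mm, so the two differ by 6–7 mm, but both are within limits.
- **Block:** it looked flat inside the walls, about 10 mm from the tray's centre. The gripper was open and clear.
- **Bystanders:** jar, mug, bowl and bar were within a few mm of their starting places. The spool was not re-measured by network. For the brush, the network returned the spool's position instead. Both looked unmoved in the pictures, and the arm never came near them.

**What went wrong or disagreed:**
- **Fingertips:** they turned out to be 5–20 mm behind the reported TCP, not 22 mm ahead of it. My first grip closed on top of the wedge, without moving it.
- **Reach:** with the tool square to the face, the first insertion ran into a wrist joint limit. I took the wedge back to the table and gripped it again at a 20° tilt. I used the same tilt for the block.

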